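Clear the measuring bench: empty the tub, turn the hooks, hang the templates

TASK

Clear down the measuring bench. First tip the black tub out over its spout so that all the steel buttons inside land in the steel tray, and stand the empty tub upright on its plywood pad again; then turn both swivel hooks so that each points the way of the white pointer on its own base, and only after that hang every plywood template there is by its window on a hook, one to a hook, with the hooks still pointing that way. Leave everything else on the bench where it is.

Things in the scene. Friction and masses are not known exactly. Their poses are not given: they have to be found in the camera images.
- tub: Black plastic tub, open top, loose, 160 g, starts upright on the pad with buttons inside. Origin: centre of underside, z up. Height 85, walls 4, floor 5 mm. Side walls at y = +-28 mm flat, parallel, upright: grip across y, up to 35 mm below the rim. Back wall upright at x = -30 mm; front wall (spout) slopes out 30 degrees from x = 26 mm at the floor to 72 mm at the rim
- tub_lip (a point): Middle of the tub's spout edge (tub frame x = 72, y = 0, z = 85 mm), axes as the tub's. The plastic is slick: tipped towards its own +x by 90 degrees or a little more, the tub lets the buttons slide out over this edge
- pad: Plywood pad fixed to the bench, 130 (x) by 110 (y) mm, 10 mm thick, origin at the centre of its underside: where the tub belongs, upright, anywhere wholly on it, facing any way (about centred)
- tray: Loose open steel tray, 170 x 170 mm, walls 35 mm high and 4 mm thick, origin at the centre of its underside, 700 g
- button1: Steel locating button, a plain short cylinder 22 mm in diameter and 15 mm high, 35 g, origin at the centre of its underside, axis z; starts inside the tub; may be absent (two to four are present)
- button2: Steel locating button, a plain short cylinder 22 mm in diameter and 15 mm high, 35 g, origin at the centre of its underside, axis z; starts inside the tub; may be absent (two to four are present)
- button3: Steel locating button, a plain short cylinder 22 mm in diameter and 15 mm high, 35 g, origin at the centre of its underside, axis z; starts inside the tub; may be absent (two to four are present)
- button4: Steel locating button, a plain short cylinder 22 mm in diameter and 15 mm high, 35 g, origin at the centre of its underside, axis z; starts inside the tub; may be absent (two to four are present)
- template1: Plywood check template standing on its foot, loose, 110 g; one or two present. Origin: centre of foot underside, z up. Foot 56 (x) by 80 (y) by 12 mm; upright plate 10 mm thick in x, 80 mm wide in y, 140 mm high. Window through the plate along x: y = +-20, z = 66 to 102 mm. Grip the bar above it (z = 102 to 140) across its 10 mm thickness
- template2: Plywood check template standing on its foot, loose, 110 g; one or two present. Origin: centre of foot underside, z up. Foot 56 (x) by 64 (y) by 12 mm; upright plate 10 mm thick in x, 64 mm wide in y, 140 mm high. Window through the plate along x: y = +-20, z = 66 to 102 mm. Grip the bar above it (z = 102 to 140) across its 10 mm thickness
- template1_eye (a point): Point in the window of template1, x = y = 0, z = 98 mm: where the axis of the hook's peg lies when the template hangs on it. Axes as the template's
- template2_eye (a point): Point in the window of template2, x = y = 0, z = 98 mm: where the axis of the hook's peg lies when the template hangs on it. Axes as the template's
- hookA_base: Fixed base of a swivel hook: round plywood foot 96 mm across and 18 mm high, with a steel post 22 mm across on it; origin at the centre of the underside, z the swivel axis. A white pointer on the foot points along this body's -x: the way the hook must point
- hookB_base: Fixed base of a swivel hook: round plywood foot 96 mm across and 18 mm high, with a steel post 22 mm across on it; origin at the centre of the underside, z the swivel axis. A white pointer on the foot points along this body's -x: the way the hook must point
- hookA (a joint): Angle of swivel hook hookA, rad: 0 when it points along the white pointer, positive turning counter-clockwise seen from above, range -3 to 3; stays where it is left (friction 0.12 N m)
- hookB (a joint): Angle of swivel hook hookB, rad: 0 when it points along the white pointer, positive turning counter-clockwise seen from above, range -3 to 3; stays where it is left (friction 0.12 N m)
- hookA_peg (a point): Point on the peg axis of hookA, 48 mm from the swivel axis, 250 mm above the bench. Peg: level steel bar, 8 mm across, running along this point's -x from the hub (32 mm across, top at 263 mm) to 82 mm from the swivel axis; its end turns up, top 17 mm above the peg axis, outermost 92 mm. A template hangs with its plate square to the peg, window's upper edge on the bar
- hookB_peg (a point): Point on the peg axis of hookB, 48 mm from the swivel axis, 250 mm above the bench. Peg: level steel bar, 8 mm across, running along this point's -x from the hub (32 mm across, top at 263 mm) to 82 mm from the swivel axis; its end turns up, top 17 mm above the peg axis, outermost 92 mm. A template hangs with its plate square to the peg, window's upper edge on the bar
- mug: Bystander, blue mug 76 mm across, 90 mm high; leave alone. Origin at the centre of its underside
- tape: Bystander, roll of yellow tape lying flat, 90 mm across, 25 mm high; leave alone
- driver: Bystander, screwdriver lying on the bench; leave alone
- spanner: Bystander, spanner lying on the bench; leave alone
- can: Bystander, grey can 60 mm across, 100 mm high; leave alone
- offcut: Bystander, wooden offcut 100 x 55 x 18 mm; leave alone
Things that resemble listed ones, but are neither listed nor needed, are in the scene too. Of the things that look like the pad, the middle-sized one is meant.

How it is judged:
By the outcome, as a careful person would: the job done as asked, in the order asked, and still so for the second after the job is handed in, with the robot touching nothing.
Of button1, button2, button3, button4 only 2 to 4 are there at a start; the rules pass over those that are not, and their reading is None.
Of template1, template2 only 1 to 2 are there at a start; the rules pass over those that are not, and their reading is None.
At some moment in a run one of tray, template1, template2 may be knocked a few centimetres aside while the robot is not near it.
It also fails if it takes over 210 s, if anything falls off the work surface, if the arm or the gripper's body presses on something with over 40 N, if the wrist force passes 120 N, or if a joint passes its speed limit or range.

ROBOT

A 7-joint arm with a two-finger parallel gripper is mounted at the origin on the work surface. World frame = base frame: x ahead of the robot, y to its left, z up, the work surface at z = 0. Lengths are in m, angles in degrees, forces in N, time in s.
With the tool pointing down it reaches from about 0.425 to 0.875 m from the base axis. Payload 4.7 kg.
Tool frame: the origin (TCP) lies at the very end of the fingers, on their centre line; the grasp point (between the pads) lies 19 mm behind it; x points along the fingers, z is the direction in which the jaws open and shut, and the axes are right-handed (so a half turn about x gives the same grasp; the last joint's range is limited). The gripper opens to 87 mm and grips with 3 to 60 N. Pads are 19 mm wide; open, the fingers measure 117 mm over their backs; the gripper's body (75 mm by 190 mm) begins 51 mm behind the grasp point.
Start: joints at [75.178, 18.392, -4.016, 83.108, 1.295, 78.541, -3.26], TCP at [0.175, -0.626, 0.223] pointing down, gripper open.
Joint ranges: [-163.93, 163.93], [-17.29, 119.83], [-79.2, 71.16], [3.27, 140.29], [-89.18, 269.18], [5.43, 117.66], [-154.24, 154.24]. Speed limits (degrees/s): [147.25, 147.25, 180, 180, 180, 180, 180].

INTERFACE

Orientations are given as [roll, pitch, yaw] about the fixed x, y, z axes, in that order (R = Rz(yaw) Ry(pitch) Rx(roll)).
In Python, from cell import env gives the robot as it stands. The module is installed in compiled form; this text tells all that it offers.
- The arm moves only by the tool drive_tool, never from a script. Its argument "increments" is a list of rows, each a list of 2 entries, a list of its own where there are three numbers: the shift along the tool's x, y, z scaled (see below), then the turn, a rotation vector about the tool's x, y, z scaled (see below). In form: [[[dx, dy, dz], [wx, wy, wz]], ...]. A call has 1 to 10 rows; each row shifts and turns the commanded pose from where the row before left it, along the tool's axes as they then stand; what a row does not reach is not made up. The controller multiplies each number of a shift by 0.04 m and each number of a turn by 120 degrees. A row lasts 1/10 s, in which the tool goes at most 50 mm and 8.59 degrees, less where a joint would pass 70% of its speed; a pose out of reach is approached as far as the arm can. A call with a number of a shift or a turn outside -1 to 1 is refused whole. A call with a gripper value outside its range is refused whole. "hand" is the gripper's target within -1 to 1 (fully open at 1, half-way at 0, shut at -1), set as the call begins (left out, the last holds). The fingers move at their own pace and stop on an object; "squeeze" is the grip in N (left out, the last holds). Time passes only in rows, so rows that do not move let the fingers close. It gives the time, the measured TCP pose, the force and the opening at its end, in the units of the state.
- env.get_obs(): the state, without advancing time (a new reading comes with each control period).
- env.read_camera(name): name is "scene" or "side" or "wrist"; returns a dict with "frame" (400x640x3 uint8, red, green, blue), "fx", "fy", "cx", "cy" (pixels), "distortion" ([k1, k2, p1, p2, k3] as OpenCV has them; the pictures are not rectified), "R" (3x3) and "t" (3): a world point X has camera coordinates R X + t. Camera axes: x right, y down, z forward; pixel columns grow to the right and rows downward; lengths in m; the calibration is good to about 2 mm. A picture is of the moment at which its call begins. There is no depth.
- env.sign_off(): hands the job in, once; it reports no verdict.
The state is a dict: "time_s": time; "qpos": joint angles; "joint_velocities": joint speeds; "effort": joint torques, N m; "tool_pos": TCP position; "tool_rot": TCP orientation; "force": force on the tool from outside, world axes, zero at the start; "wrist_torque": the same for the moment, N m; "grip_width": finger opening in m.
Only numpy, scipy, OpenCV 4.12 (cv2) and the standard library are available. Lean on these libraries where they do the work, as an engineer would, in place of code of your own. Each camera call takes 0.05 s, during which the arm holds its last target.

## Working session

There is one attempt and no reset: what is moved stays moved. The work goes in short steps, Python scripts to look and compute and a tool call to move; the robot and the scene stay as the last step left them, time stands still between calls to the robot, and variables do not carry over. Pictures are saved under pics/ and viewed, and the job is handed in when it is done.

Besides the shell and the picture viewer there is one more tool, called after "Request:" as a command line: name --argument value ..., lists and objects as JSON in quotes. drive_tool: Moves the arm, as the interface text tells. Shifts and turns lie within -1 to 1; 1 stands for 0.04 m of shift or 120 degrees of turn. Its arguments: {"type":"object","properties":{"increments":{"type":"array"},"hand":{"type":"number"},"squeeze":{"type":"number"}},"required":["increments"]}

```bash
mkdir -p pics; ls; cat > h.py <<'E'
from cell import env
import numpy as np, cv2
def shot(n,fn=None):
    c=env.read_camera(n)
    if fn: cv2.imwrite('pics/'+fn,cv2.cvtColor(c['frame'],cv2.COLOR_RGB2BGR))
    return c
E
python3 - <<'E'
from h import *
o=env.get_obs(); print(o)
import pickle
for n in ['scene','side','wrist']:
    c=shot(n,n+'0.png'); pickle.dump(c,open(n+'0.pkl','wb'))
    R=c['R'];t=c['t']
    print(n,c['fx'],c['fy'],c['cx'],c['cy'],c['distortion'],'pos',-R.T@t,'fwd',R[2])
E
```

```text
pics
{'time_s': 0.0, 'qpos': array([75.17710941, 18.44198941, -4.01608843, 83.17604132,  1.29550776,
       78.53989518, -3.2592846 ]), 'joint_velocities': array([ 0.02863668, -0.0400941 ,  0.09045915,  0.12558728,  0.0577732 ,
       -0.05079341, -0.08096369]), 'effort': array([-4.01010084e-04, -4.91291678e+01, -4.04357566e-01, -3.12533784e+01,
       -6.40283804e-02,  4.34727164e-02,  1.67546686e-04]), 'tool_pos': array([ 0.17493677, -0.62543578,  0.2214184 ]), 'tool_rot': array([-176.92592423,   89.88718671,  108.70808671]), 'force': array([-1.50888637,  0.25535187,  1.06918822]), 'wrist_torque': array([-0.02883096,  0.00964131, -0.04682993]), 'grip_width': 0.08696332660429}
scene 383.6842244271842 383.6842244271842 319.9918057125611 209.1681424399562 [-0.08533087  0.          0.          0.          0.        ] pos [ 0.90735101 -0.6181325   0.94396858] fwd [-0.35637966  0.61252469 -0.70555442]
side 510.08003473407996 510.08003473407996 321.2935369436136 198.49356106553682 [0.00357907 0.         0.         0.         0.        ] pos [0.75043901 1.11750122 1.39836613] fwd [-0.13767446 -0.65149226 -0.7460587 ]
wrist 356.2220256715898 356.2220256715898 319.58492947597443 199.75708821938753 [-0.01071222  0.          0.          0.          0.        ] pos [ 0.25291631 -0.60366072  0.38378928] fwd [-0.27809825 -0.07681669 -0.95747614]
```

View pics/scene0.png

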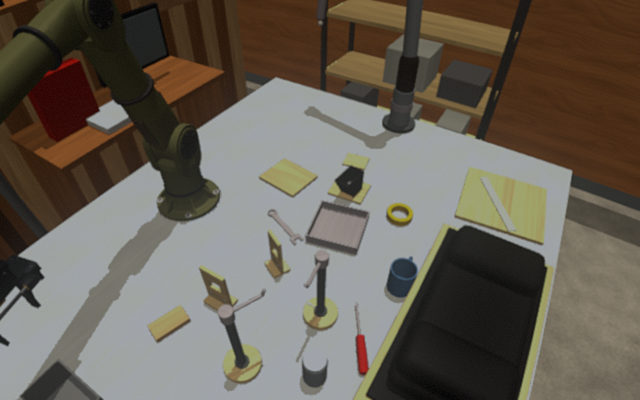

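View pics/side0.png

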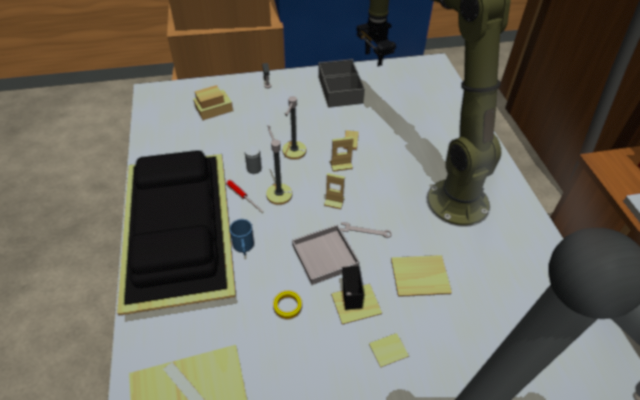

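View pics/wrist0.png

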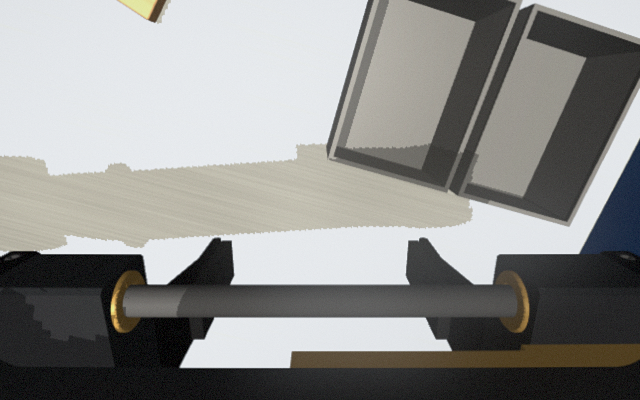

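```bash
cat >> h.py <<'E'
import pickle
def crop(c,x0,y0,x1,y1,s,fn):
    f=c['frame'][y0:y1,x0:x1]
    f=cv2.resize(f,None,fx=s,fy=s,interpolation=cv2.INTER_CUBIC)
    cv2.imwrite('pics/'+fn,cv2.cvtColor(f,cv2.COLOR_RGB2BGR))
def K(c): return np.array([[c['fx'],0,c['cx']],[0,c['fy'],c['cy']],[0,0,1.]])
def plane(c,uv,z):
    uv=np.array(uv,float).reshape(-1,1,2)
    n=cv2.undistortPoints(uv,K(c),np.array(c['distortion'])).reshape(-1,2)
    d=np.c_[n,np.ones(len(n))]@c['R']   # R^T d
    o=-c['R'].T@c['t']
    s=(z-o[2])/d[:,2]
    return o+d*s[:,None]
def proj(c,X):
    X=np.array(X,float).reshape(-1,3)
    p,_=cv2.projectPoints(X,cv2.Rodrigues(c['R'])[0],np.array(c['t'],float),K(c),np.array(c['distortion']))
    return p.reshape(-1,2)
def tri(cs,uvs):
    A=[];b=[]
    for c,uv in zip(cs,uvs):
        n=cv2.undistortPoints(np.array(uv,float).reshape(1,1,2),K(c),np.array(c['distortion'])).reshape(2)
        d=c['R'].T@np.r_[n,1]; d/=np.linalg.norm(d); o=-c['R'].T@c['t']
        P=np.eye(3)-np.outer(d,d); A.append(P); b.append(P@o)
    return np.linalg.lstsq(np.vstack(A),np.hstack(b),rcond=None)[0]
E
python3 - <<'E'
from h import *
s=pickle.load(open('scene0.pkl','rb'));d=pickle.load(open('side0.pkl','rb'))
crop(s,140,220,350,390,3.8,'s0a.png')
crop(s,250,145,460,265,3.8,'s0b.png')
crop(d,230,80,390,230,4,'d0a.png')
crop(d,260,210,470,380,3.8,'d0b.png')
E
```

```text
(no output)
```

View pics/s0a.png

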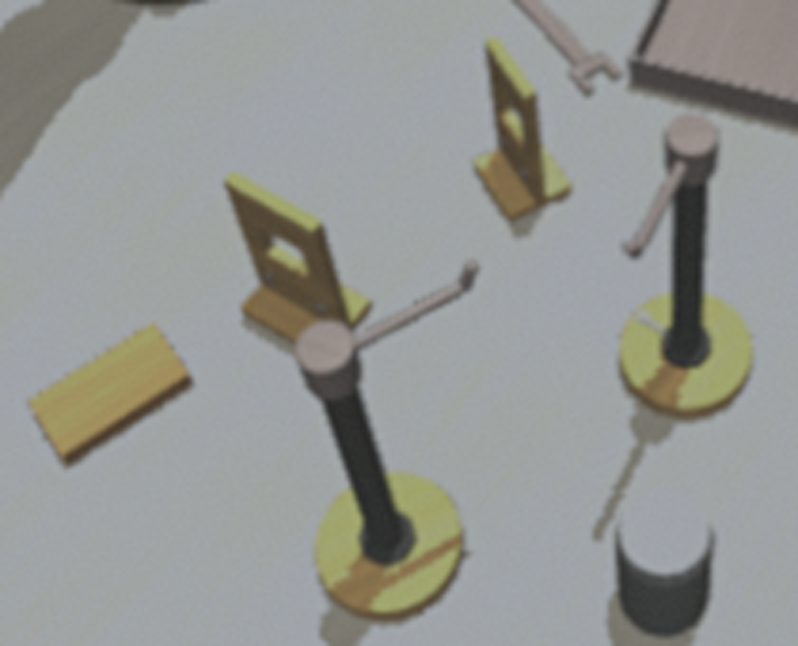

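View pics/s0b.png

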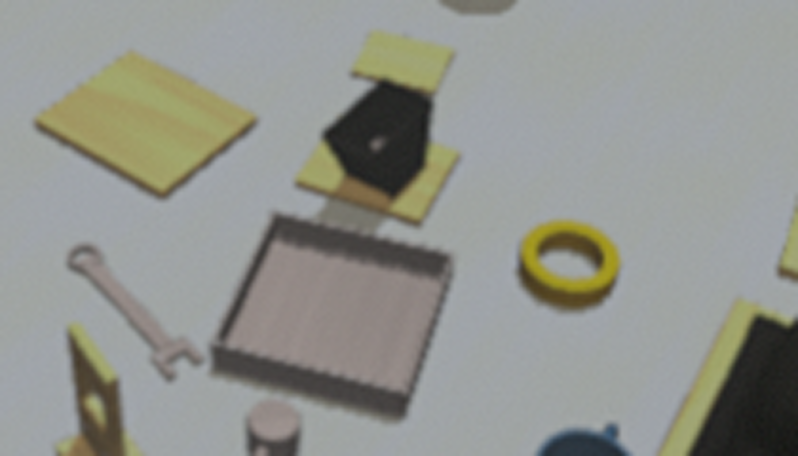

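View pics/d0a.png

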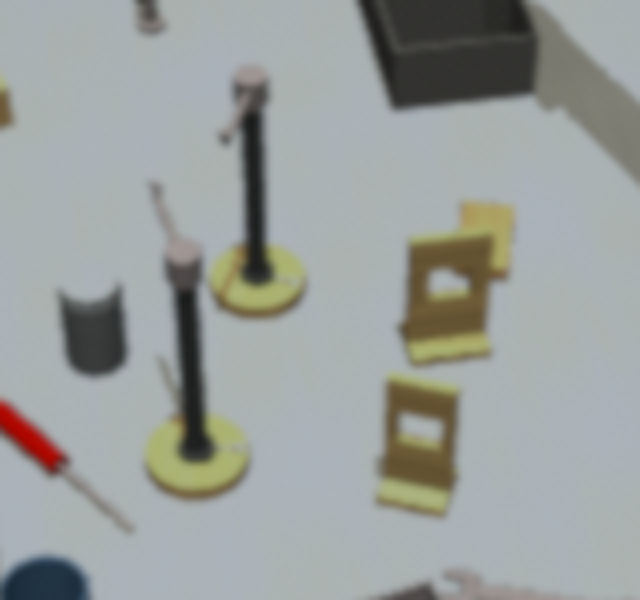

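View pics/d0b.png

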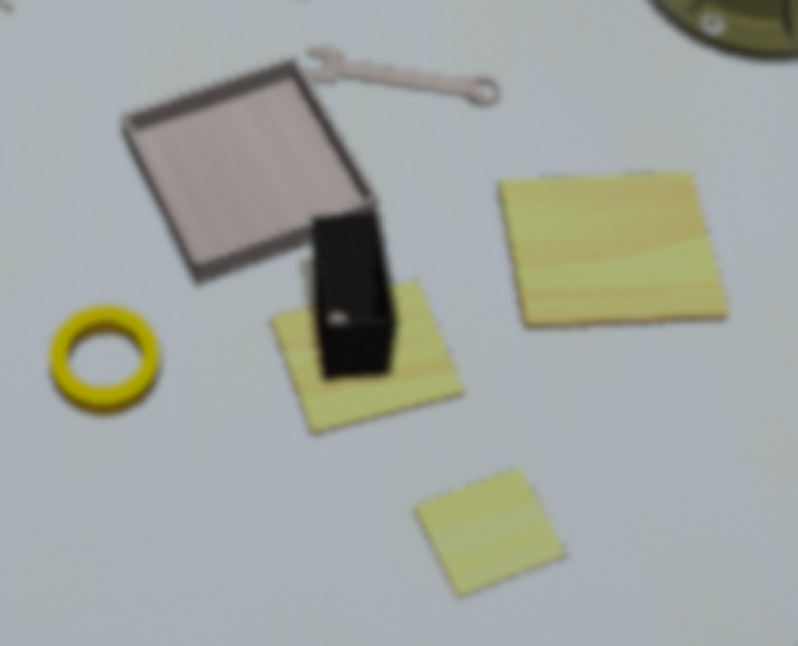

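```bash
python3 - <<'E'
from h import *
np.set_printoptions(precision=4,suppress=True)
s=pickle.load(open('scene0.pkl','rb'));d=pickle.load(open('side0.pkl','rb'))
sa=lambda x,y:(140+x/3.8,220+y/3.8)
sb=lambda x,y:(250+x/3.8,145+y/3.8)
da=lambda x,y:(230+x/4,80+y/4)
db=lambda x,y:(260+x/3.8,210+y/3.8)
print('pad side',plane(d,[db(272,317),db(416,283),db(464,392),db(314,430)],0.01))
print('pad scene',plane(s,[sb(296,184),sb(420,222),sb(460,153)],0.01))
print('tray side',plane(d,[db(122,118),db(293,62),db(375,200)],0.035), plane(d,[db(197,282)],0.0))
print('tray scene',plane(s,[sb(275,213),sb(452,258),sb(212,346),sb(407,390)],0.035))
print('tub side top z.095',plane(d,[db(312,216),db(375,208),db(392,318),db(325,320)],0.095))
print('tub scene top',plane(s,[sb(383,82),sb(433,95),sb(325,133)],0.095))
print('hub1 top tri',tri([s,d],[sa(692,133),da(183,245)]))
print('hub2 top tri',tri([s,d],[sa(327,343),da(250,76)]))
print('tip1',tri([s,d],[sa(632,247),da(155,187)]),'tip2',tri([s,d],[sa(471,268),da(224,138)]))
print('base1 side',plane(d,[da(197,453)],0.018),'scene',plane(s,[sa(686,352)],0.018))
print('base2 side',plane(d,[da(258,279)],0.018),'scene',plane(s,[sa(390,543)],0.018))
print('ptr1',plane(s,[sa(638,316),sa(660,330)],0.018),plane(d,[da(246,447),da(225,449)],0.018))
print('ptr2',plane(d,[da(298,281),da(285,279)],0.018))
print('T1 top: side',plane(d,[da(408,239),da(493,233)],.14),'scene',plane(s,[sa(232,178),sa(321,228)],.14))
print('T1 foot',plane(d,[da(410,352),da(491,347)],.012),plane(s,[sa(245,300)],.012))
print('T2 top: side',plane(d,[da(388,377),da(458,386)],.14),'scene',plane(s,[sa(490,42),sa(535,95)],.14))
print('T2 foot',plane(d,[da(378,492),da(448,503)],.012))
for n,c,p in [('can',d,da(92,285)),('mug',d,(243,228))]: print(n,plane(c,[p],.095))
E
```

```text
pad side [[0.539  0.3017 0.01  ]
 [0.4139 0.2918 0.01  ]
 [0.4019 0.3975 0.01  ]
 [0.5274 0.408  0.01  ]]
pad scene [[0.4185 0.2766 0.01  ]
 [0.542  0.2922 0.01  ]
 [0.5317 0.3995 0.01  ]]
tray side [[0.631  0.0959 0.035 ]
 [0.4701 0.0618 0.035 ]
 [0.4334 0.2207 0.035 ]] [[0.5925 0.2511 0.    ]]
tray scene [[0.4349 0.2091 0.035 ]
 [0.5963 0.2419 0.035 ]
 [0.4718 0.0451 0.035 ]
 [0.6307 0.0877 0.035 ]]
tub side top z.095 [[0.5011 0.266  0.095 ]
 [0.4492 0.2678 0.095 ]
 [0.4608 0.3695 0.095 ]
 [0.5122 0.3617 0.095 ]]
tub scene top [[0.4613 0.3596 0.095 ]
 [0.5095 0.3672 0.095 ]
 [0.4511 0.2672 0.095 ]]
hub1 top tri [ 0.6415 -0.1497  0.2631]
hub2 top tri [ 0.5496 -0.3701  0.2592]
tip1 [ 0.6535 -0.2332  0.2581] tip2 [ 0.5851 -0.2906  0.2563]
base1 side [[ 0.642  -0.1408  0.018 ]] scene [[ 0.6449 -0.1536  0.018 ]]
base2 side [[ 0.5505 -0.361   0.018 ]] scene [[ 0.5537 -0.3748  0.018 ]]
ptr1 [[ 0.6001 -0.1465  0.018 ]
 [ 0.6198 -0.1481  0.018 ]] [[ 0.5968 -0.1401  0.018 ]
 [ 0.6161 -0.1411  0.018 ]]
ptr2 [[ 0.512  -0.3511  0.018 ]
 [ 0.5242 -0.3562  0.018 ]]
T1 top: side [[ 0.4237 -0.2591  0.14  ]
 [ 0.3445 -0.2533  0.14  ]] scene [[ 0.3481 -0.2638  0.14  ]
 [ 0.4269 -0.2628  0.14  ]]
T1 foot [[ 0.422  -0.2398  0.012 ]
 [ 0.3436 -0.2325  0.012 ]] [[ 0.3447 -0.2853  0.012 ]]
T2 top: side [[ 0.4773 -0.088   0.14  ]
 [ 0.4202 -0.0665  0.14  ]] scene [[ 0.4242 -0.0702  0.14  ]
 [ 0.4817 -0.0944  0.14  ]]
T2 foot [[ 0.4874 -0.0696  0.012 ]
 [ 0.428  -0.0454  0.012 ]]
can [[ 0.7148 -0.2978  0.095 ]]
mug [[0.7848 0.0596 0.095 ]]
```

```bash
cat >> h.py <<'E'
from scipy.spatial.transform import Rotation as Ro
np.set_printoptions(precision=4,suppress=True)
def pose():
    o=env.get_obs()
    return np.array(o['tool_pos']),Ro.from_euler('xyz',o['tool_rot'],degrees=True),o
def mk(xdir,zdir):
    x=np.array(xdir,float);x/=np.linalg.norm(x)
    z=np.array(zdir,float);z-=x*(z@x);z/=np.linalg.norm(z)
    return Ro.from_matrix(np.c_[x,np.cross(z,x),z])
def down(yaw): # jaws along world angle yaw
    a=np.radians(yaw); return mk([0,0,-1],[np.cos(a),np.sin(a),0])
def plan(p1,R1,n=None,p0=None,R0=None):
    p,R,o=pose()
    if p0 is not None: p=np.array(p0)
    if R0 is not None: R=R0
    rv=(R.inv()*R1).as_rotvec()
    ang=np.degrees(np.linalg.norm(rv)); dist=np.linalg.norm(np.array(p1)-p)
    if n is None: n=int(np.ceil(max(dist/.036,ang/8.0,1)))
    w=rv/n; r=Ro.from_rotvec(w)
    M=np.zeros((3,3)); A=Ro.identity()
    for k in range(n): M+=A.as_matrix(); A=A*r
    dx=np.linalg.solve(M,R.inv().apply(np.array(p1)-p))
    print('n',n,'ang %.1f dist %.3f'%(ang,dist),'row',np.round(dx/.04,3).tolist(),np.round(np.degrees(w)/120,4).tolist(),'from',p)
    return p1,R1
def st():
    p,R,o=pose(); m=R.as_matrix()
    print('t %.2f'%o['time_s'],'p',p,'x',m[:,0],'z',m[:,2],'zyaw %.1f'%np.degrees(np.arctan2(m[1,2],m[0,2])),'q',np.round(o['qpos'],1),'F',np.round(o['force'],1),'g %.4f'%o['grip_width'])
E
python3 - <<'E'
from h import *
st()
p,R,o=pose()
plan(p+[0,0,.2],R)
plan([0.45,-0.25,.42],down(18.7+45),p0=p+[0,0,.2])
E
```

```text
t 0.15 p [ 0.175  -0.6256  0.2217] x [-0.0005  0.0014 -1.    ] z [ 0.2695 -0.963  -0.0015] zyaw -74.4 q [75.2 18.4 -4.  83.2  1.3 78.5 -3.3] F [-0.6 -0.1 -0.7] g 0.0875
n 6 ang 0.0 dist 0.200 row [-0.833, -0.0, -0.001] [0.0, 0.0, 0.0] from [ 0.175  -0.6256  0.2217]
n 18 ang 138.1 dist 0.465 row [0.002, 0.742, 0.379] [-0.0639, -0.0, -0.0] from [ 0.175  -0.6256  0.4217]
```

Request:
drive_tool --increments '[[[-0.9,0,0],[0,0,0]],[[-0.9,0,0],[0,0,0]],[[-0.9,0,0],[0,0,0]],[[-0.9,0,0],[0,0,0]],[[-0.9,0,0],[0,0,0]],[[0,0,0],[0,0,0]]]' --hand 1

```text
time_s: 0.75
tool_pos: [0.1756, -0.6273, 0.4085]
tool_rot: [2.1, 89.5, -72.3]
force: [0.3, -0.3, 0.2]
grip_width: 0.0868
```

```bash
python3 - <<'E'
from h import *
st()
plan([0.44,-0.25,.40],down(-30))
plan([0.46,0.05,.40],down(-6.5),p0=[0.44,-0.25,.40],R0=down(-30))
E
```

```text
t 0.75 p [ 0.1756 -0.6273  0.4085] x [ 0.0029 -0.0089 -1.    ] z [ 0.2694 -0.963   0.0094] zyaw -74.4 q [74.6 17.6 -3.6 63.2  1.1 98.7 -3.1] F [ 0.3 -0.3  0.2] g 0.0868
n 13 ang 44.4 dist 0.461 row [0.015, 0.86, -0.294] [-0.0284, 0.0003, 0.0001] from [ 0.1756 -0.6273  0.4085]
n 9 ang 23.5 dist 0.301 row [0.0, 0.809, -0.228] [-0.0218, 0.0, 0.0] from [ 0.44 -0.25  0.4 ]
```

Request:
drive_tool --increments '[[[0,0.86,-0.29],[-0.028,0,0]],[[0,0.86,-0.29],[-0.028,0,0]],[[0,0.86,-0.29],[-0.028,0,0]],[[0,0.86,-0.29],[-0.028,0,0]],[[0,0.86,-0.29],[-0.028,0,0]],[[0,0.86,-0.29],[-0.028,0,0]],[[0,0.86,-0.29],[-0.028,0,0]],[[0,0.86,-0.29],[-0.028,0,0]],[[0,0.86,-0.29],[-0.028,0,0]],[[0,0.86,-0.29],[-0.028,0,0]]]'

```text
time_s: 1.75
tool_pos: [0.4086, -0.3527, 0.4015]
tool_rot: [-178.5, 89.9, 140.9]
force: [0.3, -0.8, 0.0]
grip_width: 0.0873
```

Request:
drive_tool --increments '[[[0,0.86,-0.29],[-0.028,0,0]],[[0,0.86,-0.29],[-0.028,0,0]],[[0,0.86,-0.29],[-0.028,0,0]],[[0,0,0],[0,0,0]],[[0,0,0],[0,0,0]]]'

```text
time_s: 2.25
tool_pos: [0.4433, -0.2502, 0.4025]
tool_rot: [-76.6, 89.9, -107.2]
force: [0.5, -0.7, -0.3]
grip_width: 0.0873
```

```bash
python3 - <<'E'
from h import *
c=shot('wrist','w1.png'); pickle.dump(c,open('w1.pkl','wb'))
st()
plan([0.46,0.05,.40],down(-6.5))
E
```

```text
t 2.30 p [ 0.4428 -0.2516  0.4023] x [-0.0007 -0.0007 -1.    ] z [ 0.8598 -0.5107 -0.0003] zyaw -30.7 q [ 51.    0.6 -24.5  83.4   0.3  96.   -4.2] F [ 0.  -1.3  0.1] g 0.0867
n 9 ang 24.2 dist 0.302 row [0.006, 0.81, -0.243] [-0.0224, -0.0, 0.0] from [ 0.4428 -0.2516  0.4023]
```

View pics/w1.png

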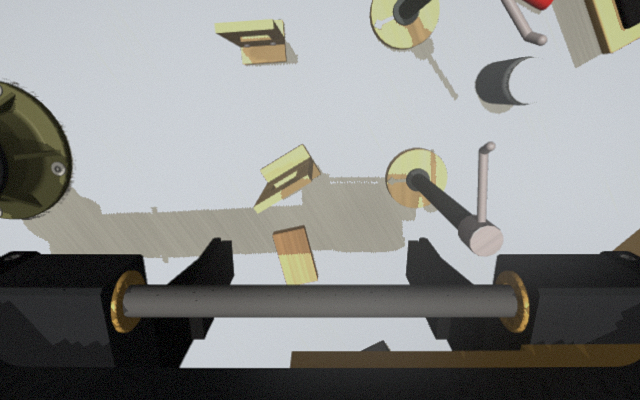

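```bash
python3 - <<'E'
from h import *
c=pickle.load(open('w1.pkl','rb'))
crop(c,350,0,560,270,3,'w1a.png')
crop(c,200,0,350,220,3,'w1b.png')
E
```

```text
(no output)
```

View pics/w1a.png

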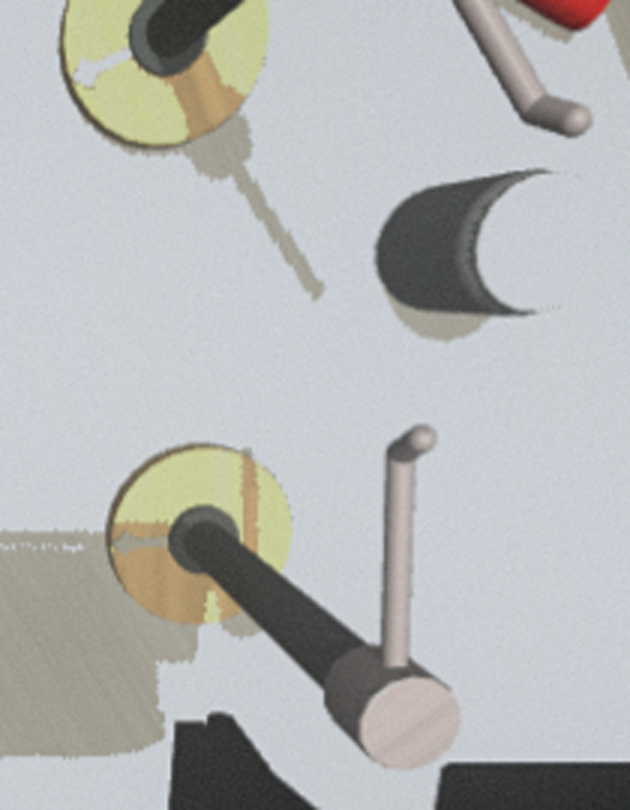

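Request:
drive_tool --increments '[[[0,0.8,-0.24],[-0.022,0,0]],[[0,0.8,-0.24],[-0.022,0,0]],[[0,0.8,-0.24],[-0.022,0,0]],[[0,0.8,-0.24],[-0.022,0,0]],[[0,0.8,-0.24],[-0.022,0,0]],[[0,0.8,-0.24],[-0.022,0,0]],[[0,0,0],[0,0,0]],[[0,0,0],[0,0,0]]]'

```text
time_s: 3.1
tool_pos: [0.4687, -0.0509, 0.4028]
tool_rot: [-54.3, 89.9, -68.9]
force: [-1.7, 0.3, 0.7]
grip_width: 0.0871
```

```bash
python3 - <<'E'
from h import *
c=shot('wrist','w2.png'); pickle.dump(c,open('w2.pkl','wb'))
st()
E
```

```text
t 3.15 p [ 0.4687 -0.0524  0.4027] x [ 0.0002 -0.0011 -1.    ] z [ 0.967  -0.2547  0.0004] zyaw -14.8 q [ 41.2  -4.4 -35.   87.5  -2.5  96.1  -8.8] F [-0.1 -0.4 -0.4] g 0.0872
```

View pics/w2.png

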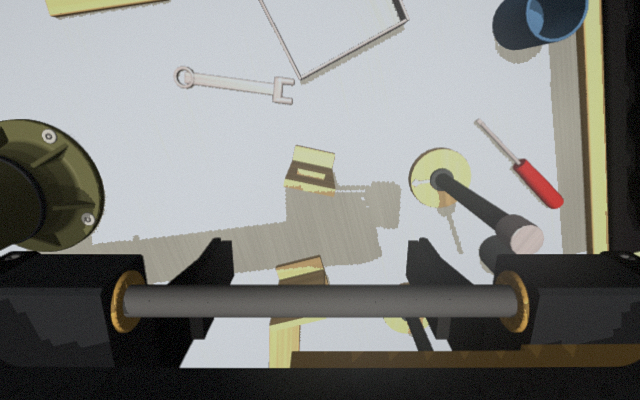

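```bash
python3 - <<'E'
from h import *
c=pickle.load(open('w1.pkl','rb'));c2=pickle.load(open('w2.pkl','rb'))
crop(c2,390,130,560,280,4.5,'w2a.png')
wa=lambda x,y:(350+x/3,y/3)
print('ptr1 tip,tail',plane(c,[wa(72,78),wa(132,52)],.018),'post1 base',plane(c,[wa(168,38)],.018))
print('ptr2 tip,tail',plane(c,[wa(112,546),wa(165,541)],.018),'post2 base',plane(c,[wa(203,540)],.018))
print('hub2 top',plane(c,[wa(410,722)],.263),'hook2 peg root, bend',plane(c,[wa(396,660),wa(400,458)],.25))
print('rim2', plane(c,[wa(108,540),wa(293,535),wa(205,443),wa(205,622)],.018))
print('T1top',plane(c,[(303,146),(321,176)],.14))
E
```

```text
ptr1 tip,tail [[ 0.596  -0.1431  0.018 ]
 [ 0.6252 -0.1475  0.018 ]] post1 base [[ 0.6423 -0.1507  0.018 ]]
ptr2 tip,tail [[ 0.5083 -0.3525  0.018 ]
 [ 0.5336 -0.3643  0.018 ]] post2 base [[ 0.5511 -0.374   0.018 ]]
hub2 top [[ 0.5512 -0.3714  0.263 ]] hook2 peg root, bend [[ 0.5585 -0.3578  0.25  ]
 [ 0.5846 -0.2993  0.25  ]]
rim2 [[ 0.508  -0.3486  0.018 ]
 [ 0.5931 -0.3956  0.018 ]
 [ 0.5744 -0.3284  0.018 ]
 [ 0.5321 -0.4154  0.018 ]]
T1top [[ 0.437  -0.224   0.14  ]
 [ 0.4369 -0.2665  0.14  ]]
```

View pics/w2a.png

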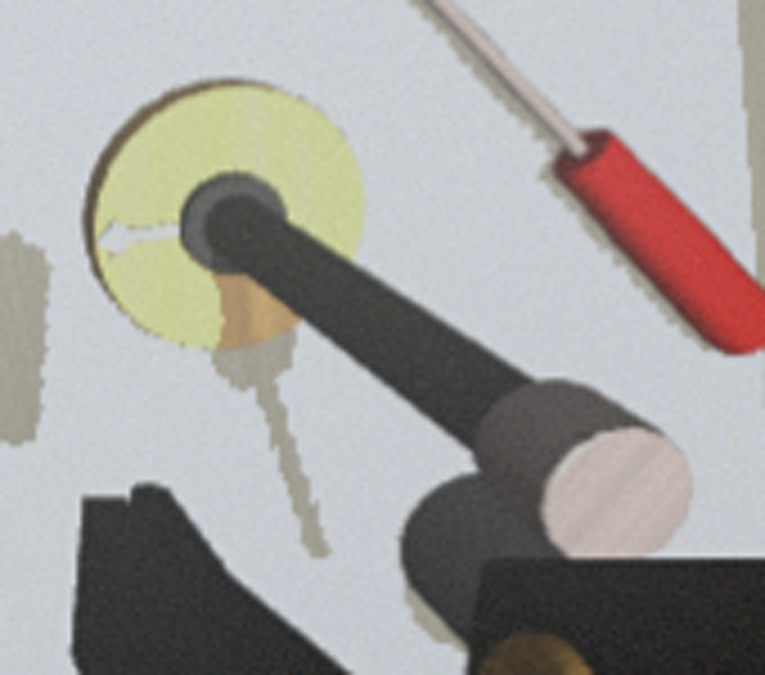

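View pics/w1b.png

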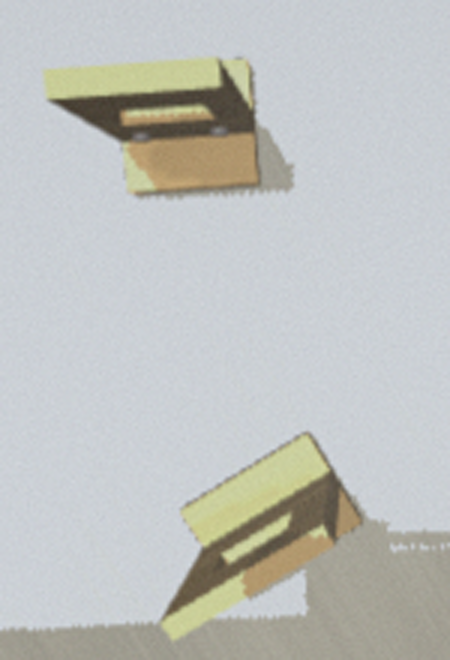

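```bash
python3 - <<'E'
from h import *
c2=pickle.load(open('w2.pkl','rb'))
wa=lambda x,y:(390+x/4.5,130+y/4.5)
P=plane(c2,[wa(98,241),wa(178,231),wa(233,222)],.018);print(P)
for i in (1,2):
  d=P[0]-P[i];print(np.degrees(np.arctan2(d[1],d[0])))
print('rim',plane(c2,[wa(90,225),wa(363,205),wa(235,82),wa(222,348)],.018))
print('hub1',plane(c2,[wa(617,493)],.263))
plan([0.475,0.2,.36],down(-6.5))
plan([0.485,0.33,.20],down(-6.5),p0=[0.475,0.2,.36],R0=down(-6.5))
E
```

```text
[[ 0.5968 -0.1441  0.018 ]
 [ 0.6247 -0.1476  0.018 ]
 [ 0.644  -0.1493  0.018 ]]
172.86049261331675
173.79011575726858
rim [[ 0.5952 -0.1377  0.018 ]
 [ 0.6891 -0.1547  0.018 ]
 [ 0.6523 -0.1006  0.018 ]
 [ 0.633  -0.1944  0.018 ]]
hub1 [[ 0.6426 -0.1467  0.263 ]]
n 8 ang 8.3 dist 0.256 row [0.133, 0.778, -0.133] [-0.0086, 0.0, 0.0001] from [ 0.4687 -0.0524  0.4027]
n 6 ang 0.0 dist 0.206 row [0.667, 0.543, -0.02] [0.0, 0.0, 0.0] from [0.475 0.2   0.36 ]
```

Request:
drive_tool --increments '[[[0.13,0.78,-0.13],[-0.0085,0,0]],[[0.13,0.78,-0.13],[-0.0085,0,0]],[[0.13,0.78,-0.13],[-0.0085,0,0]],[[0.13,0.78,-0.13],[-0.0085,0,0]],[[0.13,0.78,-0.13],[-0.0085,0,0]],[[0.13,0.78,-0.13],[-0.0085,0,0]],[[0.13,0.78,-0.13],[-0.0085,0,0]],[[0.13,0.78,-0.13],[-0.0085,0,0]],[[0,0,0],[0,0,0]],[[0,0,0],[0,0,0]]]'

```text
time_s: 4.15
tool_pos: [0.4769, 0.1992, 0.3606]
tool_rot: [-146.0, 89.9, -152.7]
force: [-0.1, -0.2, 0.7]
grip_width: 0.087
```

```bash
python3 - <<'E'
from h import *
c=shot('wrist','w3.png'); pickle.dump(c,open('w3.pkl','wb'))
st()
E
```

```text
t 4.20 p [0.4773 0.1982 0.3607] x [-0.0004 -0.0007 -1.    ] z [ 0.993  -0.1184 -0.0003] zyaw -6.8 q [ 25.6   3.  -52.7  86.7   2.4  91.5 -33.8] F [ 0.3 -0.5  0.1] g 0.0873
```

View pics/w3.png

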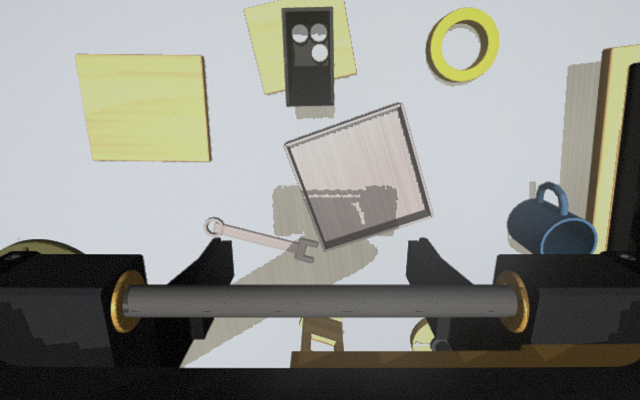

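```bash
cat > kin.py <<'E'
from h import *
import itertools
from scipy.optimize import least_squares
D=[([75.177,18.442,-4.016,83.176,1.2955,78.54,-3.259],[.17494,-.62544,.22142],-74.4),
([74.6,17.6,-3.6,63.2,1.1,98.7,-3.1],[.1756,-.6273,.4085],-74.4),
([51.,.6,-24.5,83.4,.3,96,-4.2],[.4428,-.2516,.4023],-30.7),
([41.2,-4.4,-35,87.5,-2.5,96.1,-8.8],[.4687,-.0524,.4027],-14.8),
([25.6,3,-52.7,86.7,2.4,91.5,-33.8],[.4773,.1982,.3607],-6.8)]
def fk(q,par,sg):
    h,L1,L2,L3,a1,a3,a4,a6=par
    q=np.radians(q)*sg
    Rz=lambda a:Ro.from_rotvec([0,0,a]);Ry=lambda a:Ro.from_rotvec([0,a,0])
    R=Rz(q[0]);p=np.array([0,0,h])+R.apply([a1,0,0])
    R=R*Ry(q[1])*Rz(q[2]);p=p+R.apply([a3,0,L1])
    R=R*Ry(q[3]);p=p+R.apply([a4,0,0]);R=R*Rz(q[4]);p=p+R.apply([0,0,L2])
    R=R*Ry(q[5]);p=p+R.apply([a6,0,0]);R=R*Rz(q[6]);p=p+R.apply([0,0,L3])
    return p,R
if __name__=='__main__':
  best=[]
  for s1,s3,s5,s7 in itertools.product([1,-1],repeat=4):
    sg=np.array([s1,1,s3,1,s5,1,s7])
    z=sum(np.linalg.norm(fk(q,[0]*8,sg)[1].apply([0,0,1])-[0,0,-1]) for q,_,_ in D)
    f=lambda x:np.concatenate([fk(q,x,sg)[0]-p for q,p,_ in D]+[0.02*(np.array(x)-[.3,.35,.4,.25,0,0,0,0])])
    r=least_squares(f,[.3,.35,.4,.25,0,0,0,0])
    best.append((r.cost,z,(s1,s3,s5,s7),r.x))
  for b in sorted(best,key=lambda b:b[0]+b[1])[:4]: print(b)
E
python3 kin.py
python3 - <<'E'
from h import *
c=pickle.load(open('w3.pkl','rb'))
crop(c,230,0,450,260,3,'w3a.png')
E
```

```text
(np.float64(0.0006793462239123082), np.float64(0.013569791126730237), (-1, -1, -1, -1), array([ 0.23  ,  0.4713,  0.5142,  0.3595,  0.037 , -0.0011, -0.0067,
        0.0383]))
(np.float64(0.0006793462239123057), np.float64(0.01356979112673024), (-1, -1, -1, 1), array([ 0.23  ,  0.4713,  0.5142,  0.3595,  0.037 , -0.0011, -0.0067,
        0.0383]))
(np.float64(0.02768696382142084), np.float64(0.013569791126730254), (-1, 1, 1, 1), array([-0.0964,  1.0572,  0.5214,  0.3676,  0.7461, -0.1018,  0.2461,
        0.856 ]))
(np.float64(0.027686963821420957), np.float64(0.013569791126730256), (-1, 1, 1, -1), array([-0.0964,  1.0572,  0.5214,  0.3676,  0.7461, -0.1018,  0.2461,
        0.856 ]))
```

View pics/w3a.png

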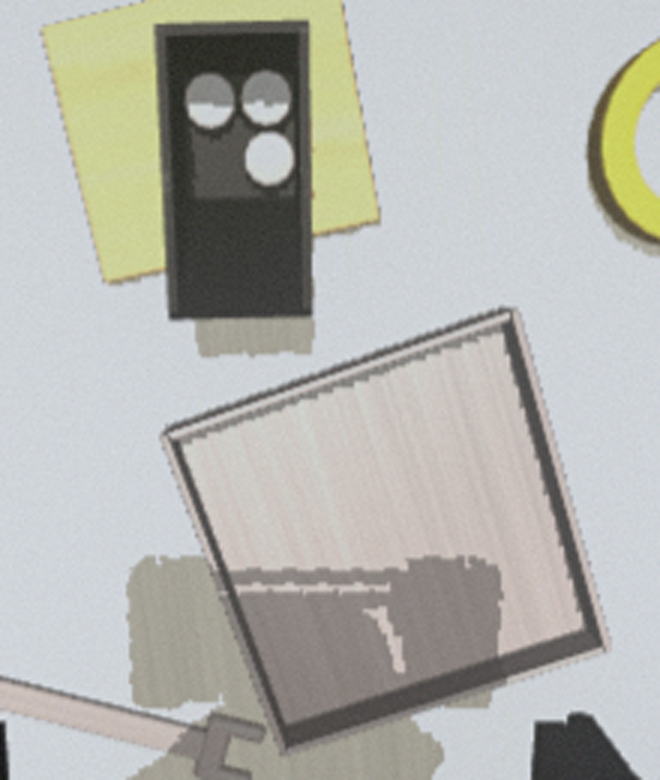

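```bash
cat >> kin.py <<'E'
SG=np.array([-1,1,-1,1,-1,1,-1.])
# refine fit
def fitpar():
    f=lambda x:np.concatenate([fk(q,x,SG)[0]-p for q,p,_ in D]+[0.002*(np.array(x)-[.23,.47,.514,.36,0,0,0,0])])
    r=least_squares(f,[.23,.47,.51,.36,0,0,0,0]); return r.x, r.fun[:15]
PAR,res=fitpar()
LO=np.array([-163.93,-17.29,-79.2,3.27,-89.18,5.43,-154.24]);HI=np.array([163.93,119.83,71.16,140.29,269.18,117.66,154.24])
# tool frame offset about axis: find yaw const
def tcp(q):
    p,R=fk(q,PAR,SG)
    # chain z = tool x ; yaw const found from data
    return p,R
def toolR(q,off=0):
    p,R=tcp(q)
    m=R.as_matrix(); a=np.radians(off)
    z=np.cos(a)*m[:,0]+np.sin(a)*m[:,1]
    return p,mk(m[:,2],z)
def ik(q0,p1,R1,off,steps=1):
    def f(q):
        p,R=toolR(q,off)
        return np.r_[(p-p1)*10,(R.inv()*R1).as_rotvec()*3,(q-q0)*0.0003]
    r=least_squares(f,np.clip(q0,LO+.5,HI-.5),bounds=(LO,HI))
    p,R=toolR(r.x,off)
    return r.x,np.linalg.norm(p-p1),np.degrees((R.inv()*R1).magnitude())
E
python3 - <<'E'
from kin import *
print(PAR,np.abs(res).max())
for q,p,y in D:
    pp,R=toolR(q,0); z=R.as_matrix()[:,2]; print(np.degrees(np.arctan2(z[1],z[0])),y)
c=pickle.load(open('w3.pkl','rb'))
w=lambda x,y:(230+x/3,y/3)
print('tub top',plane(c,[w(155,22),w(308,22),w(312,318),w(170,318)],.095))
print('tray top',plane(c,[w(165,434),w(513,312),w(607,648),w(287,748)],.035))
print('pad',plane(c,[w(42,28),w(380,220),w(107,283)],.01))
E
```

```text
[ 1.9044  0.4378  0.5141  2.053   0.0357  0.0022 -0.0594  0.0368] 0.022771425935867867
105.63431259007761 -74.4
105.55527015340597 -74.4
149.2672209056128 -30.7
165.18644780797095 -14.8
173.2001014365994 -6.8
tub top [[0.4568 0.3712 0.095 ]
 [0.5116 0.3648 0.095 ]
 [0.5022 0.2617 0.095 ]
 [0.4476 0.2681 0.095 ]]
tray top [[0.4324 0.2162 0.035 ]
 [0.5926 0.2517 0.035 ]
 [0.6299 0.0893 0.035 ]
 [0.4703 0.0548 0.035 ]]
pad [[0.4016 0.3931 0.01  ]
 [0.5401 0.2976 0.01  ]
 [0.4129 0.2848 0.01  ]]
```

```bash
cat > kin2.py <<'E'
from kin import *
PR=np.array([0,0,.23, 0,0,.47, 0,0,0, 0,0,.514, 0,0,0, 0,0,.36])
def fk2(q,x):
    q=np.radians(q)*SG
    Rz=lambda a:Ro.from_rotvec([0,0,a]);Ry=lambda a:Ro.from_rotvec([0,a,0])
    o=np.array(x).reshape(6,3)
    R=Rz(q[0]);p=R.apply(o[0])
    R=R*Ry(q[1]);R=R*Rz(q[2]);p=p+R.apply(o[1])
    R=R*Ry(q[3]);p=p+R.apply(o[2]);R=R*Rz(q[4]);p=p+R.apply(o[3])
    R=R*Ry(q[5]);p=p+R.apply(o[4]);R=R*Rz(q[6]);p=p+R.apply(o[5])
    m=R.as_matrix()
    return p,mk(m[:,2],-m[:,0])
def fit2(D):
    f=lambda x:np.concatenate([fk2(q,x)[0]-p for q,p in D]+[0.003*(x-PR)*np.array([1,1,3]*6)])
    r=least_squares(f,PR); return r.x,np.abs(r.fun[:3*len(D)]).max()
X,err=fit2([(q,np.array(p)) for q,p,_ in D])
def ik2(q0,p1,R1,k=0.0003):
    def f(q):
        p,R=fk2(q,X); return np.r_[(p-p1)*10,(R.inv()*R1).as_rotvec()*3,(q-q0)*k]
    r=least_squares(f,np.clip(q0,LO+.5,HI-.5),bounds=(LO,HI)); p,R=fk2(r.x,X)
    return r.x,np.linalg.norm(p-p1),np.degrees((R.inv()*R1).magnitude())
E
python3 - <<'E'
from kin2 import *
print(X.reshape(6,3),err)
q=np.array(env.get_obs()['qpos'])
def tubT(psi,th): # tub rotation: yaw psi, tip th about its y
    return Ro.from_euler('z',psi,degrees=True)*Ro.from_euler('y',th,degrees=True)
def tool_from_tub(Rt,tau):
    # in tub frame tool x = (sin tau,0,-cos tau), jaw along +-y
    t=np.radians(tau); return Rt*mk([np.sin(t),0,-np.cos(t)],[0,1,0])
g=np.array([5,0,70])/1000; lip=np.array([72,0,85])/1000
tray=np.array([.532,.151,0])
for tau in (0,20,40):
  for psi in (-96,-130,-164,160):
    Rt=tubT(-96,0); o=np.array([.4815,.3375,.01])
    Rg=tool_from_tub(Rt,tau); pg=o+Rt.apply(g)+.019*Rg.as_matrix()[:,0]
    qa,e1,a1=ik2(q,pg,Rg)
    out=[e1,a1,qa.round(0).tolist()]
    qq=qa
    for th in (0,50,100):
        Rt=tubT(psi,th); lp=tray+[0,0,.09]-Ro.from_euler('z',psi,degrees=True).apply([.02,0,0])
        Rg=tool_from_tub(Rt,tau); pg=lp+Rt.apply(g-lip)+.019*Rg.as_matrix()[:,0]
        if th==0: pg[2]+=.1
        qq,e,a=ik2(qq,pg,Rg)
        out+=[round(e,3),round(a,1)]
    print(tau,psi,out,qq.round(0))
E
```

```text
[[ 0.0012 -0.0209  0.2359]
 [ 0.0014 -0.0084  0.4629]
 [-0.0029 -0.0084 -0.0011]
 [ 0.0037  0.0029  0.5129]
 [ 0.0008  0.0029 -0.0054]
 [-0.0012  0.0057  0.3546]] 0.00028879879028104183
0 -96 [np.float64(9.010513157382811e-06), np.float64(0.0020062611149739085), [1.0, 25.0, -47.0, 101.0, 21.0, 62.0, -59.0], np.float64(0.0), np.float64(0.0), np.float64(0.0), np.float64(0.0), np.float64(0.0), np.float64(0.0)] [ 75.  96. -78. 111. -11.  51.  21.]
0 -130 [np.float64(9.010513157382811e-06), np.float64(0.0020062611149739085), [1.0, 25.0, -47.0, 101.0, 21.0, 62.0, -59.0], np.float64(0.0), np.float64(0.0), np.float64(0.0), np.float64(0.0), np.float64(0.0), np.float64(0.0)] [ 92. 112. -75. 133.  -9.   9.  34.]
0 -164 [np.float64(9.010513157382811e-06), np.float64(0.0020062611149739085), [1.0, 25.0, -47.0, 101.0, 21.0, 62.0, -59.0], np.float64(0.0), np.float64(0.0), np.float64(0.008), np.float64(3.1), np.float64(0.082), np.float64(41.9)] [ -19.  -17.   -3.  137.   62.    5. -154.]
0 160 [np.float64(9.010513157382811e-06), np.float64(0.0020062611149739085), [1.0, 25.0, -47.0, 101.0, 21.0, 62.0,
[... 1615 characters left out ...]
3.0, -73.0], np.float64(0.0), np.float64(0.0), np.float64(0.0), np.float64(0.0), np.float64(0.0), np.float64(0.0)] [ 68.  10. -66. 134. -89.  37.  40.]
40 -164 [np.float64(1.054643898316768e-05), np.float64(0.0031723167713246167), [-27.0, 44.0, -35.0, 79.0, 39.0, 103.0, -73.0], np.float64(0.0), np.float64(0.0), np.float64(0.0), np.float64(0.0), np.float64(0.023), np.float64(8.3)] [ -29.  -14.    7.  140.   62.    5. -154.]
40 160 [np.float64(1.054643898316768e-05), np.float64(0.0031723167713246167), [-27.0, 44.0, -35.0, 79.0, 39.0, 103.0, -73.0], np.float64(0.0), np.float64(0.0), np.float64(0.0), np.float64(0.0), np.float64(0.03), np.float64(16.3)] [  56.  -17.  -78.  127.   28.   21. -154.]
```

```bash
cat > sim.py <<'E'
from kin2 import *
def follow(q,p1,R1,n=8):
    p0,R0=fk2(q,X); rv=(R0.inv()*R1).as_rotvec(); me=0
    for k in range(1,n+1):
        q,e,a=ik2(q,p0+(np.array(p1)-p0)*k/n,R0*Ro.from_rotvec(rv*k/n),k=1e-3*3)
        me=max(me,e+np.radians(a)*.1)
    return q,me
def tubT(psi,th): return Ro.from_euler('z',psi,degrees=True)*Ro.from_euler('y',th,degrees=True)
def tool_from_tub(Rt,tau):
    t=np.radians(tau); return Rt*mk([np.sin(t),0,-np.cos(t)],[0,1,0])
g=np.array([5,0,70])/1000; lip=np.array([72,0,85])/1000
tray=np.array([.532,.151,0])
def el(q):
    q=np.radians(q)*SG;o=X.reshape(6,3)
    return o[0]+ (Ro.from_euler('z',q[0])*Ro.from_euler('y',q[1])).apply(o[1])
E
python3 - <<'E'
from sim import *
q=np.array(D[0][0])
for p,y in [(D[1][1],-74.4),(D[2][1],-30.7),(D[3][1],-14.8),(D[4][1],-6.8)]:
    q,e=follow(q,p,down(y)); print(q.round(1),e)
q0=np.array(env.get_obs()['qpos'])
for tau in (20,30,40,50):
  Rt=tubT(-95.7,0); o=np.array([.4815,.3375,.01])
  Rg=tool_from_tub(Rt,tau); pg=o+Rt.apply(g)+.019*Rg.as_matrix()[:,0]
  qa,e=follow(q0,pg-.1*Rg.as_matrix()[:,0],Rg); qa,e1=follow(qa,pg,Rg,3)
  qb,e2=follow(qa,pg+[0,0,.1],Rg,3)
  for psi in (-60,-80,-96,-110,-125,-140):
    qq=qb; es=[]; lows=[]
    for th in (0,30,60,80,100):
        Rt=tubT(psi,th); lp=tray+[0,0,.09]-Ro.from_euler('z',psi,degrees=True).apply([.02,0,0])
        Rg=tool_from_tub(Rt,tau); pg=lp+Rt.apply(g-lip)+.019*Rg.as_matrix()[:,0]
        if th==0: pg[2]+=.05
        qq,e=follow(qq,pg,Rg,4); es.append(round(e,3))
    wr=pg-.355*Rg.as_matrix()[:,0]
    print(tau,psi,round(e1,3),qa.round(0).tolist(),es,qq.round(0).tolist(),'wrist',wr,'elbow',el(qq))
E
```

```text
[74.4 18.  -3.3 62.7  1.  99.3 -3. ] 0.00013941056938029388
[ 52.4   0.7 -25.8  83.3   0.3  96.   -4.2] 0.0002233580377780492
[ 42.8  -4.4 -36.5  87.4  -2.6  96.1  -8.6] 4.157832186287255e-05
[ 26.6   3.  -53.7  86.7   2.4  91.5 -33.8] 0.0002436121411499739
20 -60 0.0 [-10.0, 36.0, -47.0, 90.0, 35.0, 85.0, -71.0] [np.float64(0.0), np.float64(0.0), np.float64(0.0), np.float64(0.0), np.float64(0.0)] [50.0, 69.0, -67.0, 88.0, -13.0, 87.0, 20.0] wrist [ 0.6859 -0.1155  0.2169] elbow [ 0.2761 -0.3569  0.3967]
20 -80 0.0 [-10.0, 36.0, -47.0, 90.0, 35.0, 85.0, -71.0] [np.float64(0.0), np.float64(0.0), np.float64(0.0), np.float64(0.0), np.float64(0.0)] [64.0, 71.0, -74.0, 102.0, -13.0, 66.0, 16.0] wrist [ 0.5854 -0.1521  0.2169] elbow [ 0.1868 -0.4189  0.3824]
20 -96 0.0 [-10.0, 36.0, -47.0, 90.0, 35.0, 85.0, -71.0] [np.float64(0.0), np.float64(0.0), np.float64(0.001), np.float64(0.0), np.float64(0.0)] [74.0, 73.0, -78.0, 113.0, -14.0, 47.0, 14.0] wrist [ 0.4998 -0.1551  0.2169] elbow [ 0.1156 -0.4485  0.3717]
20 -110 0.0 [-10.0, 36.0, -47.0, 90.0, 35.0, 85.0, -71.0] [np.float64(0.0), np.flo
[... 4602 characters left out ...]
at64(0.0), np.float64(0.0), np.float64(0.0), np.float64(0.0), np.float64(0.0)] [29.0, 9.0, -26.0, 122.0, -60.0, 52.0, 24.0] wrist [ 0.4519 -0.0691  0.3746] elbow [ 0.0633 -0.0654  0.6925]
50 -125 0.0 [-39.0, 47.0, -20.0, 75.0, 35.0, 108.0, -69.0] [np.float64(0.0), np.float64(0.0), np.float64(0.0), np.float64(0.001), np.float64(0.001)] [18.0, 2.0, -17.0, 130.0, -72.0, 41.0, 20.0] wrist [ 0.3976 -0.0409  0.3746] elbow [ 0.0119 -0.0334  0.6986]
50 -140 0.0 [-39.0, 47.0, -20.0, 75.0, 35.0, 108.0, -69.0] [np.float64(0.007), np.float64(0.0), np.float64(0.0), np.float64(0.0), np.float64(0.002)] [-32.0, -8.0, 25.0, 137.0, -75.0, 23.0, 9.0] wrist [0.3526 0.0004 0.3746] elbow [-0.0451 -0.0593  0.6949]
```

```bash
cat >> sim.py <<'E'
O0=np.array([.4815,.3375,.01]); PSI0=-95.7; TAU=50
E
python3 - <<'E'
from sim import *
st()
Rt=tubT(PSI0,0);Rg=tool_from_tub(Rt,TAU); pg=O0+Rt.apply(g)+.019*Rg.as_matrix()[:,0]
x=Rg.as_matrix()[:,0]; print(pg,x)
pp=pg-.12*x
q,e=follow(np.array(env.get_obs()['qpos']),pp,Rg); print(q.round(1),e)
q,e=follow(q,pg,Rg); print(q.round(1),e)
plan(pp,Rg); 
E
```

```text
t 4.20 p [0.4773 0.1982 0.3607] x [-0.0004 -0.0007 -1.    ] z [ 0.993  -0.1184 -0.0003] zyaw -6.8 q [ 25.6   3.  -52.7  86.7   2.4  91.5 -33.8] F [ 0.3 -0.5  0.1] g 0.0873
[0.4796 0.318  0.0678] [-0.0761 -0.7623 -0.6428]
[-49.1  50.3 -11.5  57.6  31.  117.7 -62.6] 0.003002134449212145
[-44.1  46.  -11.6  75.   30.9 105.6 -65.7] 0.00010603065043434525
n 9 ang 50.0 dist 0.302 row [0.343, 0.795, -0.035] [-0.0009, -0.0005, -0.0463] from [0.4773 0.1982 0.3607]
```

```bash
python3 - <<'E'
from sim import *
q0=np.array(env.get_obs()['qpos'])
for tau,back in ((42,.08),(45,.08),(47,.08),(50,.07)):
  Rt=tubT(PSI0,0)
  Rg=tool_from_tub(Rt,tau); pg=O0+Rt.apply(g)+.019*Rg.as_matrix()[:,0]; x=Rg.as_matrix()[:,0]
  qa,e=follow(q0,pg-back*x,Rg,12); qs=[qa]; qa,e1=follow(qa,pg,Rg,3)
  qs.append(qa)
  qb,e2=follow(qa,pg+[0,0,.12],Rg,3);qs.append(qb)
  print(tau,e,e1,e2)
  for psi in (-96,):
    qq=qb
    for th in (0,30,60,80,100):
        Rt=tubT(psi,th); lp=tray+[0,0,.09]-Ro.from_euler('z',psi,degrees=True).apply([.02,0,0])
        Rg=tool_from_tub(Rt,tau); pg=lp+Rt.apply(g-lip)+.019*Rg.as_matrix()[:,0]
        if th==0: pg[2]+=.05
        qq,e=follow(qq,pg,Rg,4); print(e,pg); qs.append(qq)
  for q in qs: print(q.round(0))
E
```

```text
42 0.00035390733207630703 0.0001398573462953486 7.799319862589616e-05
9.706762362801014e-05 [0.5398 0.2249 0.1109]
0.00033232614626988377 [0.5405 0.2321 0.0919]
0.0005445598451094067 [0.5396 0.223  0.1225]
0.0003458307238872714 [0.5381 0.2088 0.1384]
0.00021045054055249176 [0.5361 0.19   0.1485]
[-29.  49. -41.  68.  43. 114. -73.]
[-24.  48. -41.  78.  43. 107. -75.]
[-23.  41. -43.  73.  41. 116. -70.]
[-15.  42. -40.  80.  46. 106. -66.]
[  7.  30. -51.  94.  32.  78. -57.]
[ 41.  24. -67. 105.   7.  57. -32.]
[ 62.  34. -78. 110.  -4.  50. -14.]
[ 71.  50. -79. 113. -12.  48.   2.]
45 0.000371034918826946 0.00014852092284017555 0.0002099020103557127
9.570993932141742e-05 [0.5397 0.2242 0.1116]
0.00031744216684044643 [0.5404 0.2312 0.0922]
0.0005526853235022618 [0.5395 0.222  0.1222]
0.00037726482485211807 [0.538  0.208  0.1378]
0.00019158355119924518 [0.536  0.1895 0.1477]
[-31.  51. -40.  66.  44. 117. -73.]
[-25.  49. -40.  76.  44. 110. -75.]
[-26.  42. -41.  72.  42. 118. -70.]
[-17.  43. -38.  79.  46. 108. -65.]
[  3.  31. -48.  93.  33.  80. -58.]
[ 35.  22. -61. 104.   7.
[... 570 characters left out ...]
25.  18. -49. 104.   2.  59. -29.]
[ 46.  18. -57. 110. -21.  53.  -3.]
[ 61.  30. -63. 113. -34.  53.  17.]
50 0.0009699326782505486 0.00013346074479413846 0.0007260276261216916
9.065476969768508e-05 [0.5396 0.223  0.1128]
0.00026465844540052015 [0.5403 0.2296 0.0927]
0.00041918489837569314 [0.5393 0.2204 0.1218]
0.000316453112833388 [0.5378 0.2066 0.1369]
0.0002683246007060546 [0.5359 0.1885 0.1464]
[-37.  51. -31.  64.  41. 118. -70.]
[-32.  50. -31.  74.  41. 111. -72.]
[-36.  41. -25.  71.  37. 118. -65.]
[-28.  42. -23.  78.  41. 107. -61.]
[-12.  28. -29.  91.  27.  81. -55.]
[ 11.  15. -34. 103.  -1.  60. -28.]
[ 27.  12. -36. 110. -26.  55.  -0.]
[ 40.  18. -38. 114. -47.  59.  25.]
```

```bash
python3 - <<'E'
from sim import *
q0=np.array(env.get_obs()['qpos'])
tau=42
Rt=tubT(PSI0,0)
Rg=tool_from_tub(Rt,tau); pg=O0+Rt.apply(g)+.019*Rg.as_matrix()[:,0]; x=Rg.as_matrix()[:,0]
qa,e=follow(q0,pg-.08*x,Rg,12); qa,e1=follow(qa,pg,Rg,3)
qb,e2=follow(qa,pg+[0,0,.08],Rg,3)
for psi in (-80,-96,-105):
  for dy in (0,.03):
    for lz in (.08,.12,.16):
      qq=qb; m=[]
      for th in (0,30,60,80,92):
        Rt=tubT(psi,th); lp=tray+[0,dy,lz]-Ro.from_euler('z',psi,degrees=True).apply([.02,0,0])
        Rg=tool_from_tub(Rt,tau); pg=lp+Rt.apply(g-lip)+.019*Rg.as_matrix()[:,0]
        if th==0: pg[2]+=.05
        qq,e=follow(qq,pg,Rg,4); m.append(qq[2].round(0)) 
      print(psi,dy,lz,m,qq.round(0))
E
```

```text
-80 0 0.08 [np.float64(-44.0), np.float64(-54.0), np.float64(-69.0), np.float64(-75.0), np.float64(-76.0)] [ 60.  50. -76. 104.  -2.  61.   2.]
-80 0 0.12 [np.float64(-45.0), np.float64(-54.0), np.float64(-67.0), np.float64(-73.0), np.float64(-74.0)] [ 60.  42. -74. 103. -11.  64.   6.]
-80 0 0.16 [np.float64(-46.0), np.float64(-54.0), np.float64(-63.0), np.float64(-68.0), np.float64(-69.0)] [ 58.  34. -69. 101. -20.  69.  10.]
-80 0.03 0.08 [np.float64(-44.0), np.float64(-55.0), np.float64(-70.0), np.float64(-78.0), np.float64(-79.0)] [ 58.  53. -79. 104.   1.  59.  -3.]
-80 0.03 0.12 [np.float64(-45.0), np.float64(-55.0), np.float64(-69.0), np.float64(-76.0), np.float64(-77.0)] [ 58.  45. -77. 103.  -7.  62.   0.]
-80 0.03 0.16 [np.float64(-45.0), np.float64(-55.0), np.float64(-66.0), np.float64(-73.0), np.float64(-74.0)] [ 58.  37. -74. 101. -16.  66.   4.]
-96 0 0.08 [np.float64(-40.0), np.float64(-51.0), np.float64(-67.0), np.float64(-78.0), np.float64(-79.0)] [ 68.  45. -79. 113.  -7.  47.  -5.]
-96 0 0.12 [np.float64(-41.0), np.float64(-51.0), np.float64(-64.0), np.float64(-76
[... 824 characters left out ...]
p.float64(-49.0), np.float64(-62.0), np.float64(-76.0), np.float64(-79.0)] [ 72.  30. -79. 116. -26.  45.   1.]
-105 0 0.16 [np.float64(-39.0), np.float64(-48.0), np.float64(-58.0), np.float64(-65.0), np.float64(-68.0)] [ 67.  15. -68. 114. -44.  55.  11.]
-105 0.03 0.08 [np.float64(-38.0), np.float64(-49.0), np.float64(-65.0), np.float64(-79.0), np.float64(-79.0)] [ 67.  38. -79. 118. -17.  37.  -6.]
-105 0.03 0.12 [np.float64(-39.0), np.float64(-49.0), np.float64(-64.0), np.float64(-79.0), np.float64(-79.0)] [ 69.  30. -79. 116. -27.  42.  -1.]
-105 0.03 0.16 [np.float64(-39.0), np.float64(-49.0), np.float64(-61.0), np.float64(-72.0), np.float64(-79.0)] [ 71.  21. -79. 115. -36.  49.   3.]
```

```bash
sed -i 's/TAU=50/TAU=42/' sim.py; python3 - <<'E'
from sim import *
Rt=tubT(PSI0,0);Rg=tool_from_tub(Rt,TAU); pg=O0+Rt.apply(g)+.019*Rg.as_matrix()[:,0]
x=Rg.as_matrix()[:,0]; print(pg,x)
plan(pg-.08*x,Rg,9) 
E
```

```text
[0.4797 0.3199 0.0659] [-0.0665 -0.6658 -0.7431]
n 9 ang 42.0 dist 0.293 row [0.474, 0.684, -0.034] [-0.001, -0.0004, -0.0388] from [0.4773 0.1982 0.3607]
```

Request:
drive_tool --increments '[[[0.47,0.68,-0.034],[0,0,-0.0388]],[[0.47,0.68,-0.034],[0,0,-0.0388]],[[0.47,0.68,-0.034],[0,0,-0.0388]],[[0.47,0.68,-0.034],[0,0,-0.0388]],[[0.47,0.68,-0.034],[0,0,-0.0388]],[[0.47,0.68,-0.034],[0,0,-0.0388]],[[0.47,0.68,-0.034],[0,0,-0.0388]],[[0.47,0.68,-0.034],[0,0,-0.0388]],[[0.47,0.68,-0.034],[0,0,-0.0388]],[[0,0,0],[0,0,0]]]'

```text
time_s: 5.2
tool_pos: [0.4823, 0.373, 0.1169]
tool_rot: [-90.9, 47.4, -97.2]
force: [-0.0, -0.8, -1.6]
grip_width: 0.0871
```

```bash
python3 - <<'E'
from sim import *
c=shot('side','d4.png'); w=shot('wrist','w4.png')
crop(c,270,200,440,330,4.5,'d4.png'); pickle.dump((c,w),open('4.pkl','wb'))
st()
Rt=tubT(PSI0,0);Rg=tool_from_tub(Rt,TAU); pg=O0+Rt.apply(g)+.019*Rg.as_matrix()[:,0]
plan(pg,Rg,5) 
E
```

```text
t 5.30 p [0.4854 0.3725 0.126 ] x [-0.08   -0.6657 -0.7419] z [ 0.993  -0.1179 -0.0013] zyaw -6.8 q [-28.9  51.2 -42.4  65.8  43.8 115.2 -74.4] F [0.7 0.4 0.5] g 0.0870
n 5 ang 1.1 dist 0.080 row [0.401, 0.005, 0.001] [-0.0012, -0.0013, 0.0002] from [0.4854 0.3725 0.126 ]
```

View pics/d4.png

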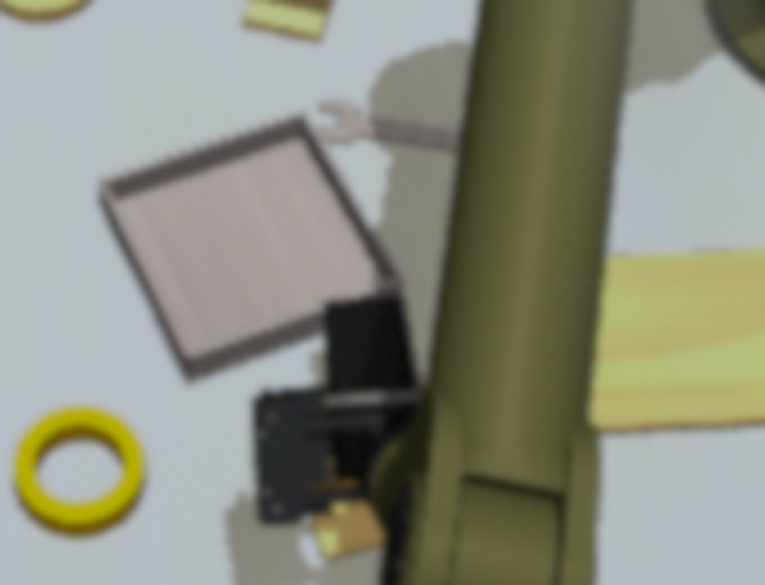

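View pics/w4.png

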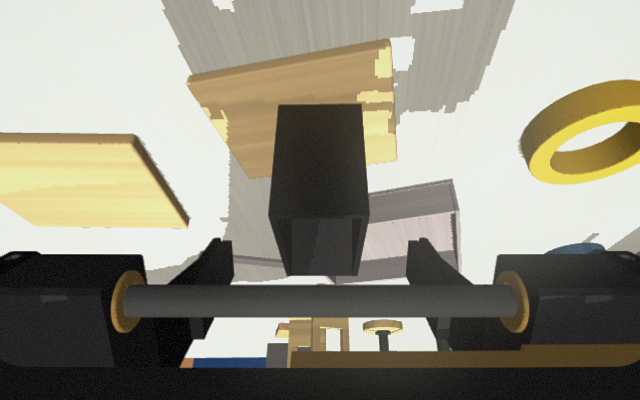

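Request:
drive_tool --increments '[[[0.4,0,0],[-0.001,0,0]],[[0.4,0,0],[-0.001,0,0]],[[0.4,0,0],[-0.001,0,0]],[[0.4,0,0],[-0.001,0,0]],[[0.4,0,0],[-0.001,0,0]],[[0,0,0],[0,0,0]]]'

```text
time_s: 5.9
tool_pos: [0.4814, 0.3175, 0.0711]
tool_rot: [-90.2, 48.1, -96.7]
force: [0.3, 0.4, 0.9]
grip_width: 0.0871
```

Request:
drive_tool --increments '[[[0,0,0],[0,0,0]],[[0,0,0],[0,0,0]],[[0,0,0],[0,0,0]],[[0,0,0],[0,0,0]],[[0,0,0],[0,0,0]],[[0,0,0],[0,0,0]]]' --hand -1 --squeeze 35

```text
time_s: 6.5
tool_pos: [0.4786, 0.3212, 0.0682]
tool_rot: [-90.6, 48.1, -96.7]
force: [0.1, 0.7, 1.3]
grip_width: 0.0556
```

```bash
python3 - <<'E'
from sim import *
w=shot('wrist','w5.png')
st()
E
```

```text
t 6.55 p [0.4786 0.3212 0.0682] x [-0.0775 -0.6633 -0.7443] z [ 0.9941 -0.1083 -0.007 ] zyaw -6.2 q [-23.8  49.9 -42.5  76.3  44.  107.5 -76. ] F [0.3 2.  2.3] g 0.0558
```

View pics/w5.png

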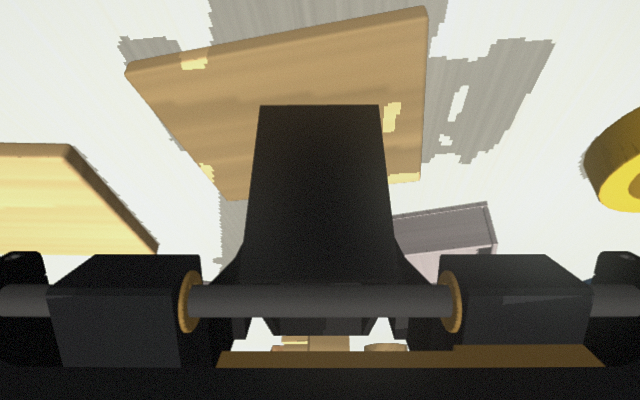

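```bash
cat >> sim.py <<'E'
def savegrip():
    p,R,o=pose(); psi=np.degrees(np.arctan2(R.as_matrix()[1,2],R.as_matrix()[0,2]))-90
    Rt=tubT(psi,0)
    pickle.dump((R.inv()*Rt,R.inv().apply(O0-p)),open('grip.pkl','wb')); print('psi',psi)
def tool_for(Rt,lipw=None,orig=None):
    Rr,t=pickle.load(open('grip.pkl','rb'))
    R=Rt*Rr.inv(); o=orig if orig is not None else lipw-Rt.apply(lip)
    return o-R.apply(t),R
def tubnow():
    Rr,t=pickle.load(open('grip.pkl','rb')); p,R,o=pose()
    Rt=R*Rr; oo=p+R.apply(t); return oo,Rt,oo+Rt.apply(lip)
E
python3 - <<'E'
from sim import *
savegrip()
q=np.array(env.get_obs()['qpos'])
p,R,o=pose(); p1=p+[0,0,.07]; plan(p1,R); q,e=follow(q,p1,R); print(q.round(0),e)
P,RR=p1,R
for psi,th,ly,lz in [(-92,40,.19,.14),(-90,60,.19,.10),(-90,80,.19,.09),(-90,97,.19,.085)]:
    pt,Rt=tool_for(tubT(psi,th),lipw=np.array([.532,ly,lz])); plan(pt,Rt,p0=P,R0=RR); q,e=follow(q,pt,Rt); print(pt,q.round(0),e)
    P,RR=pt,Rt
E
```

```text
psi -96.21914705967359
n 2 ang 0.0 dist 0.070 row [-0.651, -0.584, -0.006] [0.0, 0.0, 0.0] from [0.4786 0.3212 0.0682]
[-22.  44. -44.  75.  42. 113. -73.] 1.4283323243324306e-05
n 6 ang 40.2 dist 0.091 row [0.054, -0.29, 0.247] [-0.0058, -0.0025, 0.0555] from [0.4786 0.3212 0.1382]
[0.5329 0.2497 0.1551] [ 18.  25. -59.  94.  23.  75. -47.] 0.0003176163189658136
n 3 ang 20.1 dist 0.022 row [0.165, -0.088, -0.015] [-0.0058, 0.0005, 0.0555] from [0.5329 0.2497 0.1551]
[0.5308 0.2409 0.1347] [ 40.  25. -68. 103.   8.  60. -28.] 0.00016625777679815534
n 3 ang 20.0 dist 0.016 row [-0.093, -0.095, -0.001] [-0.0003, -0.0003, 0.0556] from [0.5308 0.2409 0.1347]
[0.5308 0.226  0.14  ] [ 58.  37. -77. 108.  -2.  53. -12.] 0.00014801164372133953
n 3 ang 17.0 dist 0.017 row [-0.114, -0.078, -0.001] [-0.0002, -0.0002, 0.0472] from [0.5308 0.226  0.14  ]
[0.5308 0.2098 0.1433] [ 66.  51. -79. 110.  -6.  52.  -1.] 5.6725952150177695e-05
```

```bash
python3 - <<'E'
from sim import *
q00=np.array(env.get_obs()['qpos'])
p,R,o=pose(); p1=p+[0,0,.07]; q00,e=follow(q00,p1,R)
for psi in (-84,-90,-100):
 for lx,ly in [(.532,.175),(.50,.175),(.56,.175),(.51,.16)]:
  for z in (.085,.11):
    q=q00;m=[]
    for th,lz in [(40,.14),(60,z+.015),(80,z+.005),(97,z)]:
      pt,Rt=tool_for(tubT(psi,th),lipw=np.array([lx,ly,lz])); q,e=follow(q,pt,Rt); m.append(int(q[2]))
    print(psi,lx,ly,z,m,q.round(0), 'wr',pt-.355*Rt.as_matrix()[:,0])
E
```

```text
-84 0.532 0.175 0.085 [-61, -69, -75, -76] [ 63.  52. -77. 105.  -6.  59.   3.] wr [ 0.5611 -0.0948  0.3464]
-84 0.532 0.175 0.11 [-61, -70, -76, -77] [ 64.  49. -78. 105.  -8.  61.   3.] wr [ 0.5611 -0.0948  0.3714]
-84 0.5 0.175 0.085 [-62, -69, -75, -75] [ 66.  47. -76. 110. -12.  58.   8.] wr [ 0.5291 -0.0948  0.3464]
-84 0.5 0.175 0.11 [-62, -70, -76, -76] [ 67.  43. -76. 109. -15.  60.   9.] wr [ 0.5291 -0.0948  0.3714]
-84 0.56 0.175 0.085 [-60, -68, -74, -76] [ 61.  55. -77. 101.  -2.  60.   1.] wr [ 0.5891 -0.0948  0.3464]
-84 0.56 0.175 0.11 [-60, -69, -75, -77] [ 61.  53. -78. 101.  -4.  62.   0.] wr [ 0.5891 -0.0948  0.3714]
-84 0.51 0.16 0.085 [-61, -68, -74, -74] [ 66.  47. -74. 108. -12.  60.   9.] wr [ 0.5391 -0.1098  0.3464]
-84 0.51 0.16 0.11 [-61, -69, -74, -74] [ 66.  44. -75. 107. -15.  62.  10.] wr [ 0.5391 -0.1098  0.3714]
-90 0.532 0.175 0.085 [-59, -67, -76, -78] [ 67.  50. -78. 109.  -8.  53.   2.] wr [ 0.5327 -0.0963  0.3464]
-90 0.532 0.175 0.11 [-59, -68, -77, -78] [ 67.  47. -79. 109. -11.  55.   2.] wr [ 0.5327 -0.0963  0.3714]
-90 0.5 0.175 0.085 [-60,
[... 781 characters left out ...]
79. 115. -21.  47.   4.] wr [ 0.4856 -0.0923  0.3714]
-100 0.5 0.175 0.085 [-57, -65, -76, -78] [ 75.  39. -79. 120. -24.  45.   9.] wr [ 0.4536 -0.0923  0.3464]
-100 0.5 0.175 0.11 [-57, -65, -74, -77] [ 75.  31. -77. 119. -33.  49.  14.] wr [ 0.4536 -0.0923  0.3714]
-100 0.56 0.175 0.085 [-55, -65, -76, -79] [ 69.  49. -79. 112.  -9.  44.  -4.] wr [ 0.5136 -0.0923  0.3464]
-100 0.56 0.175 0.11 [-55, -65, -77, -79] [ 69.  45. -79. 111. -14.  46.  -1.] wr [ 0.5136 -0.0923  0.3714]
-100 0.51 0.16 0.085 [-56, -64, -75, -77] [ 75.  40. -78. 118. -22.  46.   9.] wr [ 0.4636 -0.1073  0.3464]
-100 0.51 0.16 0.11 [-56, -64, -74, -76] [ 75.  33. -77. 118. -30.  50.  12.] wr [ 0.4636 -0.1073  0.3714]
```

Request:
drive_tool --increments '[[[-0.33,-0.29,0],[0,0,0]],[[-0.33,-0.29,0],[0,0,0]],[[-0.33,-0.29,0],[0,0,0]],[[-0.33,-0.29,0],[0,0,0]],[[0,0,0],[0,0,0]]]'

```text
time_s: 7.05
tool_pos: [0.4801, 0.3227, 0.142]
tool_rot: [-90.3, 48.3, -96.5]
force: [-0.3, -0.5, -1.3]
grip_width: 0.056
```

```bash
python3 - <<'E'
from sim import *
st()
c=shot('scene'); crop(c,240,100,420,280,4,'s6.png')
q=np.array(env.get_obs()['qpos']); P,RR,_=pose()
for psi,th,n,lz in [(-90,20,4,.17),(-86,45,5,.14),(-86,60,3,.10),(-86,80,5,.09),(-86,97,5,.085)]:
    pt,Rt=tool_for(tubT(psi,th),lipw=np.array([.515,.168,lz])); plan(pt,Rt,n,p0=P,R0=RR); q,e=follow(q,pt,Rt); print(pt,q.round(0),e)
    P,RR=pt,Rt
E
```

```text
t 7.05 p [0.4801 0.3227 0.142 ] x [-0.075  -0.6606 -0.747 ] z [ 0.994  -0.1091 -0.0033] zyaw -6.3 q [-23.6  45.6 -43.6  73.8  42.5 112.6 -73.1] F [-0.3 -0.5 -1.3] g 0.0560
n 4 ang 20.8 dist 0.102 row [0.196, -0.554, 0.25] [-0.0115, -0.0069, 0.0412] from [0.4798 0.3223 0.1402]
[0.5138 0.2293 0.1638] [  2.  27. -52.  90.  35.  91. -55.] 0.00018191195836448642
n 5 ang 25.3 dist 0.006 row [0.021, -0.012, -0.021] [-0.0068, -0.0013, 0.0416] from [0.5138 0.2293 0.1638]
[0.5098 0.2259 0.1603] [ 28.  19. -62. 100.  14.  70. -33.] 0.00023076116504475367
n 3 ang 15.0 dist 0.027 row [0.204, -0.09, 0.001] [-0.0002, -0.0002, 0.0417] from [0.5098 0.2259 0.1603]
[0.5103 0.2187 0.1347] [ 42.  21. -67. 105.   2.  60. -18.] 0.00012839726515925532
n 5 ang 20.0 dist 0.016 row [-0.057, -0.056, -0.001] [-0.0002, -0.0002, 0.0333] from [0.5103 0.2187 0.1347]
[0.5113 0.2038 0.14  ] [ 58.  32. -73. 108.  -9.  57.  -2.] 0.00014946684713478315
n 5 ang 17.0 dist 0.017 row [-0.069, -0.046, -0.001] [-0.0001, -0.0001, 0.0283] from [0.5113 0.2038 0.14  ]
[0.5125 0.1877 0.1433] [ 65.  46. -74. 109. -13.  58.   9.] 4.9314108173710226e-05
```

View pics/s6.png

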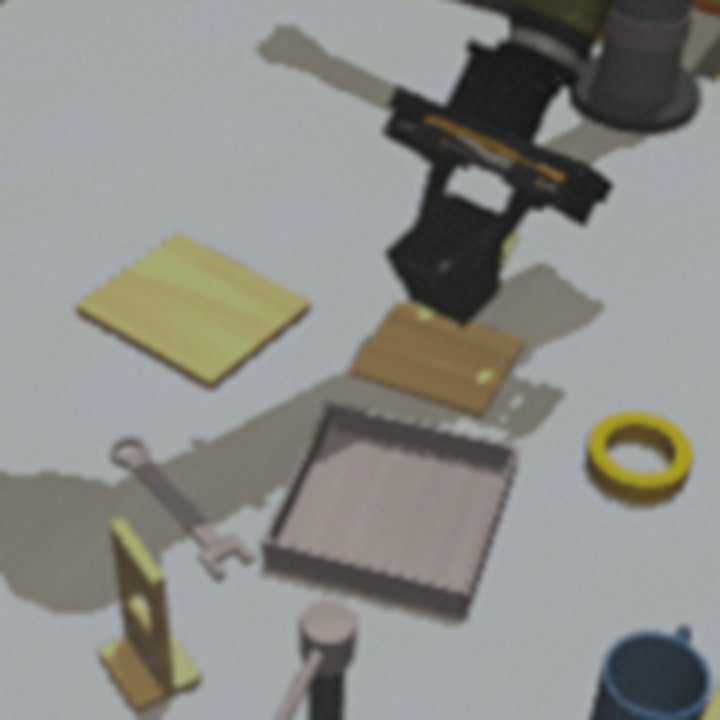

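Request:
drive_tool --increments '[[[0.2,-0.55,0.25],[-0.0115,-0.007,0.041]],[[0.2,-0.55,0.25],[-0.0115,-0.007,0.041]],[[0.2,-0.55,0.25],[-0.0115,-0.007,0.041]],[[0.2,-0.55,0.25],[-0.0115,-0.007,0.041]],[[0.02,-0.01,-0.02],[-0.007,-0.0013,0.0416]],[[0.02,-0.01,-0.02],[-0.007,-0.0013,0.0416]],[[0.02,-0.01,-0.02],[-0.007,-0.0013,0.0416]],[[0.02,-0.01,-0.02],[-0.007,-0.0013,0.0416]],[[0.02,-0.01,-0.02],[-0.007,-0.0013,0.0416]],[[0,0,0],[0,0,0]]]'

```text
time_s: 8.1
tool_pos: [0.5101, 0.2203, 0.1566]
tool_rot: [101.4, 87.3, 105.4]
force: [-0.1, -1.6, -2.8]
grip_width: 0.0556
```

```bash
python3 - <<'E'
from sim import *
c=shot('scene'); crop(c,200,100,420,280,3.5,'s7.png')
st(); print(tubnow()[0],tubnow()[1].as_euler('ZYX',degrees=True),tubnow()[2])
P,RR,_=pose()
for psi,th,n,lz in [(-86,60,3,.10),(-86,80,5,.09),(-86,97,5,.085)]:
    pt,Rt=tool_for(tubT(psi,th),lipw=np.array([.515,.168,lz])); plan(pt,Rt,n,p0=P,R0=RR); 
    P,RR=pt,Rt
E
```

```text
t 8.15 p [0.5096 0.2224 0.1569] x [-0.0123  0.0452 -0.9989] z [ 0.9974  0.0718 -0.0091] zyaw 4.1 q [ 28.5  19.  -62.3 100.3  15.1  70.4 -33.3] F [ 0.5  0.5 -2.8] g 0.0556
[0.5072 0.2749 0.127 ] [-86.3946  44.5293  -0.3271] [0.5146 0.1642 0.1371]
n 3 ang 15.5 dist 0.023 row [0.18, -0.056, 0.005] [-0.0008, -0.0008, 0.043] from [0.5096 0.2224 0.1569]
n 5 ang 20.0 dist 0.016 row [-0.057, -0.056, -0.001] [-0.0002, -0.0002, 0.0333] from [0.5103 0.2187 0.1347]
n 5 ang 17.0 dist 0.017 row [-0.069, -0.046, -0.001] [-0.0001, -0.0001, 0.0283] from [0.5113 0.2038 0.14  ]
```

View pics/s7.png

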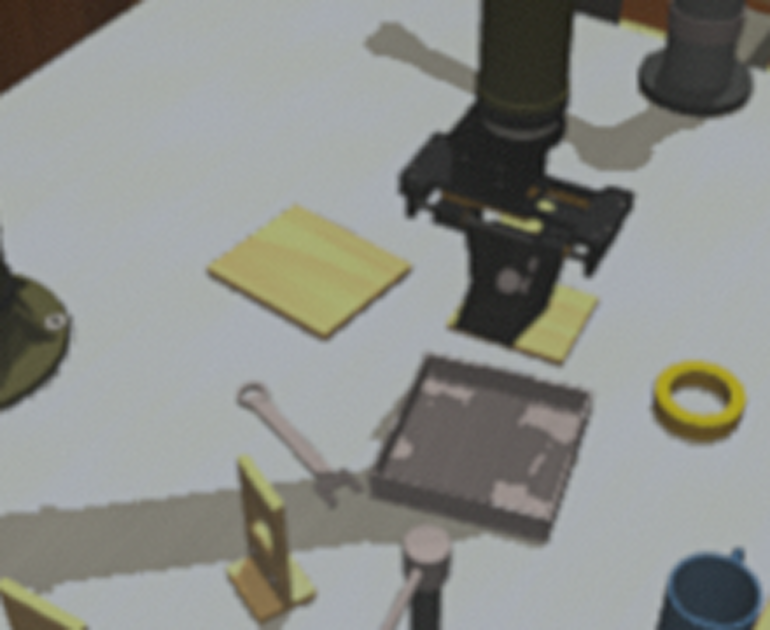

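Request:
drive_tool --increments '[[[0.18,-0.06,0.005],[-0.0008,-0.0008,0.043]],[[0.18,-0.06,0.005],[-0.0008,-0.0008,0.043]],[[0.18,-0.06,0.005],[-0.0008,-0.0008,0.043]],[[-0.06,-0.056,0],[0,0,0.0333]],[[-0.06,-0.056,0],[0,0,0.0333]],[[-0.06,-0.056,0],[0,0,0.0333]],[[-0.06,-0.056,0],[0,0,0.0333]],[[-0.06,-0.056,0],[0,0,0.0333]],[[0,0,0],[0,0,0]]]'

```text
time_s: 9.05
tool_pos: [0.5113, 0.2051, 0.1395]
tool_rot: [90.5, 51.7, 95.0]
force: [-0.7, -0.4, -2.1]
grip_width: 0.0558
```

```bash
python3 - <<'E'
from sim import *
c=shot('scene'); crop(c,200,100,420,280,3.5,'s8.png')
st(); print(tubnow()[0],tubnow()[1].as_euler('ZYX',degrees=True),tubnow()[2])
for psi,th,n,lz in [(-86,97,5,.085)]:
    pt,Rt=tool_for(tubT(psi,th),lipw=np.array([.515,.168,lz])); plan(pt,Rt,n); 
E
```

```text
t 9.10 p [0.511  0.2066 0.1404] x [-0.054   0.6172 -0.7849] z [ 0.9966  0.0817 -0.0043] zyaw 4.7 q [ 59.3  31.3 -72.9 108.6  -9.9  58.   -0.3] F [-0.1 -0.1 -2.4] g 0.0563
[0.5077 0.2667 0.1467] [-86.7451  80.1771  -1.0533] [0.5147 0.171  0.0903]
n 5 ang 16.8 dist 0.019 row [-0.078, -0.057, -0.0] [-0.0, -0.0007, 0.028] from [0.511  0.2066 0.1404]
```

View pics/s8.png

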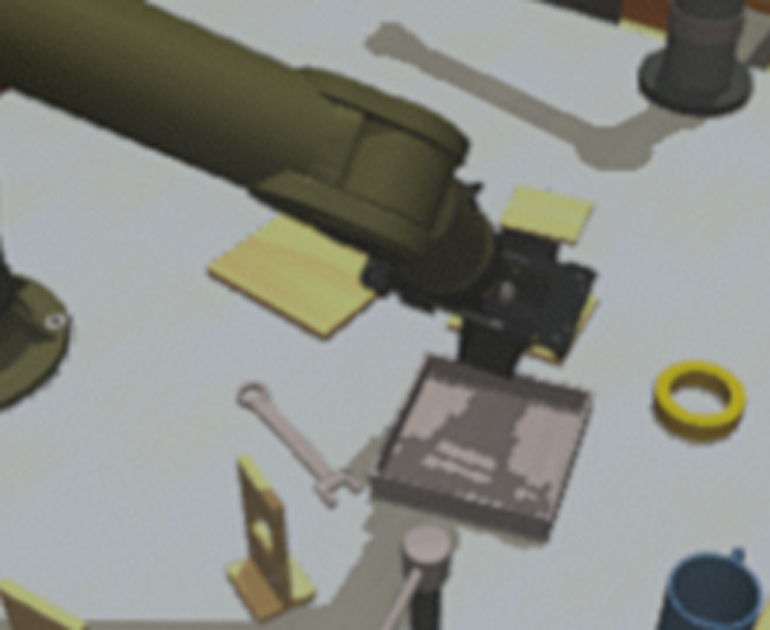

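Request:
drive_tool --increments '[[[-0.05,-0.03,0],[0,0,0.018]],[[-0.05,-0.03,0],[0,0,0.018]],[[-0.05,-0.03,0],[0,0,0.018]],[[-0.05,-0.03,0],[0,0,0.018]],[[-0.05,-0.03,0],[0,0,0.018]],[[-0.05,-0.03,0],[0,0,0.018]],[[-0.05,-0.03,0],[0,0,0.018]],[[-0.05,-0.03,0],[0,0,0.018]],[[0,0,0],[0,0,0]],[[0,0,0],[0,0,0]]]'

```text
time_s: 10.1
tool_pos: [0.5132, 0.1886, 0.1457]
tool_rot: [90.1, 34.4, 94.7]
force: [1.1, -0.9, -1.2]
grip_width: 0.0556
```

```bash
python3 - <<'E'
from sim import *
c=shot('scene'); crop(c,300,160,420,280,6,'s9.png'); w=shot('wrist','w9.png')
st(); print(tubnow()[0],tubnow()[1].as_euler('ZYX',degrees=True),tubnow()[2])
E
```

```text
t 10.20 p [0.513  0.1891 0.146 ] x [-0.0681  0.8219 -0.5656] z [ 0.9966  0.0821 -0.0006] zyaw 4.7 q [ 66.1  45.3 -73.1 108.8 -14.8  59.3  10.8] F [-0.   0.1 -1.6] g 0.0554
[0.51   0.2446 0.1699] [  94.9886   82.5468 -179.3188] [0.5155 0.1699 0.0875]
```

View pics/s9.png

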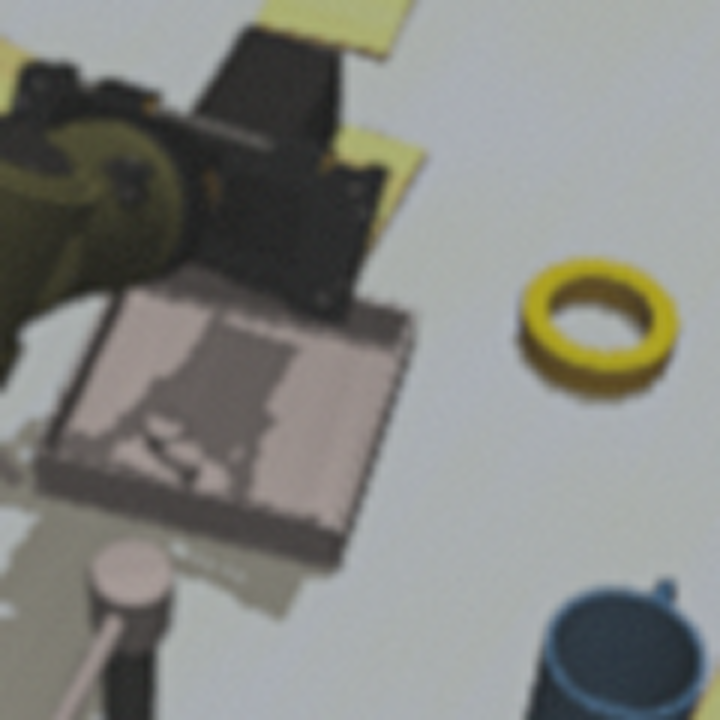

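View pics/w9.png

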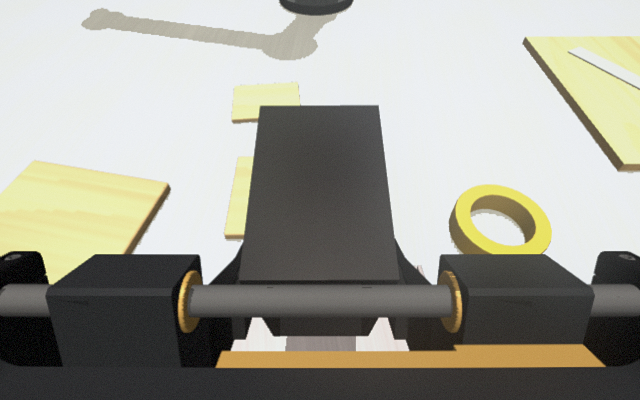

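```bash
python3 - <<'E'
from sim import *
c=shot('side'); crop(c,270,200,400,310,6,'d10.png')
F=[env.get_obs()['force'][2]]; print(F)
E
```

```text
[np.float64(-0.4339946745492035)]
```

View pics/d10.png

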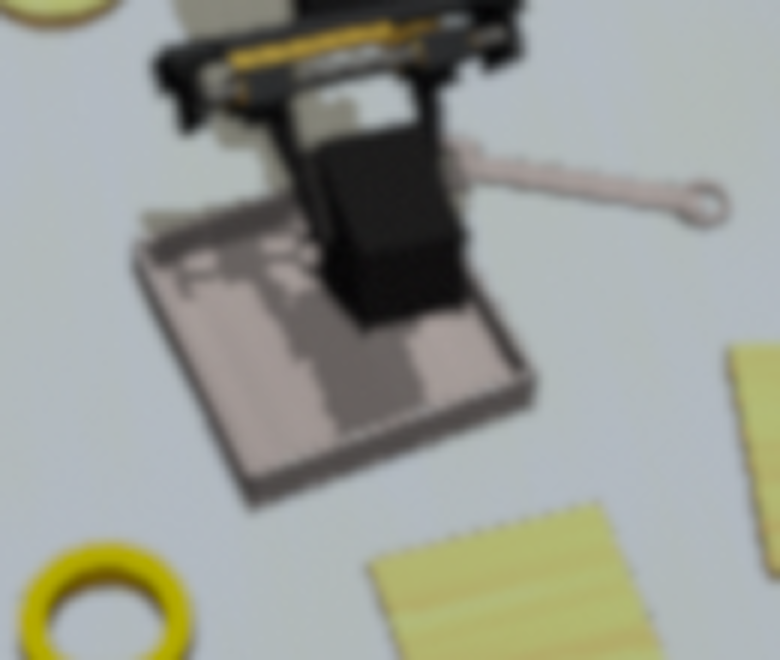

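Request:
drive_tool --increments '[[[-0.06,-0.02,0],[0,0,0.03]],[[-0.06,-0.02,0],[0,0,0.03]],[[-0.06,-0.02,0],[0,0,0.03]],[[0,0,0],[0,0,0]],[[0,0,0],[0,0,0]],[[0,0,0],[0,0,0]]]'

```text
time_s: 10.85
tool_pos: [0.5135, 0.182, 0.148]
tool_rot: [90.0, 23.7, 94.7]
force: [-0.0, -0.8, -1.6]
grip_width: 0.0557
```

```bash
python3 - <<'E'
from sim import *
st(); print(tubnow()[0],tubnow()[1].as_euler('ZYX',degrees=True),tubnow()[2])
q=np.array(env.get_obs()['qpos']); P,RR,_=pose()
# reverse: to th 45 high, then th 0 above pad
for psi,th,n,orig,l in [(-86,60,None,None,[.515,.168,.12]),(-88,30,None,None,[.513,.19,.16]),(-90,0,None,[.478,.335,.06],None)]:
    pt,Rt=tool_for(tubT(psi,th),lipw=None if l is None else np.array(l),orig=None if orig is None else np.array(orig)); plan(pt,Rt,n,p0=P,R0=RR); q,e=follow(q,pt,Rt); print(pt,q.round(0),e)
    P,RR=pt,Rt
E
```

```text
t 10.85 p [0.5135 0.182  0.148 ] x [-0.0757  0.9125 -0.402 ] z [ 0.9966  0.0827 -0.0001] zyaw 4.7 q [ 68.1  54.6 -71.9 108.1 -16.9  61.   16.4] F [-0.  -0.8 -1.6] g 0.0557
[0.5109 0.2321 0.1818] [  94.7546   71.8064 -179.5842] [0.5151 0.174  0.0869]
n 7 ang 48.2 dist 0.037 row [0.08, 0.112, -0.001] [0.0005, -0.0001, -0.0574] from [0.5135 0.182  0.148 ]
[0.5103 0.2187 0.1547] [ 44.  20. -68. 104.   1.  63. -18.] 0.0003681663879726984
n 4 ang 30.1 dist 0.034 row [-0.037, 0.212, 0.008] [0.0045, 0.0001, -0.0625] from [0.5103 0.2187 0.1547]
[0.5097 0.2514 0.1645] [ 10.  24. -56.  93.  29.  83. -50.] 0.0002880383848640524
n 4 ang 30.1 dist 0.088 row [0.102, 0.51, -0.192] [0.0041, 0.0022, -0.0625] from [0.5097 0.2514 0.1645]
[0.4768 0.3185 0.1182] [-23.  43. -44.  79.  45. 109. -70.] 0.00022392157904138775
```

Request:
drive_tool --increments '[[[0.08,0.11,0],[0.0005,0,-0.0574]],[[0.08,0.11,0],[0.0005,0,-0.0574]],[[0.08,0.11,0],[0.0005,0,-0.0574]],[[0.08,0.11,0],[0.0005,0,-0.0574]],[[0.08,0.11,0],[0.0005,0,-0.0574]],[[0.08,0.11,0],[0.0005,0,-0.0574]],[[0.08,0.11,0],[0.0005,0,-0.0574]],[[0,0,0],[0,0,0]]]'

```text
time_s: 11.65
tool_pos: [0.5079, 0.2262, 0.1568]
tool_rot: [90.0, 72.0, 95.2]
force: [-1.8, 0.9, -1.5]
grip_width: 0.0559
```

Request:
drive_tool --increments '[[[-0.04,0.21,0.01],[0.0045,0,-0.0625]],[[-0.04,0.21,0.01],[0.0045,0,-0.0625]],[[-0.04,0.21,0.01],[0.0045,0,-0.0625]],[[-0.04,0.21,0.01],[0.0045,0,-0.0625]],[[0.1,0.5,-0.19],[0.004,0.002,-0.0625]],[[0.1,0.5,-0.19],[0.004,0.002,-0.0625]],[[0.1,0.5,-0.19],[0.004,0.002,-0.0625]],[[0.1,0.5,-0.19],[0.004,0.002,-0.0625]],[[0,0,0],[0,0,0]]]'

```text
time_s: 12.55
tool_pos: [0.4699, 0.3211, 0.1085]
tool_rot: [-92.3, 47.9, -90.9]
force: [-0.9, 1.3, -3.1]
grip_width: 0.0559
```

```bash
python3 - <<'E'
from sim import *
st(); print(tubnow()[0],tubnow()[1].as_euler('ZYX',degrees=True),tubnow()[2])
c=shot('scene'); crop(c,240,130,420,280,4.4,'s11.png'); w=shot('wrist','w11.png');pickle.dump((c,w),open('11.pkl','wb'))
pt,Rt=tool_for(tubT(-88,0),orig=np.array([.474,.350,.03]));plan(pt,Rt)
E
```

```text
t 12.55 p [0.4699 0.3211 0.1085] x [-0.0101 -0.6705 -0.7418] z [ 0.9995  0.0148 -0.0269] zyaw 0.8 q [-24.   45.6 -44.   78.8  44.9 108.6 -70.1] F [-0.9  1.3 -3.1] g 0.0559
[0.4696 0.3374 0.0502] [-89.1489  -0.1961  -1.1413] [0.4724 0.2657 0.1355]
n 1 ang 1.7 dist 0.032 row [0.238, 0.764, -0.042] [-0.0079, -0.0119, -0.0003] from [0.4756 0.3171 0.1157]
```

View pics/s11.png

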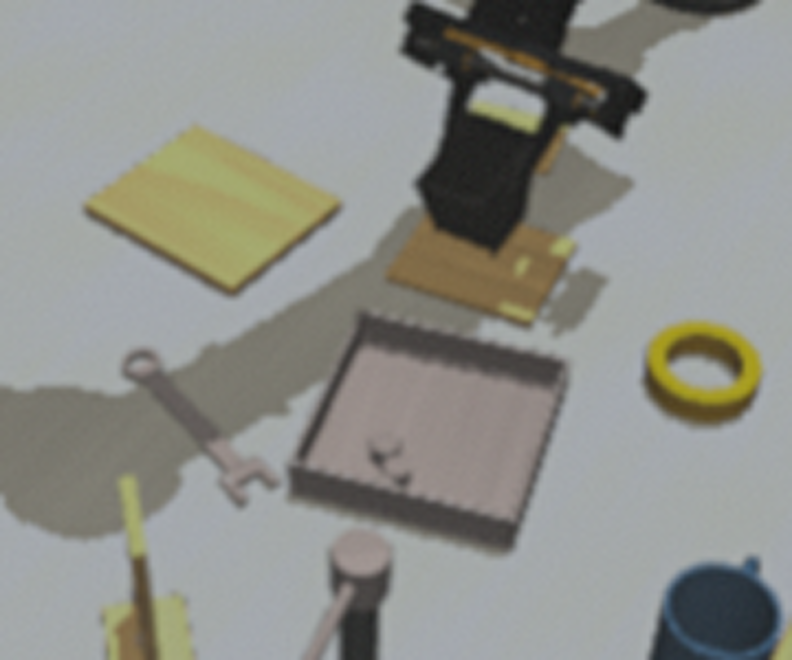

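View pics/w11.png

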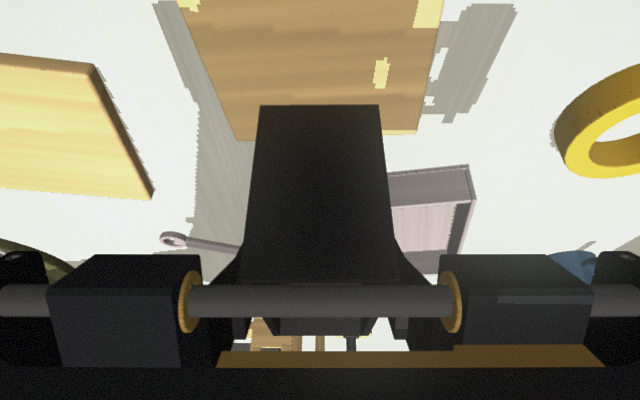

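Request:
drive_tool --increments '[[[0.12,0.38,-0.02],[-0.004,-0.006,0]],[[0.12,0.38,-0.02],[-0.004,-0.006,0]],[[0,0,0],[0,0,0]],[[0,0,0],[0,0,0]]]'

```text
time_s: 13.05
tool_pos: [0.4763, 0.3311, 0.0916]
tool_rot: [-90.0, 48.2, -88.3]
force: [-0.3, -0.2, -0.9]
grip_width: 0.056
```

```bash
python3 - <<'E'
from sim import *
st(); print(tubnow()[0],tubnow()[1].as_euler('ZYX',degrees=True),tubnow()[2])
pt,Rt=tool_for(tubT(-88,0),orig=np.array([.474,.350,.0105]));plan(pt,Rt,3)
E
```

```text
t 13.05 p [0.4763 0.3311 0.0916] x [ 0.0201 -0.6668 -0.7449] z [0.9995 0.0301 0.0001] zyaw 1.7 q [-25.1  46.9 -43.6  78.7  46.6 107.1 -71.2] F [-0.3 -0.2 -0.9] g 0.0560
[0.4774 0.3477 0.0334] [-88.2738   0.0502   0.4054] [0.4789 0.2757 0.1183]
n 3 ang 0.5 dist 0.023 row [0.129, 0.142, -0.023] [-0.0013, 0.0003, -0.0001] from [0.4763 0.3311 0.0916]
```

Request:
drive_tool --increments '[[[0.1,0.11,-0.02],[-0.001,0,0]],[[0.1,0.11,-0.02],[-0.001,0,0]],[[0.1,0.11,-0.02],[-0.001,0,0]],[[0.08,0.08,-0.01],[-0.001,0,0]],[[0,0,0],[0,0,0]],[[0,0,0],[0,0,0]]]'

```text
time_s: 13.65
tool_pos: [0.473, 0.3338, 0.0684]
tool_rot: [-90.6, 48.1, -88.3]
force: [-0.2, -0.6, -1.0]
grip_width: 0.0554
```

```bash
python3 - <<'E'
from sim import *
st(); print(tubnow()[0],tubnow()[1].as_euler('ZYX',degrees=True),tubnow()[2])
E
```

```text
t 13.65 p [0.473  0.3338 0.0684] x [ 0.0202 -0.667  -0.7448] z [ 0.9993  0.0374 -0.0064] zyaw 2.1 q [-25.6  48.5 -43.3  79.3  47.  105.7 -72. ] F [-0.2 -0.6 -1. ] g 0.0554
[0.4735 0.3504 0.0102] [-87.8594   0.0367   0.0349] [0.4762 0.2784 0.0951]
```

Request:
drive_tool --increments '[[[0,0,0],[0,0,0]],[[0,0,0],[0,0,0]],[[0,0,0],[0,0,0]],[[0,0,0],[0,0,0]],[[0,0,0],[0,0,0]]]' --hand 1

```text
time_s: 14.15
tool_pos: [0.4731, 0.3338, 0.0688]
tool_rot: [-90.5, 48.1, -88.2]
force: [0.3, -0.6, 0.3]
grip_width: 0.0842
```

Request:
drive_tool --increments '[[[-0.3,0,0],[0,0,0]],[[-0.6,0,0],[0,0,0]],[[-0.6,0,0],[0,0,0]],[[-0.6,0,0],[0,0,0]],[[0,0,0],[0,0,0]]]'

```text
time_s: 14.65
tool_pos: [0.4705, 0.3935, 0.1338]
tool_rot: [-90.4, 48.4, -88.0]
force: [-0.2, 0.5, -0.2]
grip_width: 0.0867
```

```bash
python3 - <<'E'
from sim import *
st(); w=shot('wrist','w12.png'); c=shot('scene'); crop(c,240,130,420,280,4.4,'s12.png');pickle.dump((c,w),open('12.pkl','wb'))
q=np.array(env.get_obs()['qpos'])
for p,y in [([.49,.2,.42],0),([.45,-.05,.42],-20)]:
    q,e=follow(q,p,down(y)); print(q.round(0),e)
plan([.49,.22,.38],down(0))
E
```

```text
t 14.65 p [0.4705 0.3935 0.1338] x [ 0.0229 -0.6629 -0.7483] z [ 0.9992  0.0395 -0.0044] zyaw 2.3 q [-31.2  49.1 -43.5  68.8  46.3 113.5 -69.8] F [-0.2  0.5 -0.2] g 0.0867
[ 22.   6. -51.  78.   5.  99. -29.] 0.00044166950297943545
[ 40.  -7. -32.  88.  -4.  98. -13.] 0.0002417126039845421
n 9 ang 41.9 dist 0.302 row [-0.458, -0.724, 0.043] [0.002, 0.0004, 0.0387] from [0.4711 0.3904 0.1313]
```

View pics/w12.png

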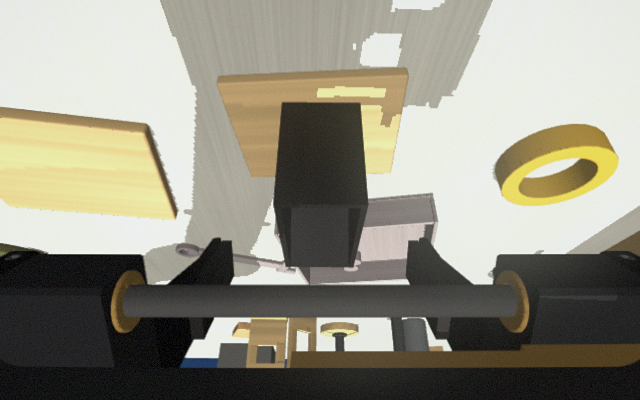

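View pics/s12.png

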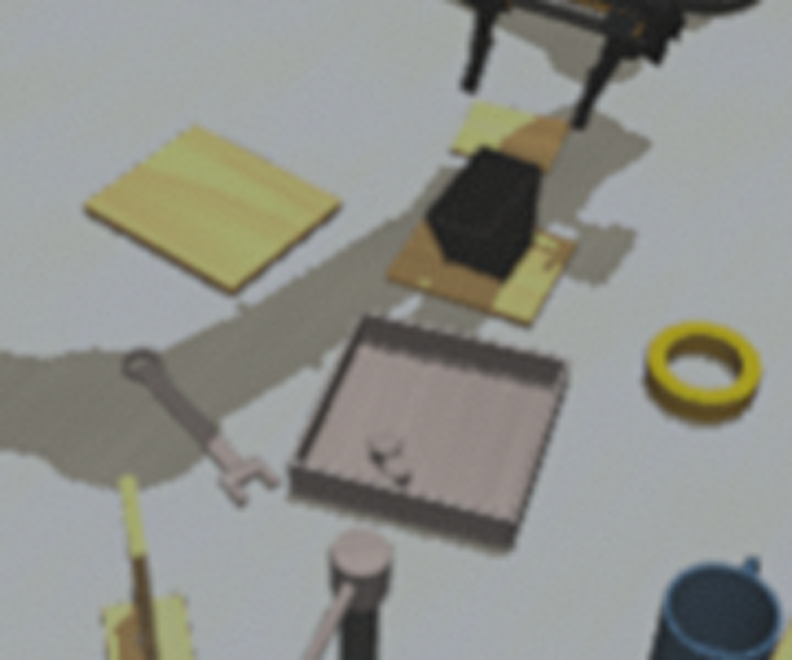

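Request:
drive_tool --increments '[[[-0.46,-0.72,0.04],[0.002,0,0.0387]],[[-0.46,-0.72,0.04],[0.002,0,0.0387]],[[-0.46,-0.72,0.04],[0.002,0,0.0387]],[[-0.46,-0.72,0.04],[0.002,0,0.0387]],[[-0.46,-0.72,0.04],[0.002,0,0.0387]],[[-0.46,-0.72,0.04],[0.002,0,0.0387]],[[-0.46,-0.72,0.04],[0.002,0,0.0387]],[[-0.46,-0.72,0.04],[0.002,0,0.0387]],[[-0.46,-0.72,0.04],[0.002,0,0.0387]],[[0,0,0],[0,0,0]]]'

```text
time_s: 15.75
tool_pos: [0.4933, 0.2105, 0.3821]
tool_rot: [-20.2, 89.3, -21.2]
force: [1.4, -1.6, -0.2]
grip_width: 0.0869
```

```bash
python3 - <<'E'
from sim import *
w=shot('wrist','w13.png'); c=shot('side'); crop(c,230,80,390,230,4,'d13.png');crop(w,220,0,460,260,3,'w13.png')
pickle.dump((c,w),open('13.pkl','wb'))
st()
E
```

```text
t 15.85 p [0.4896 0.2177 0.3797] x [ 0.0069 -0.0031 -1.    ] z [ 1.     -0.0048  0.007 ] zyaw -0.3 q [ 25.9   7.  -58.   82.2   6.3  93.7 -31.7] F [-0.4 -0.2  0.1] g 0.0872
```

View pics/w13.png

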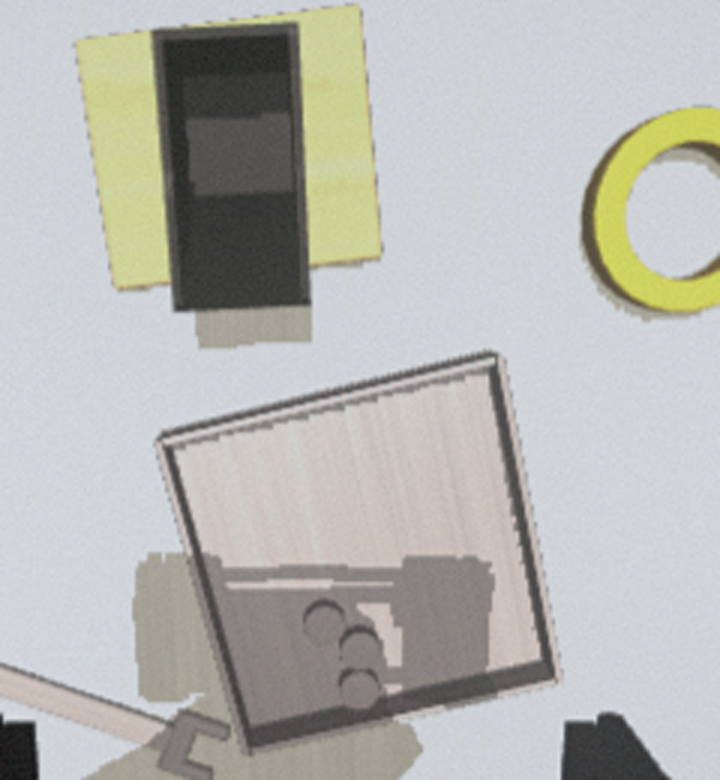

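View pics/d13.png

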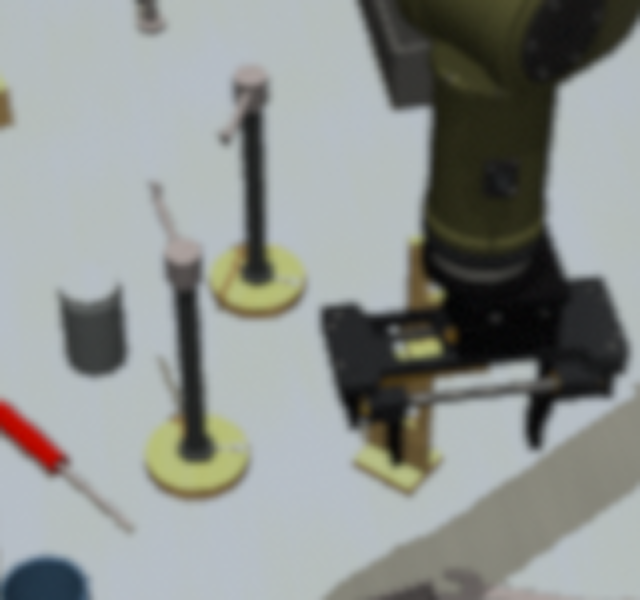

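```bash
python3 - <<'E'
from sim import *
q=np.array(env.get_obs()['qpos'])
c1=np.array([.6423,-.1485])
def at(c,ang,r,z): a=np.radians(ang); return np.array([c[0]+r*np.cos(a),c[1]+r*np.sin(a),z])
for p,y in [(at(c1,-82,.055,.33),8),(at(c1,-82,.055,.235),8),(at(c1,-130,.055,.235),-40),(at(c1,172-360,.055,.235),-98),(at(c1,172-360,.055,.33),-98)]:
    plan(p,down(y)); q,e=follow(q,p,down(y)); print(p,q.round(0),e)
E
```

```text
n 13 ang 8.3 dist 0.453 row [0.098, -0.827, 0.258] [-0.0053, 0.0002, 0.0001] from [0.4896 0.2177 0.3797]
[ 0.65  -0.203  0.33 ] [ 43.  27. -44.  65.  18.  94.  12.] 0.00027758226010140717
n 14 ang 8.3 dist 0.473 row [0.261, -0.768, 0.238] [-0.0049, 0.0002, 0.0001] from [0.4896 0.2177 0.3797]
[ 0.65  -0.203  0.235] [ 45.  28. -43.  75.  19.  84.  11.] 5.863461458087525e-05
n 13 ang 39.7 dist 0.449 row [0.281, -0.686, 0.473] [0.0255, 0.0003, 0.0] from [0.4896 0.2177 0.3797]
[ 0.6069 -0.1906  0.235 ] [ 44.  20. -37.  83.  12.  81. -33.] 8.981798793735642e-05
n 13 ang 97.7 dist 0.399 row [0.282, -0.396, 0.704] [0.0626, 0.0003, -0.0001] from [0.4896 0.2177 0.3797]
[ 0.5878 -0.1408  0.235 ] [ 36.  15. -31.  88.   8.  79. -93.] 0.0001308207673754586
n 13 ang 97.7 dist 0.375 row [0.099, -0.396, 0.705] [0.0626, 0.0003, -0.0001] from [0.4896 0.2177 0.3797]
[ 0.5878 -0.1408  0.33  ] [ 36.  13. -31.  79.   7.  89. -93.] 4.777676811107043e-05
```

Request:
drive_tool --increments '[[[0.1,-0.83,0.26],[-0.0053,0,0]],[[0.1,-0.83,0.26],[-0.0053,0,0]],[[0.1,-0.83,0.26],[-0.0053,0,0]],[[0.1,-0.83,0.26],[-0.0053,0,0]],[[0.1,-0.83,0.26],[-0.0053,0,0]],[[0.1,-0.83,0.26],[-0.0053,0,0]],[[0.1,-0.83,0.26],[-0.0053,0,0]],[[0.1,-0.83,0.26],[-0.0053,0,0]],[[0.1,-0.83,0.26],[-0.0053,0,0]],[[0.1,-0.83,0.26],[-0.0053,0,0]]]'

```text
time_s: 16.85
tool_pos: [0.6106, -0.1029, 0.3393]
tool_rot: [-7.7, 89.8, -0.9]
force: [0.1, -0.6, -1.2]
grip_width: 0.0872
```

Request:
drive_tool --increments '[[[0.1,-0.83,0.26],[-0.0053,0,0]],[[0.1,-0.83,0.26],[-0.0053,0,0]],[[0.1,-0.83,0.26],[-0.0053,0,0]],[[0,0,0],[0,0,0]],[[0,0,0],[0,0,0]]]'

```text
time_s: 17.35
tool_pos: [0.6541, -0.1974, 0.327]
tool_rot: [22.6, 89.8, 31.2]
force: [0.7, 1.3, -0.2]
grip_width: 0.0872
```

```bash
cat >> sim.py <<'E'
c1=np.array([.6423,-.1485]); c2=np.array([.551,-.3717])
def at(c,ang,r,z): a=np.radians(ang); return np.array([c[0]+r*np.cos(a),c[1]+r*np.sin(a),z])
E
python3 - <<'E'
from sim import *
w=shot('wrist','w14.png'); c=shot('scene'); crop(c,150,200,350,380,4,'s14.png')
pickle.dump((c,w),open('14.pkl','wb'))
st(); plan(at(c1,-82,.055,.235),down(8),4)
E
```

```text
t 17.45 p [ 0.6541 -0.1961  0.329 ] x [ 0.0057  0.0008 -1.    ] z [0.9885 0.151  0.0057] zyaw 8.7 q [ 43.   26.4 -43.6  66.4  17.8  93.3  12.4] F [-0.3 -0.7  0.6] g 0.0868
n 4 ang 0.8 dist 0.094 row [0.587, -0.039, -0.034] [0.0014, 0.0007, 0.0] from [ 0.6541 -0.1961  0.329 ]
```

View pics/w14.png

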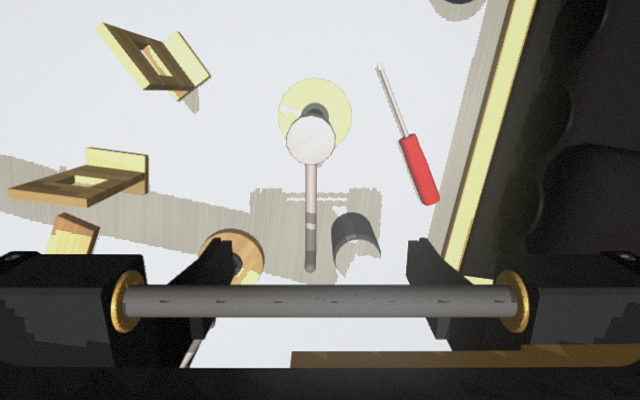

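View pics/s14.png

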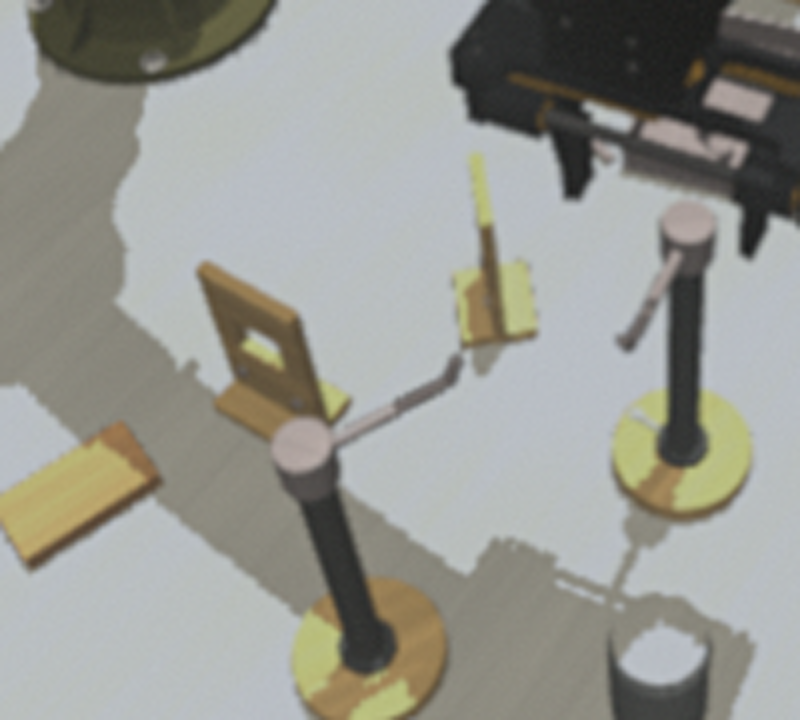

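```bash
python3 - <<'E'
from sim import *
c,w=pickle.load(open('14.pkl','rb'))
crop(w,260,60,370,280,3.6,'w14a.png'); crop(w,0,0,220,270,3.2,'w14b.png')
E
```

```text
(no output)
```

View pics/w14a.png

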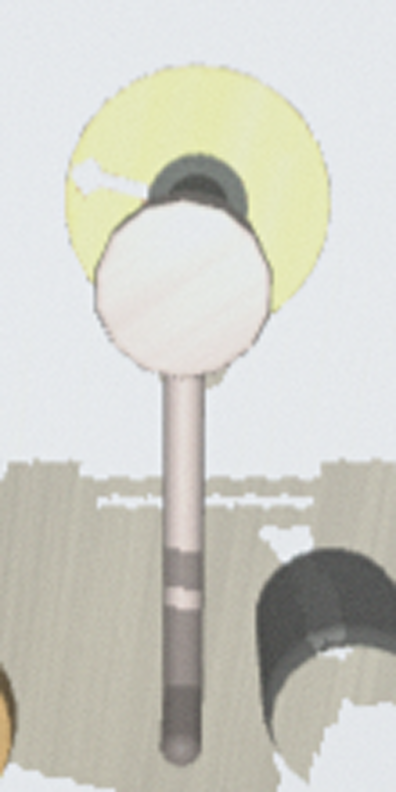

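View pics/w14b.png

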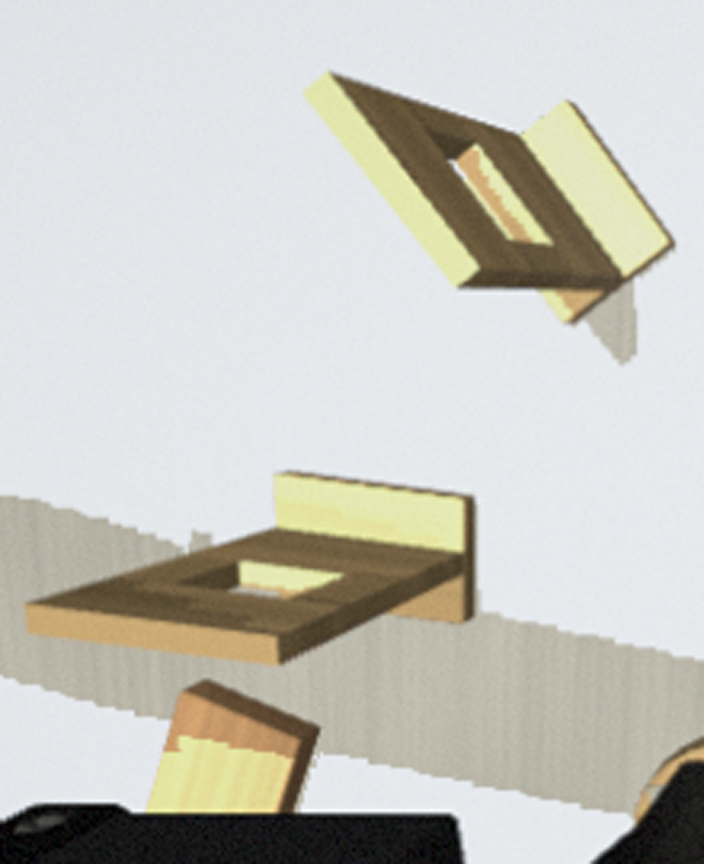

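```bash
python3 - <<'E'
from sim import *
c,w=pickle.load(open('14.pkl','rb'))
f=lambda x,y:(260+x/3.6,60+y/3.6)
h=plane(w,[f(183,288)],.263)[0]; b=plane(w,[f(198,196)],.018)[0]
rim=plane(w,[f(66,197),f(330,197),f(198,64)],.018)
print('hub',h,'base post',b,'rim',rim, (rim[0]+rim[1])/2)
pt=plane(w,[f(72,172),f(140,188)],.018); print('ptr',pt)
print('ang',np.degrees(np.arctan2(*(pt[0]-pt[1])[[1,0]])), 'from hub',np.degrees(np.arctan2(*(pt[0]-h)[[1,0]])))
pg=plane(w,[f(183,390),f(182,680)],.25); print('peg',pg,np.degrees(np.arctan2(*(pg[1]-pg[0])[[1,0]])))
g2=lambda x,y:(x/3.2,y/3.2)
print('T2 top edge (front line)',plane(w,[g2(305,93),g2(458,286),g2(332,73),g2(480,270)],.14))
print('T1 top edge',plane(w,[g2(27,604),g2(282,636),g2(27,633),g2(280,663)],.14))
E
```

```text
hub [ 0.6429 -0.1475  0.263 ] base post [ 0.6427 -0.1453  0.018 ] rim [[ 0.596  -0.1527  0.018 ]
 [ 0.6895 -0.1386  0.018 ]
 [ 0.6361 -0.1009  0.018 ]] [ 0.6428 -0.1457  0.018 ]
ptr [[ 0.5971 -0.1438  0.018 ]
 [ 0.6218 -0.1457  0.018 ]]
ang 175.64050394840382 from hub 175.3593020750951
peg [[ 0.6456 -0.1682  0.25  ]
 [ 0.6539 -0.2276  0.25  ]] -81.97847453624163
T2 top edge (front line) [[ 0.4365 -0.0936  0.14  ]
 [ 0.4799 -0.1397  0.14  ]
 [ 0.4441 -0.0873  0.14  ]
 [ 0.4863 -0.1342  0.14  ]]
T1 top edge [[ 0.3442 -0.2577  0.14  ]
 [ 0.425  -0.2563  0.14  ]
 [ 0.3433 -0.2676  0.14  ]
 [ 0.4241 -0.2657  0.14  ]]
```

```bash
sed -i 's/^c1=.*/c1=np.array([.6428,-.147]); c2=np.array([.551,-.3717])/' sim.py
python3 - <<'E'
from sim import *
st(); plan(at(c1,-82,.055,.236),down(8),4)
E
```

```text
t 17.45 p [ 0.6541 -0.1961  0.329 ] x [ 0.0057  0.0008 -1.    ] z [0.9885 0.151  0.0057] zyaw 8.7 q [ 43.   26.4 -43.6  66.4  17.8  93.3  12.4] F [-0.3 -0.7  0.6] g 0.0868
n 4 ang 0.8 dist 0.093 row [0.581, -0.03, -0.029] [0.0014, 0.0007, 0.0] from [ 0.6541 -0.1961  0.329 ]
```

Request:
drive_tool --increments '[[[0.58,-0.03,-0.03],[0.0014,0.0007,0]],[[0.58,-0.03,-0.03],[0.0014,0.0007,0]],[[0.58,-0.03,-0.03],[0.0014,0.0007,0]],[[0.58,-0.03,-0.03],[0.0014,0.0007,0]],[[0,0,0],[0,0,0]]]'

```text
time_s: 17.95
tool_pos: [0.6482, -0.203, 0.2338]
tool_rot: [-180.0, 89.7, -172.1]
force: [-0.9, -0.6, 0.6]
grip_width: 0.0868
```

Request:
drive_tool --increments '[[[0,0,0],[0,0,0]],[[0,0,0],[0,0,0]],[[0,0,0],[0,0,0]],[[0,0,0],[0,0,0]],[[0,0,0],[0,0,0]],[[0,0,0],[0,0,0]],[[0,0,0],[0,0,0]],[[0,0,0],[0,0,0]]]' --hand -1 --squeeze 6

```text
time_s: 18.75
tool_pos: [0.6501, -0.2052, 0.237]
tool_rot: [-64.1, 89.9, -56.3]
force: [0.3, 0.3, 0.8]
grip_width: 0.0308
```

```bash
python3 - <<'E'
from sim import *
st(); p,R,o=pose(); P,RR=p,R
for a in (-115,-148,-186):
    plan(at(c1,a,.055,.236),down(a+90),p0=P,R0=RR); P,RR=at(c1,a,.055,.236),down(a+90)
E
```

```text
t 18.75 p [ 0.6501 -0.2052  0.237 ] x [ 0.0012 -0.0018 -1.    ] z [0.9909 0.1349 0.0009] zyaw 7.8 q [ 44.9  27.4 -42.8  75.7  18.4  83.7  11.2] F [0.3 0.3 0.8] g 0.0308
n 5 ang 32.8 dist 0.032 row [0.005, 0.027, -0.158] [0.0546, 0.0001, 0.0002] from [ 0.6501 -0.2052  0.237 ]
n 5 ang 33.0 dist 0.031 row [0.0, 0.009, -0.158] [0.055, 0.0, 0.0] from [ 0.6196 -0.1968  0.236 ]
n 5 ang 38.0 dist 0.036 row [0.0, 0.012, -0.182] [0.0633, 0.0, 0.0] from [ 0.5962 -0.1761  0.236 ]
```

Request:
drive_tool --increments '[[[0,0,0],[0,0,0]],[[0,0,0],[0,0,0]],[[0,0,0],[0,0,0]],[[0,0,0],[0,0,0]],[[0,0,0],[0,0,0]],[[0,0,0],[0,0,0]],[[0,0,0],[0,0,0]]]'

```text
time_s: 19.45
tool_pos: [0.6498, -0.2052, 0.237]
tool_rot: [-80.3, 89.9, -72.6]
force: [-2.4, -0.4, 0.9]
grip_width: 0.0078
```

```bash
python3 - <<'E'
from sim import *
p,R,o=pose(); P,RR=p,R
for a in (-115,-148,-186):
    plan(at(c1,a,.058,.2365),down(a+90),5,p0=P,R0=RR); P,RR=at(c1,a,.058,.2365),down(a+90)
E
```

```text
n 5 ang 32.7 dist 0.032 row [0.002, 0.014, -0.162] [0.0546, 0.0001, 0.0002] from [ 0.6498 -0.2052  0.237 ]
n 5 ang 33.0 dist 0.033 row [0.0, 0.01, -0.167] [0.055, 0.0, 0.0] from [ 0.6183 -0.1996  0.2365]
n 5 ang 38.0 dist 0.038 row [0.0, 0.013, -0.192] [0.0633, 0.0, 0.0] from [ 0.5936 -0.1777  0.2365]
```

Request:
drive_tool --increments '[[[0,0.014,-0.162],[0.0546,0,0]],[[0,0.014,-0.162],[0.0546,0,0]],[[0,0.014,-0.162],[0.0546,0,0]],[[0,0.014,-0.162],[0.0546,0,0]],[[0,0.014,-0.162],[0.0546,0,0]],[[0,0,0],[0,0,0]]]'

```text
time_s: 20.05
tool_pos: [0.6176, -0.2007, 0.237]
tool_rot: [-64.6, 89.8, -89.7]
force: [-3.0, -2.6, 1.6]
grip_width: 0.0078
```

```bash
python3 - <<'E'
from sim import *
st()
p,R,o=pose(); P,RR=p,R
for a in (-148,-186):
    plan(at(c1,a,.058,.2365),down(a+90),5,p0=P,R0=RR); P,RR=at(c1,a,.058,.2365),down(a+90)
E
```

```text
t 20.05 p [ 0.6176 -0.2007  0.237 ] x [ 0.     -0.0041 -1.    ] z [ 0.9056 -0.4241  0.0018] zyaw -25.1 q [ 44.2  22.  -38.   81.   13.7  81.5 -18.8] F [-3.  -2.6  1.6] g 0.0078
n 5 ang 32.9 dist 0.033 row [0.002, 0.016, -0.167] [0.0548, 0.0003, 0.0003] from [ 0.6176 -0.2007  0.237 ]
n 5 ang 38.0 dist 0.038 row [0.0, 0.013, -0.192] [0.0633, 0.0, 0.0] from [ 0.5936 -0.1777  0.2365]
```

Request:
drive_tool --increments '[[[0,0.014,-0.167],[0.055,0,0]],[[0,0.014,-0.167],[0.055,0,0]],[[0,0.014,-0.167],[0.055,0,0]],[[0,0.014,-0.167],[0.055,0,0]],[[0,0.014,-0.167],[0.055,0,0]],[[0,0.013,-0.192],[0.0633,0,0]],[[0,0.013,-0.192],[0.0633,0,0]],[[0,0.013,-0.192],[0.0633,0,0]],[[0,0.013,-0.192],[0.0633,0,0]],[[0,0,0],[0,0,0]]]'

```text
time_s: 21.05
tool_pos: [0.5841, -0.1476, 0.2368]
tool_rot: [-42.3, 89.8, -130.7]
force: [-6.4, -0.5, 2.5]
grip_width: 0.008
```

```bash
python3 - <<'E'
from sim import *
st()
w=shot('wrist','w15.png'); c=shot('scene','s15.png'); pickle.dump((c,w),open('15.pkl','wb'))
plan(at(c1,-186,.058,.2365),down(-96))
E
```

```text
t 21.05 p [ 0.5841 -0.1476  0.2368] x [-0.0024 -0.0028 -1.    ] z [ 0.0284 -0.9996  0.0028] zyaw -88.4 q [ 37.4  14.7 -31.   88.1   7.8  79.4 -82.6] F [-6.4 -0.5  2.5] g 0.0080
n 1 ang 7.8 dist 0.007 row [0.009, 0.03, -0.166] [0.0648, 0.001, 0.0012] from [ 0.5841 -0.1476  0.2369]
```

View pics/w15.png

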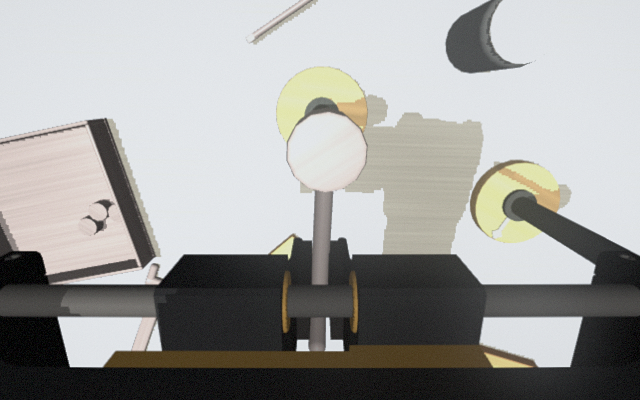

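Request:
drive_tool --increments '[[[0,0.04,-0.08],[0.026,0,0]],[[0,0.02,-0.08],[0.026,0,0]],[[0,0,0],[0,0,0]]]'

```text
time_s: 21.45
tool_pos: [0.5855, -0.1419, 0.2365]
tool_rot: [-55.4, 89.7, -149.9]
force: [-7.8, -2.3, 3.9]
grip_width: 0.0077
```

Request:
drive_tool --increments '[[[0,0,0],[0,0,0]],[[0,0,0],[0,0,0]],[[0,0,0],[0,0,0]]]' --hand -0.4

```text
time_s: 21.75
tool_pos: [0.5887, -0.1405, 0.237]
tool_rot: [70.0, 89.8, -24.5]
force: [0.6, -0.7, -0.2]
grip_width: 0.0226
```

```bash
python3 - <<'E'
from sim import *
st()
p,R,o=pose(); plan(p+[0,0,.09],R)
E
```

```text
t 21.75 p [ 0.5887 -0.1405  0.237 ] x [ 0.0025 -0.0011 -1.    ] z [-0.0787 -0.9969  0.0009] zyaw -94.5 q [ 36.3  14.8 -30.5  87.9   7.6  79.2 -89.3] F [ 0.6 -0.7 -0.2] g 0.0226
n 3 ang 0.0 dist 0.090 row [-0.75, 0.002, 0.001] [0.0, 0.0, 0.0] from [ 0.5887 -0.1405  0.237 ]
```

Request:
drive_tool --increments '[[[-0.75,0,0],[0,0,0]],[[-0.75,0,0],[0,0,0]],[[-0.75,0,0],[0,0,0]],[[0,0,0],[0,0,0]]]' --hand 1

```text
time_s: 22.15
tool_pos: [0.5904, -0.1406, 0.332]
tool_rot: [76.3, 89.4, -18.3]
force: [0.1, 0.3, 0.6]
grip_width: 0.0501
```

```bash
python3 - <<'E'
from sim import *
st()
plan(at(c2,66,.056,.33),down(-24))
q=np.array(env.get_obs()['qpos'])
for p,y in [(at(c2,66,.056,.33),-24),(at(c2,66,.056,.236),-24),(at(c2,110,.056,.236),20),(at(c2,155,.056,.236),65),(at(c2,155,.056,.33),65)]:
    q,e=follow(q,p,down(y)); print(p,q.round(0),e)
E
```

```text
t 22.15 p [ 0.5904 -0.1406  0.332 ] x [ 0.01   -0.0033 -0.9999] z [-0.0791 -0.9969  0.0025] zyaw -94.5 q [ 36.   13.2 -30.7  78.9   6.8  89.1 -88.6] F [0.1 0.3 0.6] g 0.0501
n 9 ang 70.5 dist 0.181 row [0.005, -0.284, 0.453] [-0.0653, 0.0005, -0.0004] from [ 0.5904 -0.1406  0.332 ]
[ 0.5738 -0.3205  0.33  ] [ 51.  21. -34.  70.  12.  92.  -5.] 0.00018892858615077878
[ 0.5738 -0.3205  0.236 ] [ 52.  23. -34.  79.  13.  82.  -6.] 5.3087392923630144e-05
[ 0.5318 -0.3191  0.236 ] [ 61.  20. -41.  84.  13.  81.  39.] 0.00011245334240632263
[ 0.5002 -0.348   0.236 ] [ 70.  20. -48.  85.  15.  81.  86.] 0.0001114213375464076
[ 0.5002 -0.348   0.33  ] [ 69.  19. -49.  76.  14.  91.  87.] 4.990965303533783e-05
```

Request:
drive_tool --increments '[[[0,-0.284,0.453],[-0.0653,0,0]],[[0,-0.284,0.453],[-0.0653,0,0]],[[0,-0.284,0.453],[-0.0653,0,0]],[[0,-0.284,0.453],[-0.0653,0,0]],[[0,-0.284,0.453],[-0.0653,0,0]],[[0,-0.284,0.453],[-0.0653,0,0]],[[0,-0.284,0.453],[-0.0653,0,0]],[[0,-0.284,0.453],[-0.0653,0,0]],[[0,-0.284,0.453],[-0.0653,0,0]],[[0,0,0],[0,0,0]]]'

```text
time_s: 23.15
tool_pos: [0.5709, -0.3241, 0.3252]
tool_rot: [-53.5, 89.9, -77.7]
force: [0.5, -0.7, -0.3]
grip_width: 0.087
```

```bash
python3 - <<'E'
from sim import *
st()
w=shot('wrist','w16.png'); c=shot('side'); crop(c,230,80,390,230,4,'d16.png'); pickle.dump((c,w),open('16.pkl','wb'))
plan(at(c2,66,.056,.236),down(-24),4)
E
```

```text
t 23.15 p [ 0.5709 -0.3241  0.3252] x [ 0.0003 -0.0012 -1.    ] z [ 0.9122 -0.4097  0.0007] zyaw -24.2 q [ 50.6  20.7 -32.4  71.4  11.   90.9  -4.1] F [ 0.5 -0.7 -0.3] g 0.0870
n 4 ang 0.2 dist 0.090 row [0.564, 0.006, 0.015] [-0.0004, 0.0001, -0.0] from [ 0.5711 -0.3205  0.3262]
```

View pics/w16.png

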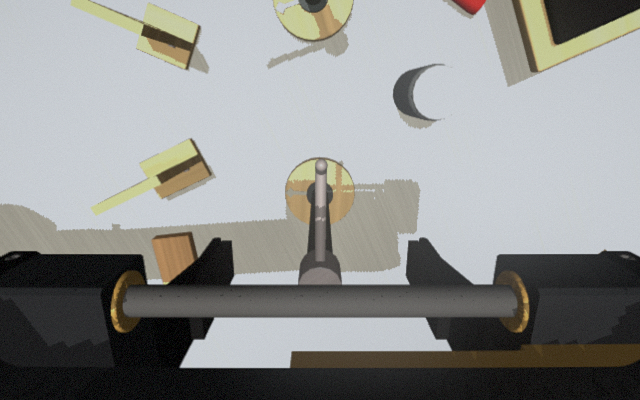

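View pics/d16.png

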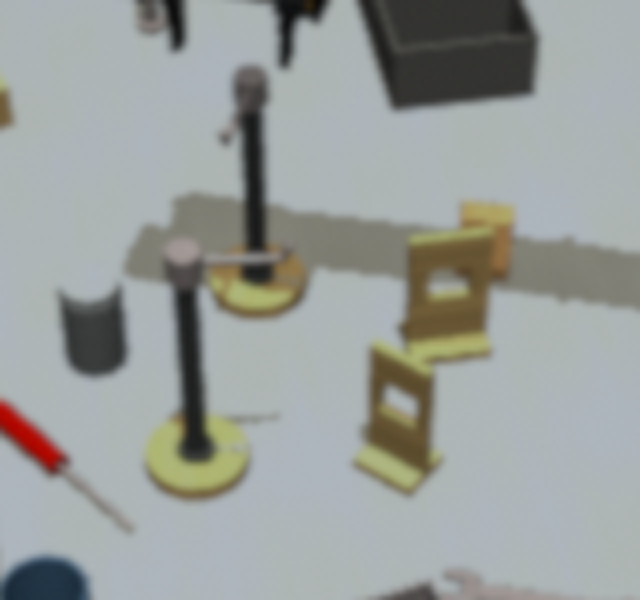

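```bash
python3 - <<'E'
from sim import *
c,w=pickle.load(open('16.pkl','rb'))
crop(w,265,145,375,275,6,'w16a.png'); crop(w,255,0,365,75,6,'w16b.png')
E
```

```text
(no output)
```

View pics/w16a.png

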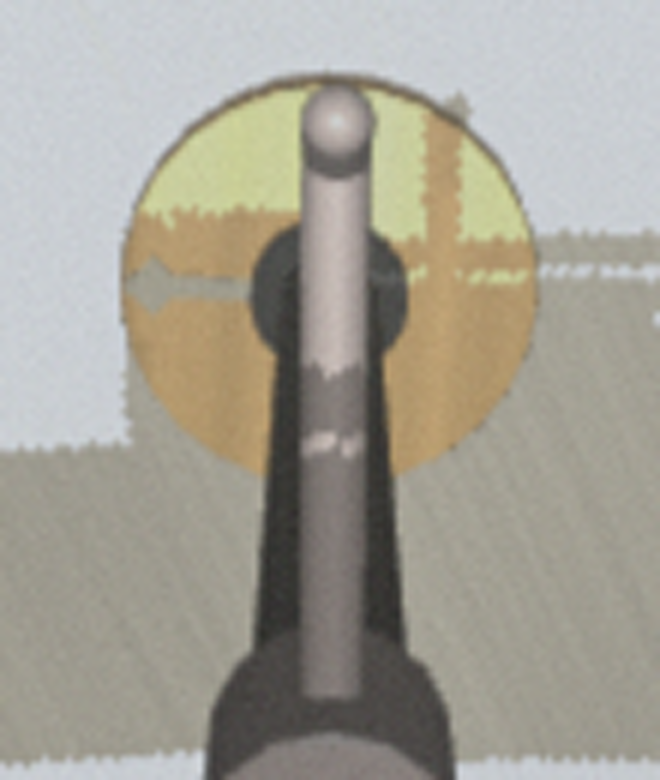

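View pics/w16b.png

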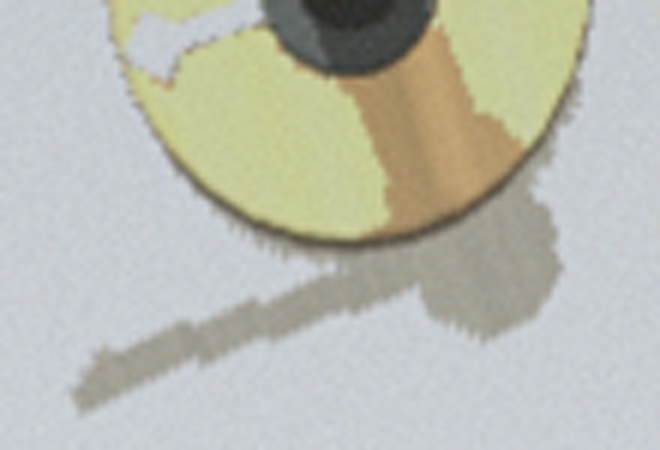

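```bash
python3 - <<'E'
from sim import *
c,w=pickle.load(open('16.pkl','rb'))
ang=lambda P:np.degrees(np.arctan2(*(P[1]-P[0])[[1,0]]))
fa=lambda x,y:(265+x/6,145+y/6); fb=lambda x,y:(255+x/6,y/6)
P=plane(w,[fa(248,291),fa(122,283)],.018);print('ptr2',P,ang(P))
P=plane(w,[fa(329,290),fa(122,283)],.018);print('ptr2 c',P,ang(P))
rim=plane(w,[fa(122,288),fa(538,288),fa(330,72)],.018);print(rim,(rim[0]+rim[1])/2)
P=plane(w,[fa(333,690),fa(336,165)],.25);print('peg2',P,ang(P))
P=plane(w,[fb(262,12),fb(118,45)],.018);print('ptr1',P,ang(P))
P=plane(w,[fb(348,0),fb(118,45)],.018);print('ptr1c',P,ang(P))
P=plane(w,[fb(410,272),fb(85,393)],.0);print('shadow peg1',P,ang(P))
P=plane(w,[fb(350,292),fb(200,345)],.0);print('shadow peg1',P,ang(P))
print('shadow hub',plane(w,[fb(492,265)],0))
E
```

```text
ptr2 [[ 0.5342 -0.3649  0.018 ]
 [ 0.5088 -0.3514  0.018 ]] 152.0792100665834
ptr2 c [[ 0.5511 -0.3722  0.018 ]
 [ 0.5088 -0.3514  0.018 ]] 153.84459118430613
[[ 0.5083 -0.3525  0.018 ]
 [ 0.5949 -0.3913  0.018 ]
 [ 0.5719 -0.3266  0.018 ]] [ 0.5516 -0.3719  0.018 ]
peg2 [[ 0.5575 -0.3589  0.25  ]
 [ 0.5845 -0.2992  0.25  ]] 65.60482910238447
ptr1 [[ 0.6244 -0.1475  0.018 ]
 [ 0.5959 -0.1412  0.018 ]] 167.421585537586
ptr1c [[ 0.6407 -0.1525  0.018 ]
 [ 0.5959 -0.1412  0.018 ]] 165.78195261088123
shadow peg1 [[ 0.6327 -0.201   0.    ]
 [ 0.5594 -0.1945  0.    ]] 174.88934976360122
shadow peg1 [[ 0.6195 -0.1994  0.    ]
 [ 0.5861 -0.1959  0.    ]] 173.98641340997068
shadow hub [[ 0.649  -0.2068  0.    ]]
```

```bash
cat >> sim.py <<'E'
def rect(c,ctr,half,z,N=400):
    # top-down: image right = +x world, up = +y
    u=np.linspace(-half,half,N); X,Y=np.meshgrid(u,-u)
    P=np.c_[ctr[0]+X.ravel(),ctr[1]+Y.ravel(),np.full(X.size,z)]
    m=proj(c,P).astype(np.float32).reshape(N,N,2)
    return cv2.remap(c['frame'],m[...,0],m[...,1],cv2.INTER_CUBIC)
E
python3 - <<'E'
from sim import *
w14=pickle.load(open('14.pkl','rb'))[1];w16=pickle.load(open('16.pkl','rb'))[1]
w1=pickle.load(open('w1.pkl','rb'));w2=pickle.load(open('w2.pkl','rb'))
I=[rect(w,c1,.055,.018,380) for w in (w14,w2)]
J=[rect(w,c2,.055,.018,380) for w in (w16,w1)]
cv2.imwrite('pics/r1.png',cv2.cvtColor(np.vstack([np.hstack(I),np.hstack(J)]),cv2.COLOR_RGB2BGR))
E
```

```text
(no output)
```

View pics/r1.png

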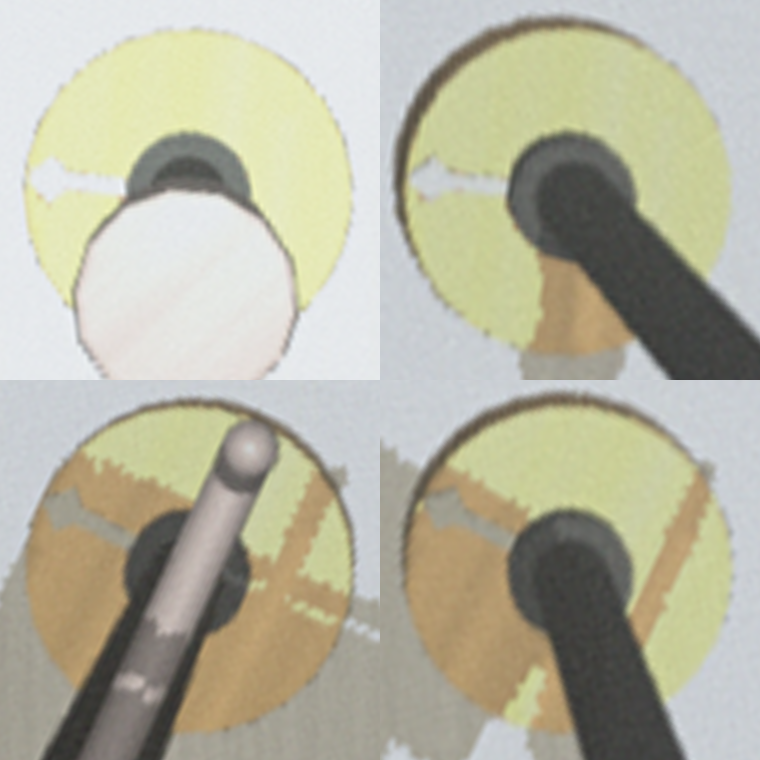

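```bash
python3 - <<'E'
from sim import *
w14=pickle.load(open('14.pkl','rb'))[1];w16=pickle.load(open('16.pkl','rb'))[1]
w1=pickle.load(open('w1.pkl','rb'));w2=pickle.load(open('w2.pkl','rb'))
for n,w,c,nom in [('w14',w14,c1,175),('w2',w2,c1,175),('w1',w1,c1,175),('w16',w16,c2,155),('w1',w1,c2,155)]:
    N=550;im=rect(w,c,.055,.018,N); hsv=cv2.cvtColor(im,cv2.COLOR_RGB2HSV)
    u=np.linspace(-55,55,N);X,Y=np.meshgrid(u,-u);r=np.hypot(X,Y);a=np.degrees(np.arctan2(Y,X))
    d=(a-nom+180)%360-180
    m=((hsv[...,1]<60)&(hsv[...,2]>110)&(r>20)&(r<44.5)&(np.abs(d)<25)).astype(np.uint8)
    k,lab,stt,_=cv2.connectedComponentsWithStats(m)
    i=1+np.argmax(stt[1:,4]); mm=lab==i
    px,py=X[mm],Y[mm]; q=np.c_[px,py]-[px.mean(),py.mean()]
    v=np.linalg.svd(q,full_matrices=False)[2][0]; v=v*np.sign(v@[-1,0])
    # disk center by fit of wood (saturated) pixels' outline
    wood=((hsv[...,1]>60)).astype(np.uint8); 
    print(n,'area',mm.sum()*.04,'centroid',px.mean(),py.mean(),'axis',np.degrees(np.arctan2(v[1],v[0])),'from c',np.degrees(np.arctan2(py.mean(),px.mean())))
E
```

```text
w14 area 642.0 centroid -33.19010265052857 3.2352654784399864 axis -100.08417450988978 from c 174.43257884825732
w2 area 273.92 centroid -33.87025634969273 1.463028041639006 axis 175.81275544835907 from c 177.52664239211782
w1 area 226.76 centroid -33.813163078783695 2.7278561929337384 axis 173.50900582232126 from c 175.3876870139427
w16 area 160.92000000000002 centroid -30.74795110265337 14.893571888779773 axis 153.2777225410852 from c 154.15556252797424
w1 area 162.28 centroid -30.71571858754102 15.054559503397176 axis 152.5826622311118 from c 153.8893439890472
```

Request:
drive_tool --increments '[[[0.56,0.006,0.015],[0,0,0]],[[0.56,0.006,0.015],[0,0,0]],[[0.56,0.006,0.015],[0,0,0]],[[0.56,0.006,0.015],[0,0,0]],[[0,0,0],[0,0,0]]]'

```text
time_s: 23.75
tool_pos: [0.572, -0.319, 0.2343]
tool_rot: [-174.7, 89.8, 161.3]
force: [-0.2, -0.8, -0.3]
grip_width: 0.0869
```

Request:
drive_tool --increments '[[[0,0,0],[0,0,0]],[[0,0,0],[0,0,0]],[[0,0,0],[0,0,0]],[[0,0,0],[0,0,0]],[[0,0,0],[0,0,0]],[[0,0,0],[0,0,0]],[[0,0,0],[0,0,0]],[[0,0,0],[0,0,0]],[[0,0,0],[0,0,0]],[[0,0,0],[0,0,0]]]' --hand -1 --squeeze 8

```text
time_s: 24.75
tool_pos: [0.5737, -0.3213, 0.2375]
tool_rot: [-31.3, 89.9, -55.5]
force: [-0.3, 0.6, -0.3]
grip_width: 0.0152
```

Request:
drive_tool --increments '[[[0,0,0],[0,0,0]],[[0,0,0],[0,0,0]],[[0,0,0],[0,0,0]]]'

```text
time_s: 25.05
tool_pos: [0.5735, -0.3211, 0.2375]
tool_rot: [-38.5, 89.9, -62.6]
force: [-1.4, 0.8, 0.5]
grip_width: 0.0074
```

```bash
python3 - <<'E'
from sim import *
c2=np.array([.5513,-.372])
st(); p,R,o=pose(); P,RR=p,R; d=p[:2]-c2; r=np.hypot(*d); print('r',r,np.degrees(np.arctan2(d[1],d[0])))
for a in (110,154):
    plan(at(c2,a,r-.001,p[2]),down(a-90),6,p0=P,R0=RR); P,RR=at(c2,a,r-.001,p[2]),down(a-90)
E
```

```text
t 25.05 p [ 0.5735 -0.3211  0.2375] x [ 0.0008 -0.0016 -1.    ] z [ 0.9128 -0.4084  0.0014] zyaw -24.1 q [ 51.1  21.8 -32.2  79.9  11.6  81.5  -5.1] F [-1.4  0.8  0.5] g 0.0074
r 0.05550428676078734 66.4234244314991
n 6 ang 44.1 dist 0.041 row [-0.0, -0.016, -0.174] [-0.0613, 0.0001, 0.0001] from [ 0.5735 -0.3211  0.2375]
n 6 ang 44.0 dist 0.041 row [0.0, -0.011, -0.174] [-0.0611, 0.0, 0.0] from [ 0.5327 -0.3208  0.2375]
```

Request:
drive_tool --increments '[[[0,-0.015,-0.174],[-0.0613,0,0]],[[0,-0.015,-0.174],[-0.0613,0,0]],[[0,-0.015,-0.174],[-0.0613,0,0]],[[0,-0.015,-0.174],[-0.0613,0,0]],[[0,-0.015,-0.174],[-0.0613,0,0]],[[0,-0.015,-0.174],[-0.0613,0,0]],[[0,0,0],[0,0,0]]]'

```text
time_s: 25.75
tool_pos: [0.5314, -0.3188, 0.2374]
tool_rot: [117.3, 89.9, 137.5]
force: [-4.4, 4.4, 2.4]
grip_width: 0.0076
```

```bash
python3 - <<'E'
from sim import *
c2=np.array([.5513,-.372])
st(); p,R,o=pose(); P,RR=p,R; d=p[:2]-c2; r=np.hypot(*d); print('r',r,np.degrees(np.arctan2(d[1],d[0])))
for a in (154,):
    plan(at(c2,a,.0545,p[2]),down(a-90),6,p0=P,R0=RR)
E
```

```text
t 25.75 p [ 0.5314 -0.3188  0.2374] x [-0.0015  0.0014 -1.    ] z [ 0.9384  0.3454 -0.001 ] zyaw 20.2 q [ 59.7  18.4 -39.1  85.3  11.6  80.6  40.3] F [-4.4  4.4  2.4] g 0.0076
r 0.056803857159339936 110.45759785659365
n 6 ang 43.8 dist 0.041 row [0.0, -0.021, -0.175] [-0.0608, -0.0, -0.0002] from [ 0.5314 -0.3188  0.2374]
```

Request:
drive_tool --increments '[[[0,-0.021,-0.175],[-0.0608,0,0]],[[0,-0.021,-0.175],[-0.0608,0,0]],[[0,-0.021,-0.175],[-0.0608,0,0]],[[0,-0.021,-0.175],[-0.0608,0,0]],[[0,-0.021,-0.175],[-0.0608,0,0]],[[0,-0.021,-0.175],[-0.0608,0,0]],[[0,0,0],[0,0,0]],[[0,0,0],[0,0,0]]]'

```text
time_s: 26.55
tool_pos: [0.4997, -0.3491, 0.237]
tool_rot: [109.1, 89.6, 172.8]
force: [-9.5, 3.5, 4.8]
grip_width: 0.0073
```

```bash
python3 - <<'E'
from sim import *
c2=np.array([.5513,-.372])
st(); p,R,o=pose(); P,RR=p,R; d=p[:2]-c2; r=np.hypot(*d); print('r',r,np.degrees(np.arctan2(d[1],d[0])))
plan(at(c2,154,.0545,p[2]),down(64),1)
E
```

```text
t 26.55 p [ 0.4997 -0.3491  0.237 ] x [-0.0076  0.001  -1.    ] z [ 0.4422  0.8969 -0.0025] zyaw 63.8 q [ 68.2  18.5 -44.7  86.4  13.2  80.9  86.6] F [-9.5  3.5  4.8] g 0.0073
r 0.05642668385228239 156.0675079796767
n 1 ang 0.5 dist 0.003 row [-0.0, -0.047, 0.051] [-0.002, -0.0012, -0.0034] from [ 0.4997 -0.3491  0.237 ]
```

Request:
drive_tool --increments '[[[0,0,0],[0,0,0]],[[0,0,0],[0,0,0]],[[0,0,0],[0,0,0]]]' --hand 1

```text
time_s: 26.85
tool_pos: [0.504, -0.3501, 0.2377]
tool_rot: [-109.4, 89.8, -45.6]
force: [0.7, 0.1, 1.0]
grip_width: 0.024
```

Request:
drive_tool --increments '[[[-0.75,0,0],[0,0,0]],[[-0.75,0,0],[0,0,0]],[[-0.75,0,0],[0,0,0]],[[-0.75,-0.8,0],[0,0,0]],[[-0.3,-0.8,0],[0,0,0]],[[0,0,0],[0,0,0]]]'

```text
time_s: 27.45
tool_pos: [0.5641, -0.3793, 0.3694]
tool_rot: [-71.4, 89.7, -7.6]
force: [-0.7, -0.1, -2.1]
grip_width: 0.0714
```

```bash
python3 - <<'E'
from sim import *
st()
w=shot('wrist','w17.png'); c=shot('side'); crop(c,230,80,390,230,4,'d17.png'); s=shot('scene');crop(s,150,200,350,380,4,'s17.png');pickle.dump((c,w,s),open('17.pkl','wb'))
E
```

```text
t 27.45 p [ 0.5641 -0.3793  0.3694] x [ 0.005  -0.0007 -1.    ] z [0.4412 0.8974 0.0016] zyaw 63.8 q [ 59.5  26.3 -44.3  62.   18.1  97.8  84.9] F [-0.7 -0.1 -2.1] g 0.0714
```

View pics/w17.png

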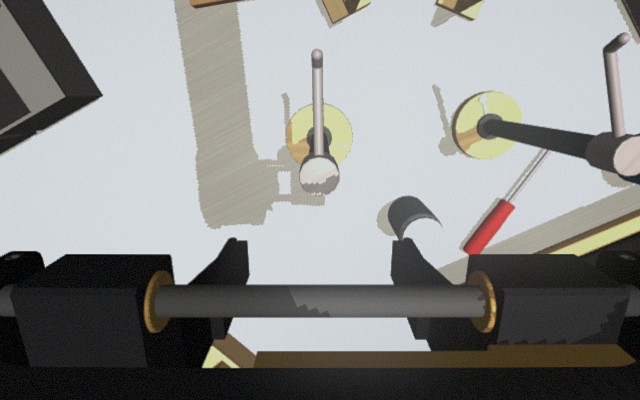

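View pics/s17.png

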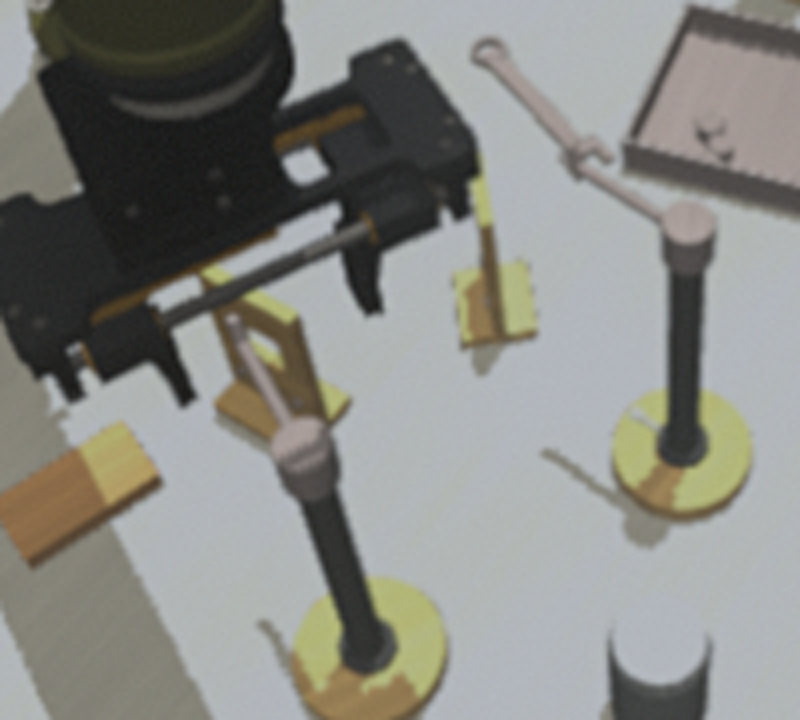

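```bash
python3 - <<'E'
from sim import *
c,w,s=pickle.load(open('17.pkl','rb'))
A=rect(w,[.50,-.35],.11,.25,380);B=rect(w,[.60,-.14],.11,.25,380);C=rect(w,c1,.055,.018,380);Dm=rect(w,[.5,-.38],.11,.0,380)
cv2.imwrite('pics/r2.png',cv2.cvtColor(np.vstack([np.hstack([A,B]),np.hstack([C,Dm])]),cv2.COLOR_RGB2BGR))
E
```

```text
(no output)
```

View pics/r2.png

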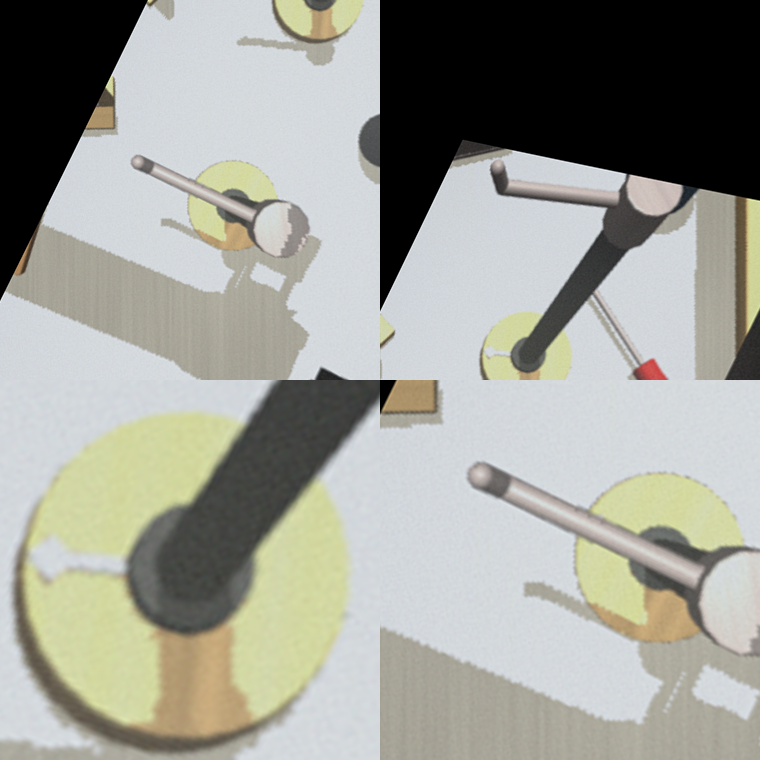

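```bash
cat >> sim.py <<'E'
c2=np.array([.5513,-.372]); A1=174.3; A2=153.7
E
python3 - <<'E'
from sim import *
t2=np.array([.4617,-.1137])
q=np.array(env.get_obs()['qpos']); P,RR,_=pose()
for p,y in [([*t2,.28],42.6),([*t2,.112],42.6),([*t2,.284],42.6),([*t2,.284],A1-180),([*at(c1,A1,.135,.284)],A1-180),(at(c1,A1,.049,.284),A1-180),(at(c1,A1,.049,.264),A1-180)]:
    plan(p,down(y),p0=P,R0=RR); P,RR=p,down(y)
    q,e=follow(q,p,down(y)); print(np.array(p),q.round(0),e)
E
```

```text
n 9 ang 21.3 dist 0.295 row [0.247, 0.654, 0.438] [0.0197, -0.0, 0.0] from [ 0.5608 -0.3774  0.369 ]
[ 0.4617 -0.1137  0.28  ] [ 62.  -2. -50.  99.  -2.  82.  56.] 0.00027768200480058974
n 5 ang 0.0 dist 0.168 row [0.84, 0.0, 0.0] [0.0, 0.0, 0.0] from [ 0.4617 -0.1137  0.28  ]
[ 0.4617 -0.1137  0.112 ] [ 59.   7. -51. 112.   6.  63.  48.] 0.00010611377842396968
n 5 ang 0.0 dist 0.172 row [-0.86, 0.0, 0.0] [0.0, 0.0, 0.0] from [ 0.4617 -0.1137  0.112 ]
[ 0.4617 -0.1137  0.284 ] [ 62.  -3. -49.  99.  -2.  83.  56.] 0.00010630925089898487
n 7 ang 48.3 dist 0.000 row [0.0, 0.0, 0.0] [0.0575, 0.0, 0.0] from [ 0.4617 -0.1137  0.284 ]
[ 0.4617 -0.1137  0.284 ] [ 64.  -4. -50. 100.  -3.  83.   8.] 0.0001436063185765017
n 2 ang 0.0 dist 0.051 row [0.0, -0.189, 0.606] [0.0, 0.0, 0.0] from [ 0.4617 -0.1137  0.284 ]
[ 0.5085 -0.1336  0.284 ] [ 61.   6. -52.  93.   5.  83.   3.] 7.825326422365477e-05
n 3 ang 0.0 dist 0.086 row [0.0, -0.0, 0.717] [0.0, 0.0, 0.0] from [ 0.5085 -0.1336  0.284 ]
[ 0.594  -0.1421  0.284 ] [ 51.  19. -51.  82.  15.  86.  -5.] 0.00012630598837812826
n 1 ang 0.0 dist 0.020 row [0.5, 0.0, -0.0] [0.0, 0.0, 0.0] from [ 0.594  -0.1421  0.284 ]
[ 0.594  -0.1421  0.264 ] [ 51.  20. -50.  83.  15.  84.  -5.] 8.435984789384494e-06
```

Request:
drive_tool --increments '[[[0.22,0.654,0.438],[0.0197,0,0]],[[0.22,0.654,0.438],[0.0197,0,0]],[[0.22,0.654,0.438],[0.0197,0,0]],[[0.22,0.654,0.438],[0.0197,0,0]],[[0.22,0.654,0.438],[0.0197,0,0]],[[0.22,0.654,0.438],[0.0197,0,0]],[[0.22,0.654,0.438],[0.0197,0,0]],[[0.22,0.654,0.438],[0.0197,0,0]],[[0.22,0.654,0.438],[0.0197,0,0]],[[0,0,0],[0,0,0]]]'

```text
time_s: 28.6
tool_pos: [0.4601, -0.1093, 0.2886]
tool_rot: [-154.0, 89.8, -111.2]
force: [-0.2, -0.1, 0.4]
grip_width: 0.0869
```

```bash
python3 - <<'E'
from sim import *
st()
w=shot('wrist','w18.png'); c=shot('side'); crop(c,230,80,390,230,4,'d18.png'); s=shot('scene');crop(s,150,200,350,380,4,'s18.png');pickle.dump((c,w,s),open('18.pkl','wb'))
E
```

```text
t 28.60 p [ 0.4601 -0.1093  0.2886] x [-0.0015 -0.004  -1.    ] z [ 0.7338  0.6793 -0.0038] zyaw 42.8 q [ 64.2  -4.7 -50.5  99.6  -3.4  83.4  57. ] F [-0.2 -0.1  0.4] g 0.0869
```

View pics/w18.png

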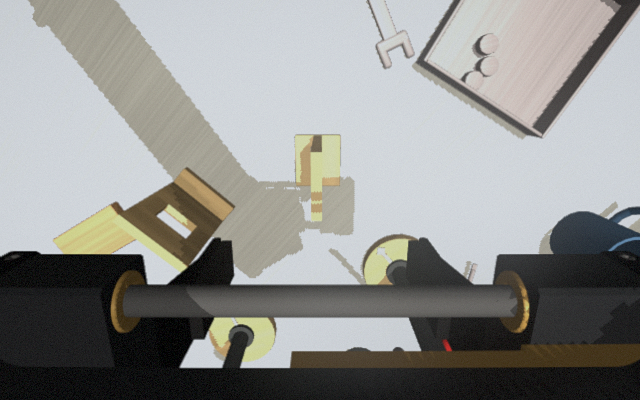

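View pics/s18.png

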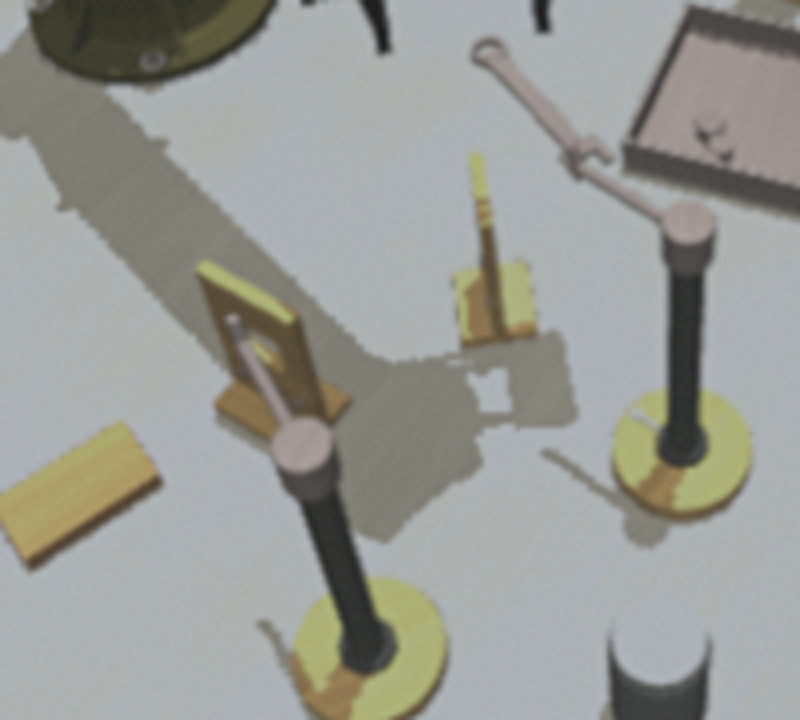

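```bash
python3 - <<'E'
from sim import *
c,w,s=pickle.load(open('18.pkl','rb'))
crop(w,270,110,370,240,5.5,'w18a.png')
T=rect(w,[.4617,-.1137],.06,.14,500)
cv2.imwrite('pics/r3.png',cv2.cvtColor(T,cv2.COLOR_RGB2BGR))
E
```

```text
(no output)
```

View pics/r3.png

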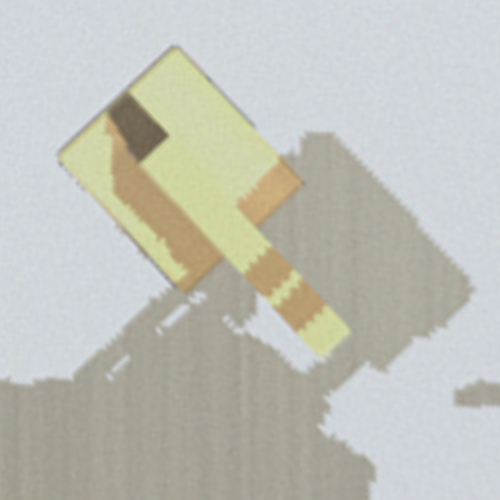

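```bash
python3 - <<'E'
from sim import *
plan([.4604,-.1127,.112],down(42.2),6); st()
E
```

```text
n 6 ang 0.4 dist 0.178 row [0.741, 0.012, 0.005] [0.0004, -0.0002, 0.0003] from [ 0.4613 -0.1151  0.2898]
t 28.75 p [ 0.4613 -0.1151  0.2898] x [ 0.0009 -0.0041 -1.    ] z [ 0.7376  0.6753 -0.0021] zyaw 42.5 q [ 64.3  -4.4 -50.2  99.3  -3.2  83.4  57.1] F [ 0.3 -0.3  0.2] g 0.0870
```

Request:
drive_tool --increments '[[[0.74,0.012,0.005],[0,0,0]],[[0.74,0.012,0.005],[0,0,0]],[[0.74,0.012,0.005],[0,0,0]],[[0.74,0.012,0.005],[0,0,0]],[[0.74,0.012,0.005],[0,0,0]],[[0.74,0.012,0.005],[0,0,0]],[[0,0,0],[0,0,0]]]'

```text
time_s: 29.45
tool_pos: [0.458, -0.112, 0.1087]
tool_rot: [117.7, 89.7, 160.2]
force: [-0.1, 0.3, 0.3]
grip_width: 0.087
```

Request:
drive_tool --increments '[[[0,0,0],[0,0,0]],[[0,0,0],[0,0,0]],[[0,0,0],[0,0,0]],[[0,0,0],[0,0,0]],[[0,0,0],[0,0,0]],[[0,0,0],[0,0,0]],[[0,0,0],[0,0,0]],[[0,0,0],[0,0,0]],[[0,0,0],[0,0,0]],[[0,0,0],[0,0,0]]]' --hand -1 --squeeze 20

```text
time_s: 30.45
tool_pos: [0.4612, -0.1117, 0.1122]
tool_rot: [-100.5, 89.9, -58.0]
force: [-0.6, -0.7, 0.3]
grip_width: 0.0152
```

```bash
python3 - <<'E'
from sim import *
st()
w=shot('wrist','w19.png');pickle.dump(w,open('19.pkl','wb'))
p,R,_=pose(); plan([p[0],p[1],.2845],R,6)
E
```

```text
t 30.45 p [ 0.4612 -0.1117  0.1122] x [ 0.0011 -0.0018 -1.    ] z [ 0.7369  0.676  -0.0004] zyaw 42.5 q [ 61.5   5.7 -52.7 113.7   5.2  62.9  49. ] F [-0.6 -0.7  0.3] g 0.0152
n 6 ang 0.0 dist 0.172 row [-0.718, -0.002, -0.0] [0.0, 0.0, 0.0] from [ 0.4612 -0.1117  0.1122]
```

View pics/w19.png

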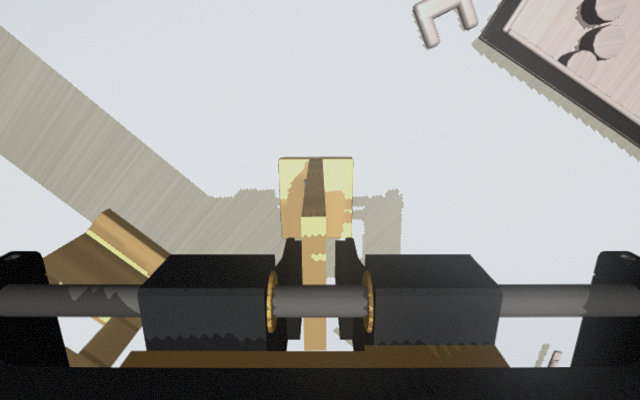

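Centred between the fingers; a little more closing time, then lift.

Request:
drive_tool --increments '[[[0,0,0],[0,0,0]],[[0,0,0],[0,0,0]],[[0,0,0],[0,0,0]],[[0,0,0],[0,0,0]]]'

```text
time_s: 30.9
tool_pos: [0.4612, -0.1116, 0.1121]
tool_rot: [-100.4, 89.9, -57.9]
force: [-0.3, -0.1, -1.7]
grip_width: 0.0098
```

Request:
drive_tool --increments '[[[-0.3,0,0],[0,0,0]],[[-0.8,0,0],[0,0,0]],[[-0.8,0,0],[0,0,0]],[[-0.8,0,0],[0,0,0]],[[-0.8,0,0],[0,0,0]],[[-0.8,0,0],[0,0,0]],[[0,0,0],[0,0,0]]]'

```text
time_s: 31.6
tool_pos: [0.4636, -0.1115, 0.2894]
tool_rot: [-75.8, 89.4, -33.3]
force: [0.5, 0.8, -1.6]
grip_width: 0.01
```

```bash
python3 - <<'E'
from sim import *
st()
w=shot('wrist','w20.png'); c=shot('side'); crop(c,230,60,390,230,4,'d20.png'); s=shot('scene');crop(s,150,180,350,380,4,'s20.png');pickle.dump((c,w,s),open('20.pkl','wb'))
p,R,_=pose(); plan(p,down(A1-180),7)
E
```

```text
t 31.60 p [ 0.4636 -0.1115  0.2894] x [ 0.0089 -0.0058 -0.9999] z [0.7366 0.6763 0.0026] zyaw 42.6 q [ 64.8  -4.8 -50.9  99.5  -3.5  82.9  57. ] F [ 0.5  0.8 -1.6] g 0.0100
n 7 ang 48.2 dist 0.000 row [0.0, 0.0, 0.0] [0.0574, 0.0, 0.0002] from [ 0.4608 -0.1112  0.2841]
```

View pics/s20.png

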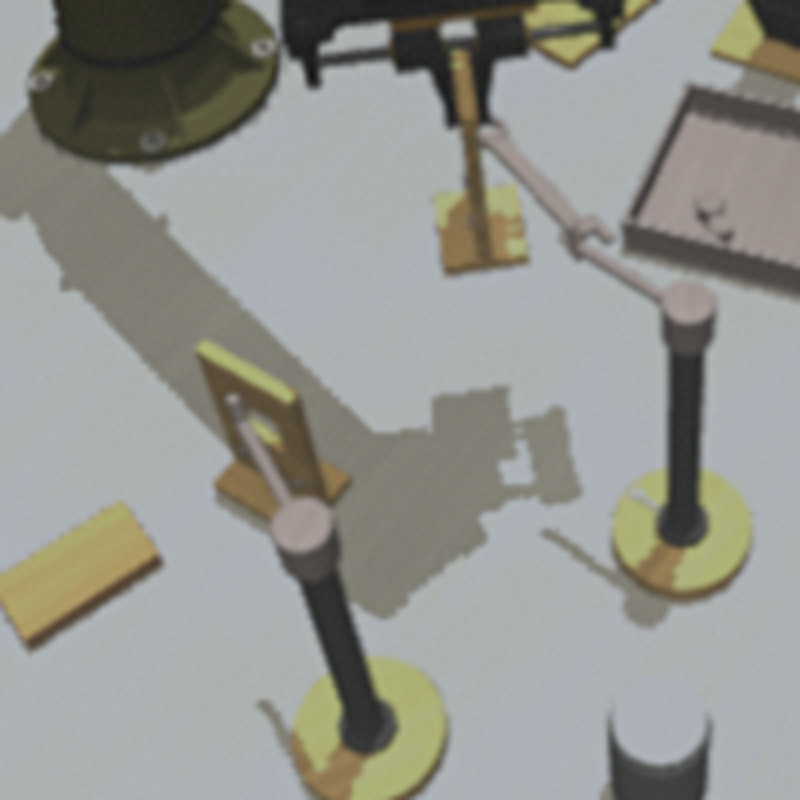

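Request:
drive_tool --increments '[[[0,0,0],[0.0574,0,0]],[[0,0,0],[0.0574,0,0]],[[0,0,0],[0.0574,0,0]],[[0,0,0],[0.0574,0,0]],[[0,0,0],[0.0574,0,0]],[[0,0,0],[0.0574,0,0]],[[0,0,0],[0.0574,0,0]],[[0,0,0],[0,0,0]],[[0,0,0],[0,0,0]]]'

```text
time_s: 32.65
tool_pos: [0.4605, -0.1112, 0.2833]
tool_rot: [-99.5, 89.9, -105.1]
force: [0.7, -0.0, -1.4]
grip_width: 0.0101
```

```bash
python3 - <<'E'
from sim import *
st()
plan(at(c1,A1,.14,.2845),down(A1-180),3)
E
```

```text
t 32.65 p [ 0.4605 -0.1112  0.2833] x [-0.0003 -0.001  -1.    ] z [ 0.9954 -0.0962 -0.0002] zyaw -5.5 q [ 67.9  -4.7 -53.7 100.   -3.8  82.8   9.3] F [ 0.7 -0.  -1.4] g 0.0101
n 3 ang 0.2 dist 0.048 row [-0.01, -0.147, 0.374] [0.0005, -0.0, 0.0002] from [ 0.4605 -0.1112  0.2833]
```

Request:
drive_tool --increments '[[[-0.01,-0.147,0.374],[0,0,0]],[[-0.01,-0.147,0.374],[0,0,0]],[[-0.01,-0.147,0.374],[0,0,0]],[[0,0,0],[0,0,0]],[[0,0,0],[0,0,0]]]'

```text
time_s: 33.15
tool_pos: [0.5035, -0.1329, 0.2849]
tool_rot: [-153.7, 90.0, -159.2]
force: [0.4, -0.2, 0.0]
grip_width: 0.01
```

```bash
python3 - <<'E'
from sim import *
st()
w=shot('wrist','w21.png'); c=shot('side'); crop(c,230,60,390,230,4.5,'d21.png'); s=shot('scene');crop(s,220,170,350,300,5.5,'s21.png');pickle.dump((c,w,s),open('21.pkl','wb'))
plan(at(c1,A1,.049,.2845),down(A1-180),6)
E
```

```text
t 33.15 p [ 0.5035 -0.1329  0.2849] x [-0.0001 -0.0001 -1.    ] z [ 0.9953 -0.0972 -0.0001] zyaw -5.6 q [ 65.6   4.9 -56.3  94.2   4.1  83.1   3.4] F [ 0.4 -0.2  0. ] g 0.0100
n 6 ang 0.2 dist 0.091 row [0.004, -0.001, 0.38] [0.0001, 0.0001, 0.0002] from [ 0.5034 -0.1328  0.2854]
```

View pics/s21.png

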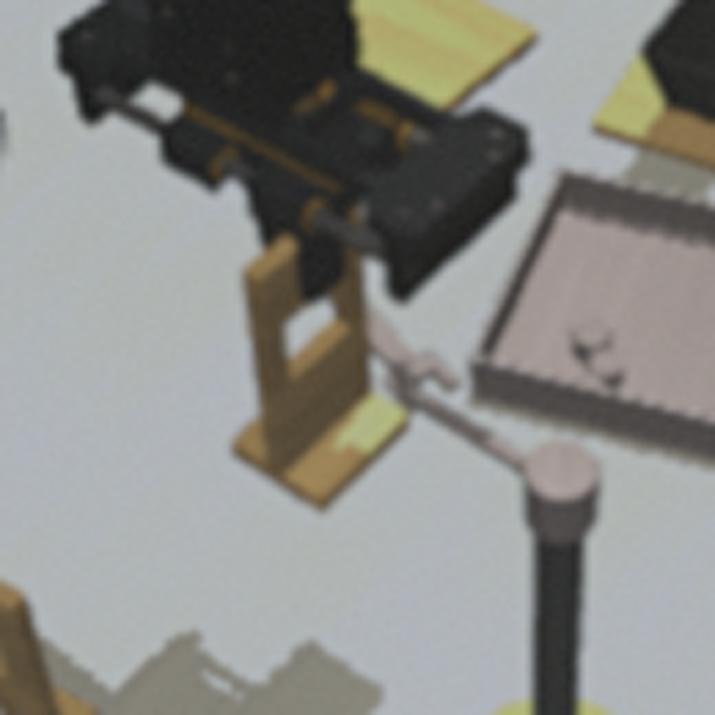

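View pics/d21.png

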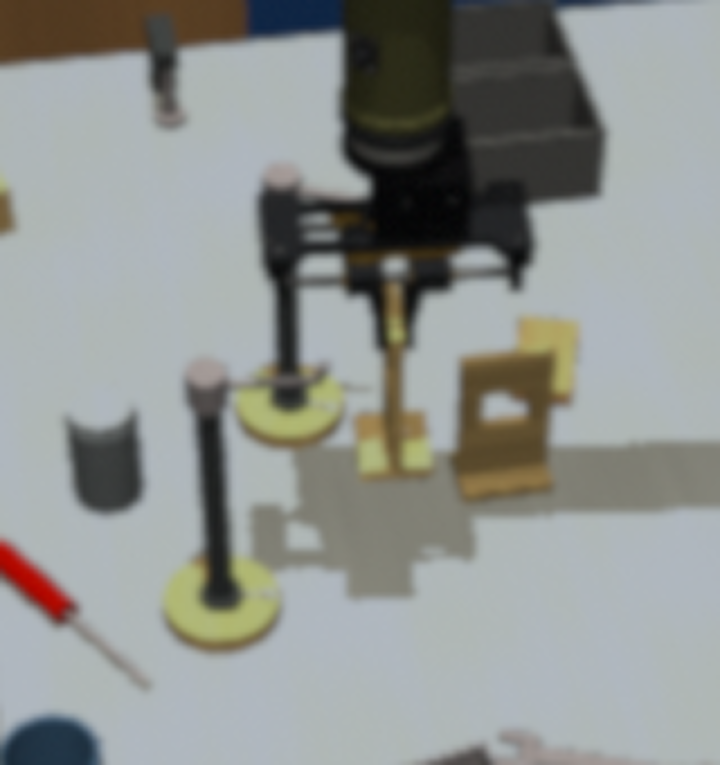

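View pics/w21.png

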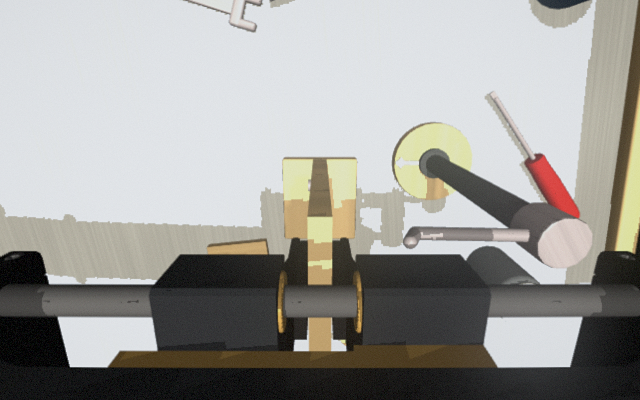

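```bash
python3 - <<'E'
from sim import *
c,w,s=pickle.load(open('21.pkl','rb'))
P=plane(w,[(527,235.5),(425,234.5)],.25); print(P, np.degrees(np.arctan2(*(P[1]-P[0])[[1,0]])))
print('tip top',plane(w,[(411,240)],.263)); print('hub',plane(w,[(564,241)],.263))
print('expected peg at',at(c1,A1,.02,.25),at(c1,A1,.082,.25))
# window in scene: predicted corners
p,R,_=pose()
ctr=np.array([p[0],p[1],p[2]-.112]); a=np.radians(-5.7); wd=np.array([-np.sin(a),np.cos(a),0])
for dz in (.066,.102):
  for y in (-.02,.02): print(proj(s,ctr+wd*y+[0,0,dz])[0], (proj(s,ctr+wd*y+[0,0,dz])[0]-[220,170])*5.5)
E
```

```text
[[ 0.6283 -0.1465  0.25  ]
 [ 0.5675 -0.14    0.25  ]] 173.83755691200545
tip top [[ 0.5561 -0.1368  0.263 ]]
hub [[ 0.6418 -0.1458  0.263 ]]
expected peg at [ 0.6229 -0.145   0.25  ] [ 0.5612 -0.1389  0.25  ]
[271.1676 237.7467] [281.4217 372.6067]
[281.9469 228.0342] [340.7078 319.1883]
[269.9883 227.7191] [274.9357 317.4551]
[281.0986 217.9776] [336.0422 263.8769]
```

Request:
drive_tool --increments '[[[0.01,0,0.38],[0,0,0]],[[0.01,0,0.38],[0,0,0]],[[0.01,0,0.38],[0,0,0]],[[0,0,0],[0,0,0]]]'

```text
time_s: 33.7
tool_pos: [0.55, -0.1377, 0.2842]
tool_rot: [-20.7, 89.9, -26.3]
force: [-0.5, -0.2, -1.6]
grip_width: 0.0097
```

```bash
python3 - <<'E'
from sim import *
st()
c=shot('side'); crop(c,230,60,390,230,4.5,'d22.png'); s=shot('scene');crop(s,220,170,350,300,5.5,'s22.png')
plan(at(c1,A1,.049,.2845),down(A1-180),3)
E
```

```text
t 33.70 p [ 0.55   -0.1377  0.2842] x [ 0.0017 -0.0008 -1.    ] z [ 0.9952 -0.098   0.0017] zyaw -5.6 q [ 60.   13.2 -56.6  88.3  11.1  84.3  -2.7] F [-0.5 -0.2 -1.6] g 0.0097
n 3 ang 0.1 dist 0.046 row [-0.001, -0.002, 0.38] [0.0002, 0.0001, 0.0003] from [ 0.5487 -0.1374  0.2843]
```

View pics/s22.png

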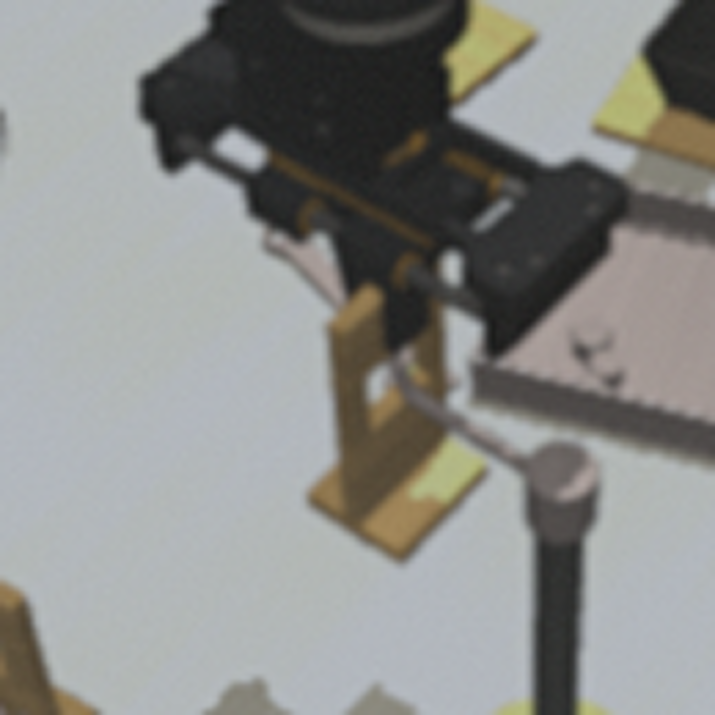

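Peg tip enters the window centrally; continue.

Request:
drive_tool --increments '[[[0,0,0.38],[0,0,0]],[[0,0,0.38],[0,0,0]],[[0,0,0.38],[0,0,0]],[[0,0,0],[0,0,0]],[[0.15,0,0],[0,0,0]],[[0.15,0,0],[0,0,0]],[[0.1,0,0],[0,0,0]],[[0,0,0],[0,0,0]],[[0,0,0],[0,0,0]]]'

```text
time_s: 34.7
tool_pos: [0.5944, -0.1425, 0.2684]
tool_rot: [-59.1, 89.9, -64.8]
force: [1.0, 0.3, -0.7]
grip_width: 0.0098
```

```bash
python3 - <<'E'
from sim import *
st()
c=shot('side'); crop(c,230,60,390,230,4.5,'d23.png'); s=shot('scene');crop(s,220,170,350,300,5.5,'s23.png')
E
```

```text
t 34.70 p [ 0.5944 -0.1425  0.2684] x [ 0.001  -0.0021 -1.    ] z [ 0.9951 -0.0993  0.0012] zyaw -5.7 q [ 54.   20.4 -55.3  83.6  16.9  84.6  -6.8] F [ 1.   0.3 -0.7] g 0.0098
```

View pics/s23.png

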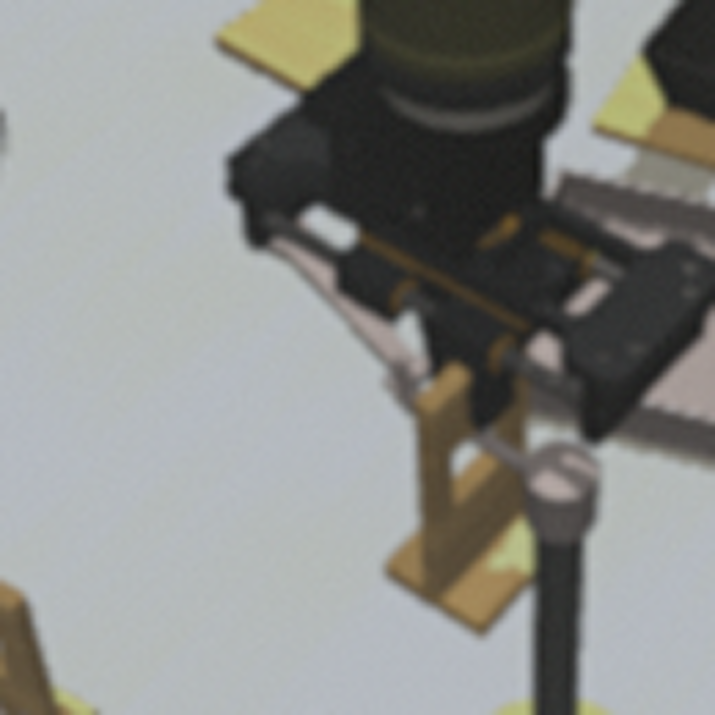

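Request:
drive_tool --increments '[[[0.05,0,0],[0,0,0]],[[0.05,0,0],[0,0,0]],[[0,0,0],[0,0,0]],[[0,0,0],[0,0,0]]]'

```text
time_s: 35.2
tool_pos: [0.5947, -0.1424, 0.2643]
tool_rot: [-52.8, 89.9, -58.4]
force: [-0.5, 0.2, -1.2]
grip_width: 0.0096
```

```bash
python3 - <<'E'
from sim import *
st()
E
```

```text
t 35.20 p [ 0.5947 -0.1424  0.2643] x [ 0.0011 -0.0017 -1.    ] z [ 0.9951 -0.099   0.0012] zyaw -5.7 q [ 54.   20.6 -55.2  83.9  17.   84.2  -6.9] F [-0.5  0.2 -1.2] g 0.0096
```

Request:
drive_tool --increments '[[[0.03,0,0],[0,0,0]],[[0.02,0,0],[0,0,0]],[[0,0,0],[0,0,0]],[[0,0,0],[0,0,0]]]'

```text
time_s: 35.6
tool_pos: [0.595, -0.1423, 0.2634]
tool_rot: [-42.1, 89.8, -47.8]
force: [-1.5, 0.2, 5.0]
grip_width: 0.0097
```

```bash
python3 - <<'E'
from sim import *
st()
E
```

```text
t 35.60 p [ 0.595  -0.1423  0.2634] x [ 0.0021 -0.0023 -1.    ] z [ 0.9951 -0.099   0.0023] zyaw -5.7 q [ 54.   20.6 -55.2  84.   17.   84.   -6.9] F [-1.5  0.2  5. ] g 0.0097
```

Request:
drive_tool --increments '[[[0,0,0],[0,0,0]],[[0,0,0],[0,0,0]],[[0,0,0],[0,0,0]],[[0,0,0],[0,0,0]]]' --hand -0.5

```text
time_s: 36.0
tool_pos: [0.5947, -0.1424, 0.2621]
tool_rot: [-54.6, 89.9, -60.3]
force: [0.8, 0.1, -0.2]
grip_width: 0.0212
```

Request:
drive_tool --increments '[[[-0.2,0,0],[0,0,0]],[[-0.4,0,0],[0,0,0]],[[-0.6,0,0],[0,0,0]],[[-0.6,0,0],[0,0,0]],[[-0.6,0,0],[0,0,0]],[[0,0,0],[0,0,0]]]'

```text
time_s: 36.6
tool_pos: [0.5963, -0.1418, 0.3636]
tool_rot: [-14.0, 89.5, -19.7]
force: [-0.2, 0.2, -0.6]
grip_width: 0.0216
```

```bash
python3 - <<'E'
from sim import *
st()
w=shot('wrist','w24.png');c=shot('side'); crop(c,230,60,390,230,4.5,'d24.png'); s=shot('scene');crop(s,150,180,350,380,4,'s24.png')
pickle.dump((c,w,s),open('24.pkl','wb'))
E
```

```text
t 36.60 p [ 0.5963 -0.1418  0.3636] x [ 0.0084 -0.003  -1.    ] z [ 0.9951 -0.0989  0.0087] zyaw -5.7 q [ 52.6  19.4 -55.9  73.7  16.2  94.5  -5.9] F [-0.2  0.2 -0.6] g 0.0216
```

View pics/s24.png

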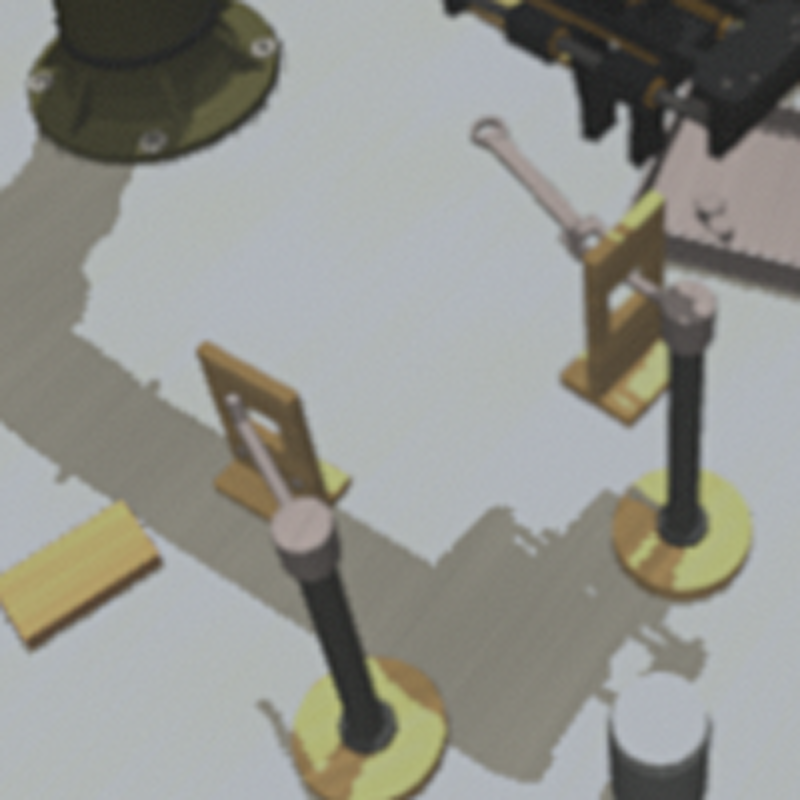

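View pics/w24.png

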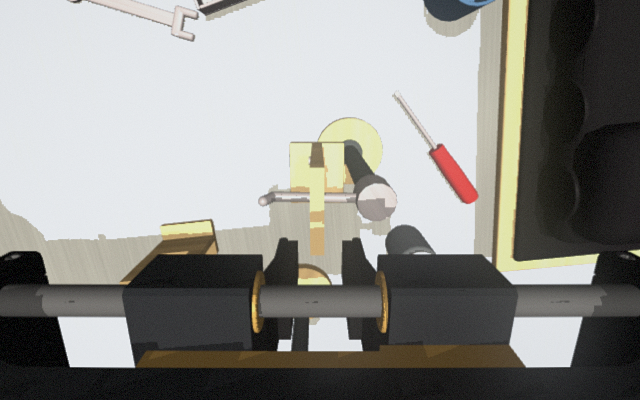

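```bash
python3 - <<'E'
from sim import *
t1=np.array([.384,-.262])
q=np.array(env.get_obs()['qpos']); P,RR,_=pose()
for p,y in [([*t1,.30],-89),([*t1,.112],-89),([*t1,.284],-89),([*t1,.284],A2-180),([*at(c2,A2,.14,.284)],A2-180),(at(c2,A2,.049,.284),A2-180),(at(c2,A2,.049,.264),A2-180)]:
    plan(p,down(y),p0=P,R0=RR); P,RR=p,down(y)
    q,e=follow(q,p,down(y)); print(np.array(p),q.round(0),e)
E
```

```text
n 11 ang 83.3 dist 0.249 row [0.134, -0.576, -0.174] [0.0631, 0.0001, 0.0] from [ 0.5946 -0.1421  0.3587]
[ 0.384 -0.262  0.3  ] [ 75.  -6. -40. 100.  -4.  85. -54.] 0.00024353630795130506
n 6 ang 0.0 dist 0.188 row [0.783, 0.0, 0.0] [0.0, 0.0, 0.0] from [ 0.384 -0.262  0.3  ]
[ 0.384 -0.262  0.112] [ 73.   3. -43. 115.   2.  63. -60.] 9.920054524769732e-05
n 5 ang 0.0 dist 0.172 row [-0.86, 0.0, 0.0] [0.0, 0.0, 0.0] from [ 0.384 -0.262  0.112]
[ 0.384 -0.262  0.284] [ 75.  -6. -40. 102.  -4.  83. -54.] 8.814397826418496e-05
n 8 ang 62.7 dist 0.000 row [0.0, 0.0, 0.0] [-0.0653, 0.0, 0.0] from [ 0.384 -0.262  0.284]
[ 0.384 -0.262  0.284] [ 71.  -5. -37. 101.  -3.  83.   8.] 0.00016868648632223916
n 2 ang 0.0 dist 0.064 row [0.0, -0.306, 0.734] [0.0, 0.0, 0.0] from [ 0.384 -0.262  0.284]
[ 0.4258 -0.31    0.284 ] [ 69.   4. -38.  94.   3.  83.   5.] 5.316157724769149e-05
n 3 ang 0.0 dist 0.091 row [0.0, -0.0, 0.758] [0.0, 0.0, 0.0] from [ 0.4258 -0.31    0.284 ]
[ 0.5074 -0.3503  0.284 ] [ 62.  17. -38.  81.  10.  85.  -1.] 8.730027653805796e-05
n 1 ang 0.0 dist 0.020 row [0.5, 0.0, 0.0] [0.0, 0.0, 0.0] from [ 0.5074 -0.3503  0.284 ]
[ 0.5074 -0.3503  0.264 ] [ 62.  17. -38.  83.  11.  83.  -2.] 8.67597453180707e-06
```

Request:
drive_tool --increments '[[[0,-0.576,-0.174],[0.0631,0,0]],[[0,-0.576,-0.174],[0.0631,0,0]],[[0.1,-0.576,-0.174],[0.0631,0,0]],[[0.15,-0.576,-0.174],[0.0631,0,0]],[[0.15,-0.576,-0.174],[0.0631,0,0]],[[0.15,-0.576,-0.174],[0.0631,0,0]],[[0.15,-0.576,-0.174],[0.0631,0,0]],[[0.15,-0.576,-0.174],[0.0631,0,0]],[[0.15,-0.576,-0.174],[0.0631,0,0]],[[0.15,-0.576,-0.174],[0.0631,0,0]]]' --hand 1

```text
time_s: 37.75
tool_pos: [0.4062, -0.2659, 0.3112]
tool_rot: [-7.0, 90.0, -88.8]
force: [-0.2, -0.7, -0.9]
grip_width: 0.086
```

Request:
drive_tool --increments '[[[0.15,-0.576,-0.174],[0.0631,0,0]],[[0,0,0],[0,0,0]],[[0,0,0],[0,0,0]]]'

```text
time_s: 38.05
tool_pos: [0.3839, -0.2622, 0.3061]
tool_rot: [20.9, 89.9, -68.0]
force: [0.7, 0.1, -0.3]
grip_width: 0.0871
```

```bash
python3 - <<'E'
from sim import *
st()
w=shot('wrist','w25.png');pickle.dump(w,open('25.pkl','wb'))
T=rect(w,[.384,-.262],.06,.14,500)
cv2.imwrite('pics/r4.png',cv2.cvtColor(T,cv2.COLOR_RGB2BGR))
E
```

```text
t 38.05 p [ 0.3839 -0.2622  0.3061] x [ 0.0008 -0.0021 -1.    ] z [ 0.0185 -0.9998  0.0021] zyaw -88.9 q [ 74.4  -5.9 -39.6  99.2  -3.7  85.3 -53.7] F [ 0.7  0.1 -0.3] g 0.0871
```

View pics/w25.png

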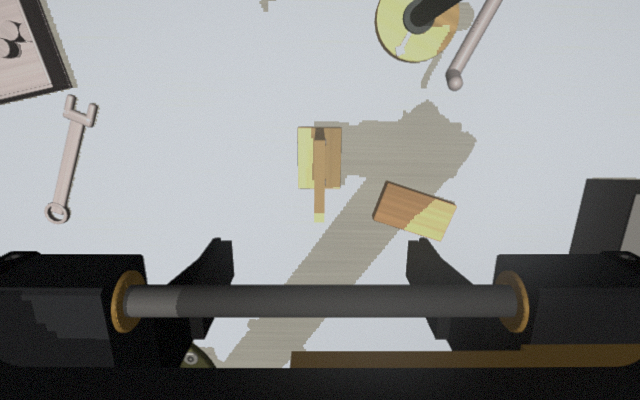

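View pics/r4.png

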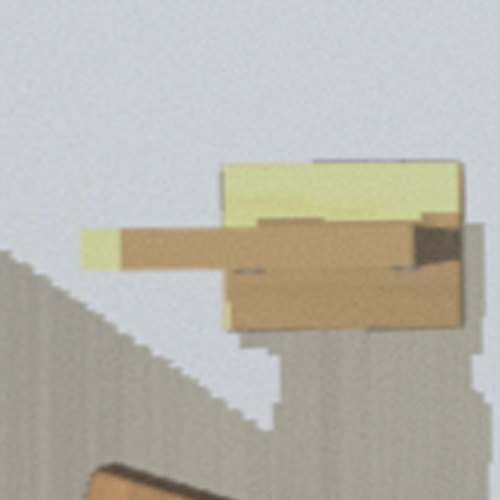

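```bash
python3 - <<'E'
from sim import *
w=pickle.load(open('25.pkl','rb'))
A=rect(w,c2,.055,.018,380);B=rect(w,at(c2,A2,.06,0)[:2],.055,.25,380)
cv2.imwrite('pics/r5.png',cv2.cvtColor(np.hstack([A,B]),cv2.COLOR_RGB2BGR))
plan([.3834,-.2613,.112],down(-89.2),6)
E
```

```text
n 6 ang 0.4 dist 0.194 row [0.81, -0.005, -0.004] [0.0005, 0.0001, -0.0001] from [ 0.3846 -0.262   0.3063]
```

View pics/r5.png

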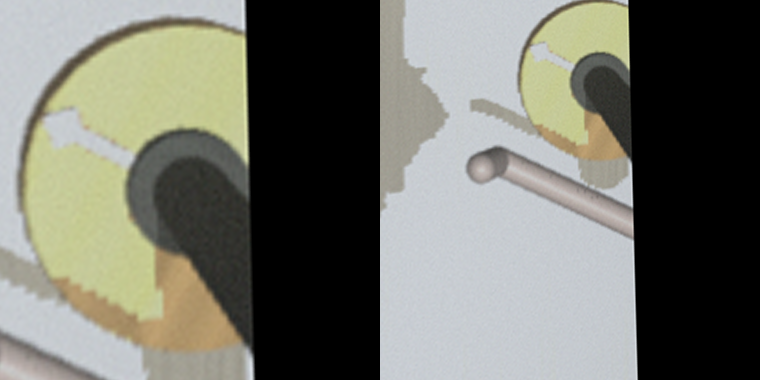

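Request:
drive_tool --increments '[[[0.81,-0.005,-0.004],[0.0005,0,0]],[[0.81,-0.005,-0.004],[0.0005,0,0]],[[0.81,-0.005,-0.004],[0.0005,0,0]],[[0.81,-0.005,-0.004],[0.0005,0,0]],[[0.81,-0.005,-0.004],[0.0005,0,0]],[[0.81,-0.005,-0.004],[0.0005,0,0]],[[0,0,0],[0,0,0]]]'

```text
time_s: 38.8
tool_pos: [0.3815, -0.2589, 0.1082]
tool_rot: [-144.5, 89.6, 126.3]
force: [-0.7, -0.5, -0.6]
grip_width: 0.0866
```

Request:
drive_tool --increments '[[[0,0,0],[0,0,0]],[[0,0,0],[0,0,0]],[[0,0,0],[0,0,0]],[[0,0,0],[0,0,0]],[[0,0,0],[0,0,0]],[[0,0,0],[0,0,0]],[[0,0,0],[0,0,0]],[[0,0,0],[0,0,0]],[[0,0,0],[0,0,0]],[[0,0,0],[0,0,0]]]' --hand -1 --squeeze 20

```text
time_s: 39.8
tool_pos: [0.3832, -0.2615, 0.112]
tool_rot: [33.4, 89.9, -55.9]
force: [-0.3, -0.6, -0.1]
grip_width: 0.0149
```

Request:
drive_tool --increments '[[[0,0,0],[0,0,0]],[[0,0,0],[0,0,0]],[[0,0,0],[0,0,0]],[[0,0,0],[0,0,0]]]'

```text
time_s: 40.2
tool_pos: [0.3831, -0.2615, 0.1119]
tool_rot: [33.1, 89.9, -56.2]
force: [-0.0, 0.2, -0.6]
grip_width: 0.0098
```

```bash
python3 - <<'E'
from sim import *
st()
p,R,_=pose(); plan([p[0],p[1],.2845],R,6)
E
```

```text
t 40.20 p [ 0.3831 -0.2615  0.1119] x [ 0.0012 -0.0017 -1.    ] z [ 0.0115 -0.9999  0.0017] zyaw -89.3 q [ 72.7   2.8 -42.2 115.3   2.2  62.5 -59.8] F [-0.   0.2 -0.6] g 0.0098
n 6 ang 0.0 dist 0.173 row [-0.719, 0.001, 0.001] [0.0, 0.0, 0.0] from [ 0.3831 -0.2615  0.1119]
```

Request:
drive_tool --increments '[[[-0.3,0,0],[0,0,0]],[[-0.8,0,0],[0,0,0]],[[-0.8,0,0],[0,0,0]],[[-0.8,0,0],[0,0,0]],[[-0.8,0,0],[0,0,0]],[[-0.81,0,0],[0,0,0]],[[0,0,0],[0,0,0]],[[0,0,0],[0,0,0]]]'

```text
time_s: 41.0
tool_pos: [0.3833, -0.2613, 0.2854]
tool_rot: [34.9, 89.8, -54.4]
force: [-0.2, -0.3, -1.4]
grip_width: 0.0096
```

```bash
python3 - <<'E'
from sim import *
st()
p,R,_=pose(); plan([.384,-.262,.2845],down(A2-180),8)
E
```

```text
t 41.00 p [ 0.3833 -0.2613  0.2854] x [ 0.0024 -0.0033 -1.    ] z [ 0.0118 -0.9999  0.0033] zyaw -89.3 q [ 74.7  -5.9 -40.1 101.4  -3.8  82.9 -54.2] F [-0.2 -0.3 -1.4] g 0.0096
n 8 ang 63.0 dist 0.001 row [0.003, 0.001, 0.003] [-0.0657, 0.0003, -0.0] from [ 0.3833 -0.2613  0.2854]
```

Request:
drive_tool --increments '[[[0,0,0],[-0.0657,0,0]],[[0,0,0],[-0.0657,0,0]],[[0,0,0],[-0.0657,0,0]],[[0,0,0],[-0.0657,0,0]],[[0,0,0],[-0.0657,0,0]],[[0,0,0],[-0.0657,0,0]],[[0,0,0],[-0.0657,0,0]],[[0,0,0],[-0.0657,0,0]],[[0,0,0],[0,0,0]],[[0,0,0],[0,0,0]]]'

```text
time_s: 42.0
tool_pos: [0.3826, -0.2608, 0.2835]
tool_rot: [-61.0, 90.0, -87.4]
force: [0.1, 0.7, -0.5]
grip_width: 0.0099
```

```bash
python3 - <<'E'
from sim import *
st()
plan(at(c2,A2,.14,.2845),down(A2-180),3)
E
```

```text
t 42.00 p [ 0.3826 -0.2608  0.2835] x [ 0.     -0.0006 -1.    ] z [ 0.8954 -0.4452  0.0003] zyaw -26.4 q [ 70.7  -5.6 -36.5 101.7  -3.4  82.9   8.3] F [ 0.1  0.7 -0.5] g 0.0099
n 3 ang 0.1 dist 0.065 row [-0.008, -0.207, 0.505] [-0.0004, 0.0, 0.0001] from [ 0.3826 -0.2608  0.2835]
```

Request:
drive_tool --increments '[[[-0.01,-0.207,0.505],[0,0,0]],[[-0.01,-0.207,0.505],[0,0,0]],[[-0.01,-0.207,0.505],[0,0,0]],[[0,0,0],[0,0,0]],[[0,0,0],[0,0,0]]]'

```text
time_s: 42.5
tool_pos: [0.4261, -0.31, 0.285]
tool_rot: [65.7, 90.0, 39.4]
force: [0.0, 0.6, -1.1]
grip_width: 0.0099
```

```bash
python3 - <<'E'
from sim import *
st()
w=shot('wrist','w26.png'); s=shot('scene');crop(s,150,230,300,380,5,'s26.png');pickle.dump((w,s),open('26.pkl','wb'))
plan(at(c2,A2,.049,.2845),down(A2-180),6)
E
```

```text
t 42.50 p [ 0.4261 -0.31    0.285 ] x [ 0.0003  0.0003 -1.    ] z [ 0.896  -0.444   0.0002] zyaw -26.4 q [ 69.5   4.  -37.9  93.8   2.4  83.    5. ] F [ 0.   0.6 -1.1] g 0.0099
n 6 ang 0.1 dist 0.091 row [0.004, -0.002, 0.379] [0.0, 0.0001, 0.0001] from [ 0.426  -0.3096  0.2855]
```

View pics/s26.png

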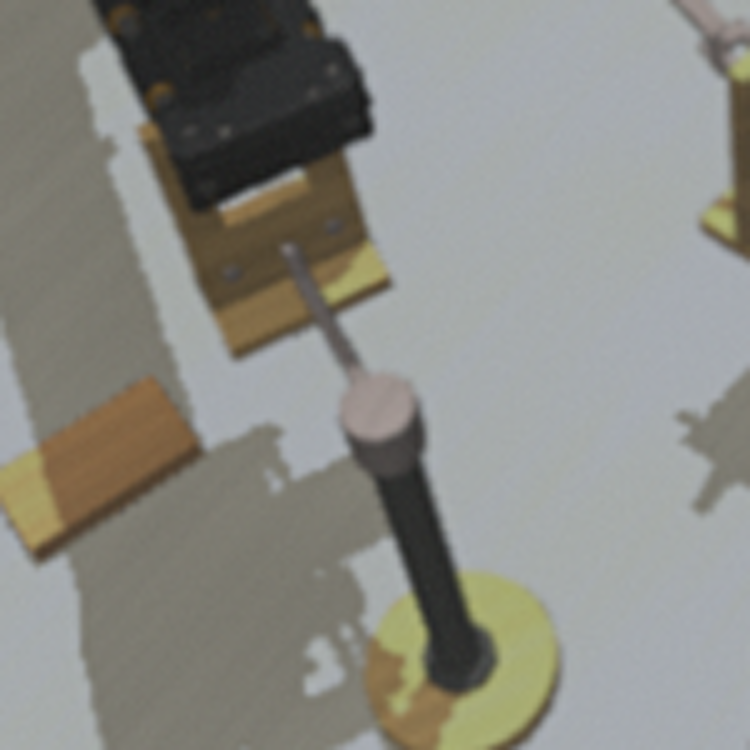

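View pics/w26.png

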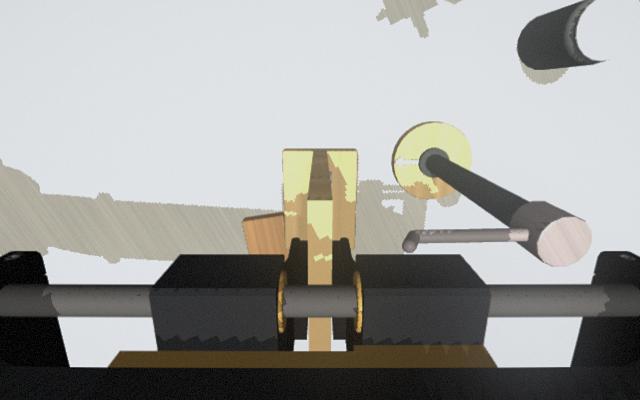

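```bash
python3 - <<'E'
from sim import *
w,s=pickle.load(open('26.pkl','rb'))
crop(w,390,215,540,260,5,'w26a.png')
B=rect(w,at(c2,A2,.06,0)[:2],.055,.25,500); C=rect(w,c2,.055,.018,500)
cv2.imwrite('pics/r6.png',cv2.cvtColor(cv2.resize(np.hstack([B,C]),(800,400)),cv2.COLOR_RGB2BGR))
E
```

```text
(no output)
```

View pics/r6.png

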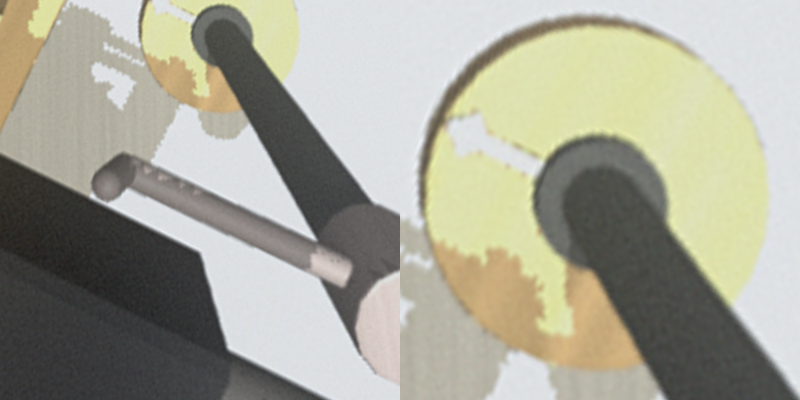

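```bash
python3 - <<'E'
from sim import *
plan(at(c2,154.3,.049,.285),down(154.3-180),6)
E
```

```text
n 6 ang 0.6 dist 0.091 row [0.002, -0.005, 0.379] [-0.0008, 0.0001, 0.0001] from [ 0.426  -0.3096  0.2855]
```

Request:
drive_tool --increments '[[[0,0,0.38],[0,0,0]],[[0,0,0.38],[-0.001,0,0]],[[0,0,0.38],[-0.001,0,0]],[[0,0,0],[0,0,0]]]'

```text
time_s: 43.0
tool_pos: [0.4679, -0.3303, 0.2857]
tool_rot: [-11.6, 89.9, -37.6]
force: [-0.2, 0.6, -0.9]
grip_width: 0.0096
```

```bash
python3 - <<'E'
from sim import *
st()
s=shot('scene');crop(s,150,230,300,380,5,'s27.png'); c=shot('side');crop(c,250,60,370,160,6,'d27.png')
plan(at(c2,154.3,.049,.285),down(154.3-180),3)
E
```

```text
t 43.00 p [ 0.4679 -0.3303  0.2857] x [ 0.0018 -0.0014 -1.    ] z [ 0.8987 -0.4385  0.0023] zyaw -26.0 q [ 66.5  10.5 -38.8  87.8   6.6  83.8   1.5] F [-0.2  0.6 -0.9] g 0.0096
n 3 ang 0.3 dist 0.046 row [0.007, -0.01, 0.379] [-0.0009, 0.0002, 0.0002] from [ 0.4667 -0.3298  0.2858]
```

View pics/s27.png

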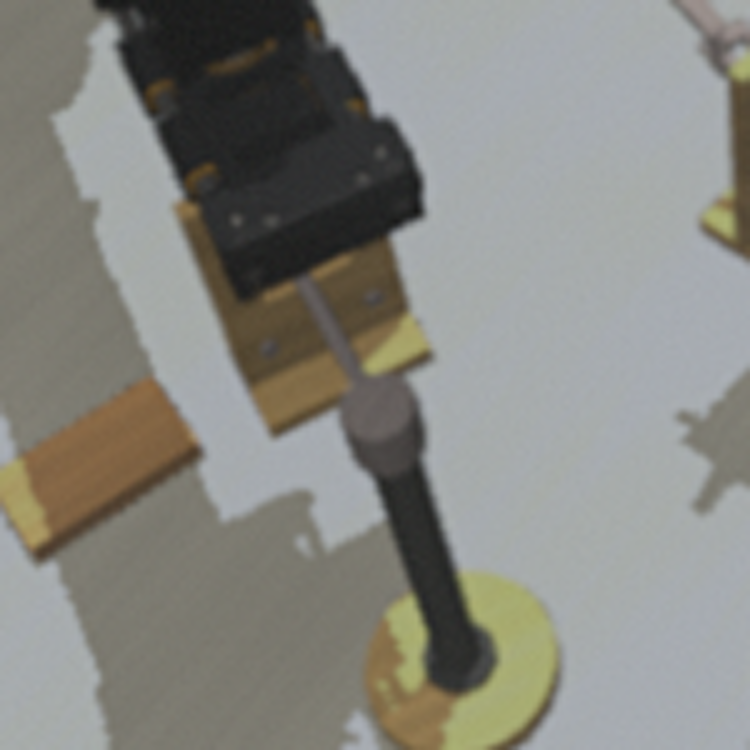

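View pics/d27.png

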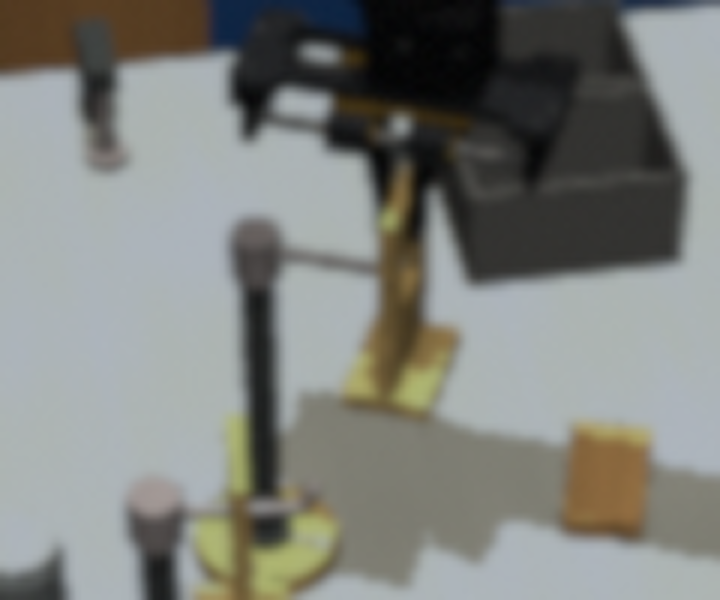

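Request:
drive_tool --increments '[[[0,-0.01,0.38],[-0.001,0,0]],[[0,-0.01,0.38],[-0.001,0,0]],[[0,-0.01,0.38],[-0.001,0,0]],[[0,0,0],[0,0,0]],[[0.15,0,0],[0,0,0]],[[0.15,0,0],[0,0,0]],[[0.15,0,0],[0,0,0]],[[0,0,0],[0,0,0]],[[0,0,0],[0,0,0]]]'

```text
time_s: 44.0
tool_pos: [0.5074, -0.3515, 0.2678]
tool_rot: [-42.1, 89.9, -67.8]
force: [0.1, -0.5, -0.3]
grip_width: 0.0099
```

```bash
python3 - <<'E'
from sim import *
st()
s=shot('scene');crop(s,150,230,300,380,5,'s28.png')
E
```

```text
t 44.00 p [ 0.5074 -0.3515  0.2678] x [ 0.0008 -0.0019 -1.    ] z [ 0.9012 -0.4333  0.0015] zyaw -25.7 q [ 63.2  17.  -38.7  83.2  10.7  83.4  -1.2] F [ 0.1 -0.5 -0.3] g 0.0099
```

View pics/s28.png

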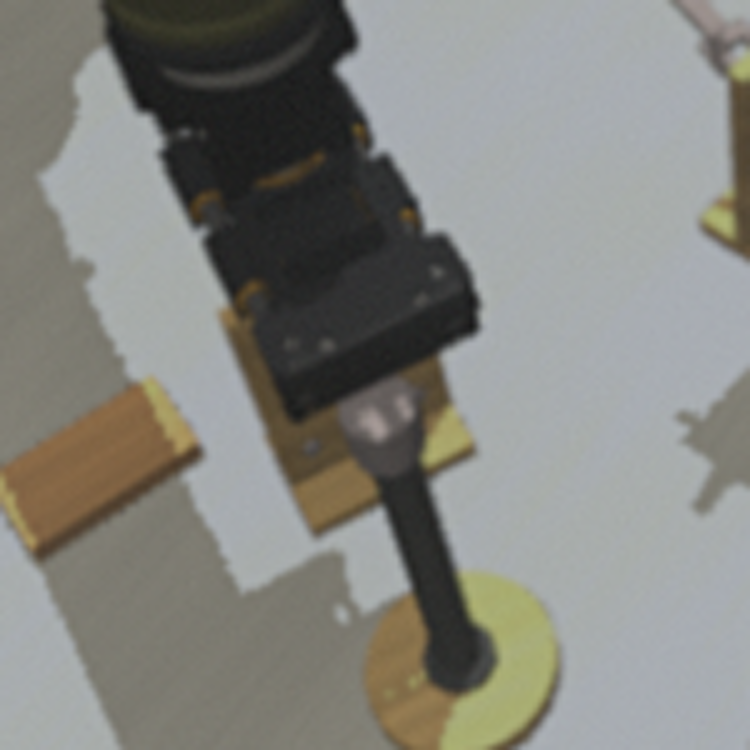

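Request:
drive_tool --increments '[[[0.05,0,0],[0,0,0]],[[0.05,0,0],[0,0,0]],[[0.02,0,0],[0,0,0]],[[0,0,0],[0,0,0]],[[0,0,0],[0,0,0]]]'

```text
time_s: 44.55
tool_pos: [0.5079, -0.3516, 0.2637]
tool_rot: [-27.3, 89.8, -53.0]
force: [-1.3, -0.2, 2.5]
grip_width: 0.0097
```

```bash
python3 - <<'E'
from sim import *
st()
E
```

```text
t 44.55 p [ 0.5079 -0.3516  0.2637] x [ 0.0018 -0.0023 -1.    ] z [ 0.9013 -0.4331  0.0026] zyaw -25.7 q [ 63.2  17.1 -38.6  83.5  10.8  82.9  -1.2] F [-1.3 -0.2  2.5] g 0.0097
```

Contact with the bar (+2.5 N where it carried −1). Release and rise.

Request:
drive_tool --increments '[[[0,0,0],[0,0,0]],[[0,0,0],[0,0,0]],[[0,0,0],[0,0,0]],[[0,0,0],[0,0,0]]]' --hand -0.5

```text
time_s: 44.95
tool_pos: [0.5077, -0.3515, 0.2628]
tool_rot: [-30.2, 89.9, -55.9]
force: [-0.3, 0.2, 0.2]
grip_width: 0.0212
```

Request:
drive_tool --increments '[[[-0.2,0,0],[0,0,0]],[[-0.4,0,0],[0,0,0]],[[-0.6,0,0],[0,0,0]],[[-0.6,0,0],[0,0,0]],[[-0.6,0,0],[0,0,0]],[[-0.6,0,0],[0,0,0]],[[0,0,0],[0,0,0]]]'

```text
time_s: 45.65
tool_pos: [0.509, -0.3516, 0.3876]
tool_rot: [-12.2, 89.5, -37.8]
force: [0.5, -0.3, -0.4]
grip_width: 0.022
```

```bash
python3 - <<'E'
from sim import *
st()
w=shot('wrist','w29.png'); plan([.42,-.15,.42],down(-35))
s=shot('scene');crop(s,150,180,350,380,4,'s29.png'); c=shot('side');crop(c,230,60,390,230,4.5,'d29.png')
E
```

```text
t 45.65 p [ 0.509  -0.3516  0.3876] x [ 0.007  -0.0054 -1.    ] z [ 0.9014 -0.433   0.0086] zyaw -25.7 q [ 61.7  16.4 -39.   70.3  10.5  96.2  -0.6] F [ 0.5 -0.3 -0.4] g 0.0220
n 7 ang 9.4 dist 0.223 row [-0.126, 0.469, -0.631] [0.0111, 0.0004, 0.0001] from [ 0.5085 -0.3514  0.3854]
```

View pics/s29.png

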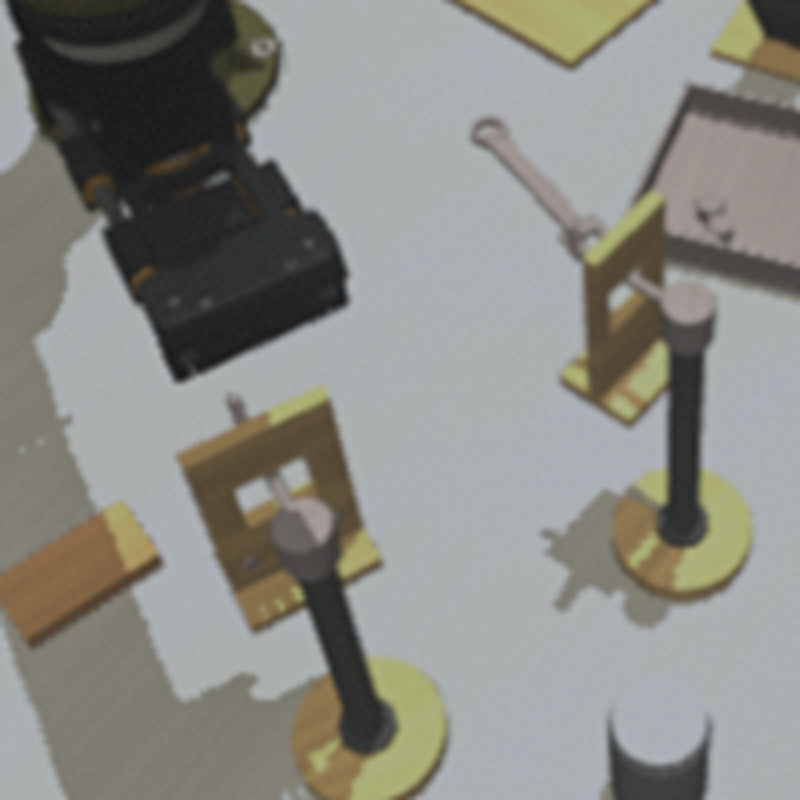

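View pics/d29.png

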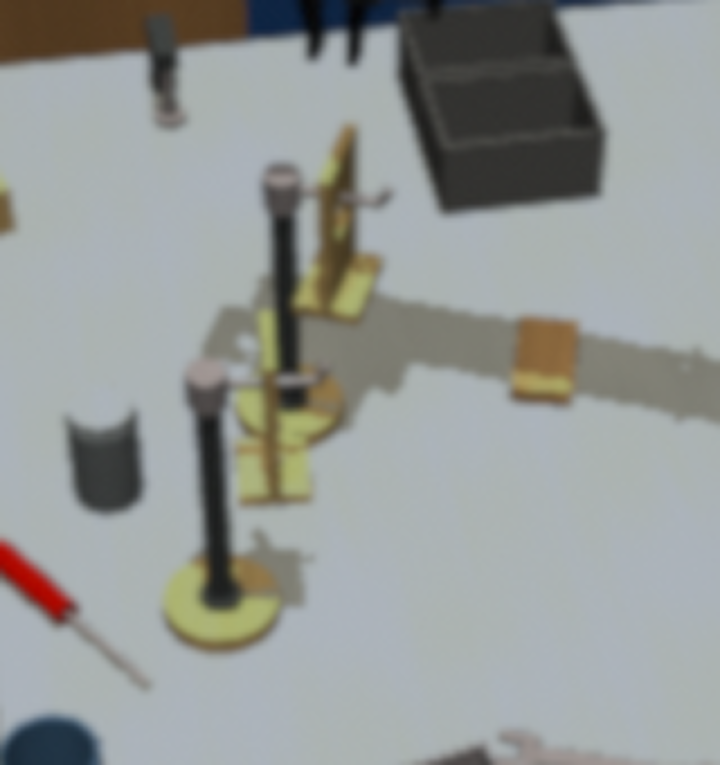

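```bash
python3 - <<'E'
from sim import *
plan([.45,-.33,.48],down(-30),6)
E
```

```text
n 6 ang 4.3 dist 0.115 row [-0.405, -0.032, -0.253] [0.006, 0.0001, 0.0001] from [ 0.5075 -0.3512  0.3828]
```

Request:
drive_tool --increments '[[[-0.4,-0.03,-0.25],[0.006,0,0]],[[-0.4,-0.03,-0.25],[0.006,0,0]],[[-0.4,-0.03,-0.25],[0.006,0,0]],[[-0.4,-0.03,-0.25],[0.006,0,0]],[[-0.4,-0.03,-0.25],[0.006,0,0]],[[-0.4,-0.03,-0.25],[0.006,0,0]],[[0,0,0],[0,0,0]],[[0,0,0],[0,0,0]]]'

```text
time_s: 46.6
tool_pos: [0.451, -0.3299, 0.4793]
tool_rot: [-23.1, 89.8, -53.1]
force: [0.0, 0.2, -0.1]
grip_width: 0.0219
```

```bash
python3 - <<'E'
from sim import *
st()
w=shot('wrist','w30.png');pickle.dump(w,open('30.pkl','wb'))
I=[rect(w,at(c1,A1,.05,0)[:2],.06,.25,380),rect(w,at(c2,A2,.05,0)[:2],.06,.25,380)]
J=[rect(w,c1,.055,.018,380),rect(w,c2,.055,.018,380)]
cv2.imwrite('pics/r7.png',cv2.cvtColor(np.vstack([np.hstack(I),np.hstack(J)]),cv2.COLOR_RGB2BGR))
E
```

```text
t 46.60 p [ 0.451  -0.3299  0.4793] x [ 0.0019 -0.0026 -1.    ] z [ 0.8661 -0.4998  0.003 ] zyaw -30.0 q [ 64.7  10.3 -38.3  66.    6.7 105.6  -1.3] F [ 0.   0.2 -0.1] g 0.0219
```

View pics/w30.png

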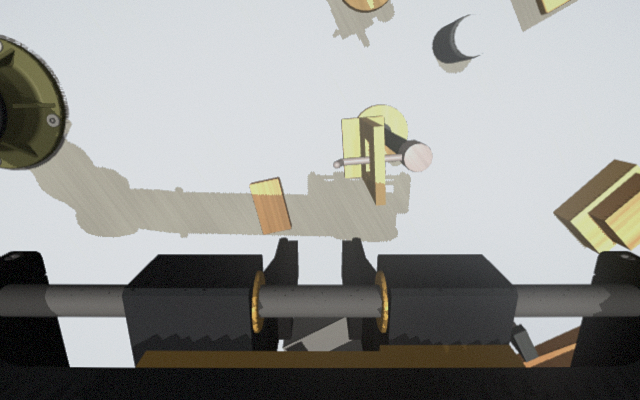

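View pics/r7.png

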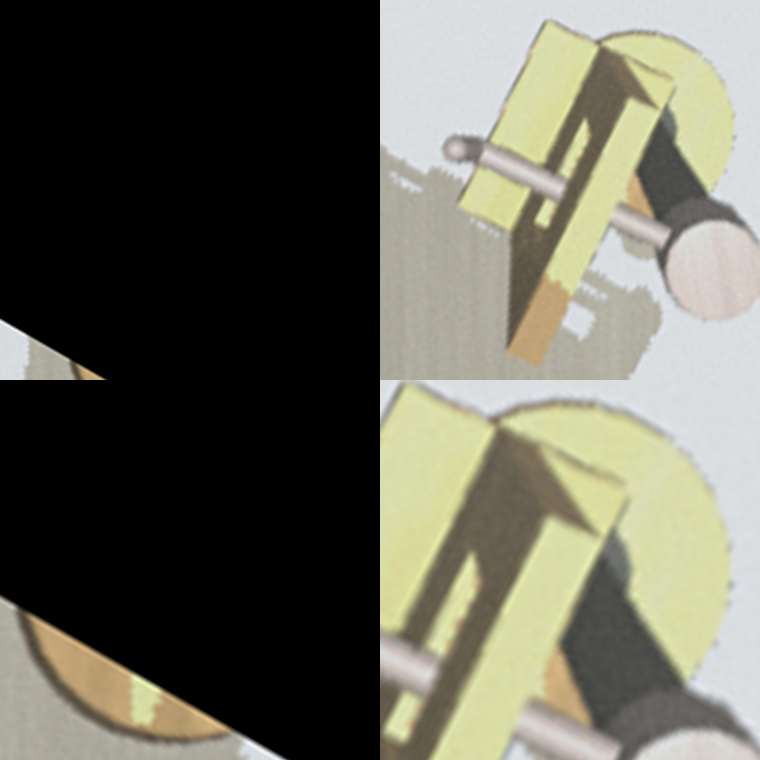

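```bash
python3 - <<'E'
from sim import *
plan([.46,-.10,.45],down(-12),8)
E
```

```text
n 8 ang 18.0 dist 0.232 row [0.088, 0.679, -0.245] [-0.0187, 0.0001, 0.0001] from [ 0.451  -0.3299  0.4784]
```

Request:
drive_tool --increments '[[[0.09,0.68,-0.245],[-0.0187,0,0]],[[0.09,0.68,-0.245],[-0.0187,0,0]],[[0.09,0.68,-0.245],[-0.0187,0,0]],[[0.09,0.68,-0.245],[-0.0187,0,0]],[[0.09,0.68,-0.245],[-0.0187,0,0]],[[0.09,0.68,-0.245],[-0.0187,0,0]],[[0.09,0.68,-0.245],[-0.0187,0,0]],[[0.09,0.68,-0.245],[-0.0187,0,0]],[[0,0,0],[0,0,0]],[[0,0,0],[0,0,0]]]'

```text
time_s: 47.65
tool_pos: [0.4602, -0.0994, 0.4491]
tool_rot: [-75.4, 89.9, -87.4]
force: [0.0, -0.1, -0.5]
grip_width: 0.0218
```

```bash
python3 - <<'E'
from sim import *
st()
w=shot('wrist','w31.png');pickle.dump(w,open('31.pkl','wb')); shot('scene','s31.png'); c=shot('side','d31.png')
I=[rect(w,at(c1,A1,.05,0)[:2],.06,.25,380),rect(w,c1,.055,.018,380)]
cv2.imwrite('pics/r8.png',cv2.cvtColor(np.hstack(I),cv2.COLOR_RGB2BGR))
E
```

```text
t 47.65 p [ 0.4602 -0.0994  0.4491] x [ 0.0001 -0.0022 -1.    ] z [ 0.9782 -0.2075  0.0005] zyaw -12.0 q [ 58.8  -3.8 -46.2  81.2  -2.6 101.3   0.2] F [ 0.  -0.1 -0.5] g 0.0218
```

View pics/r8.png

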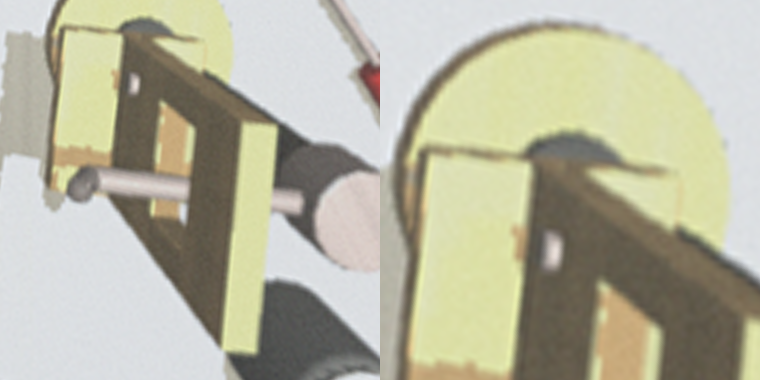

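View pics/s31.png

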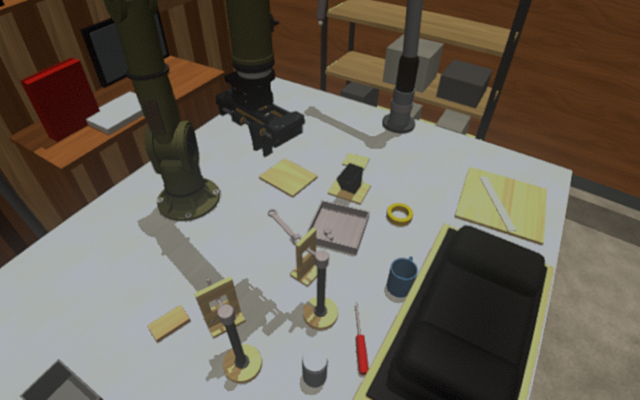

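View pics/d31.png

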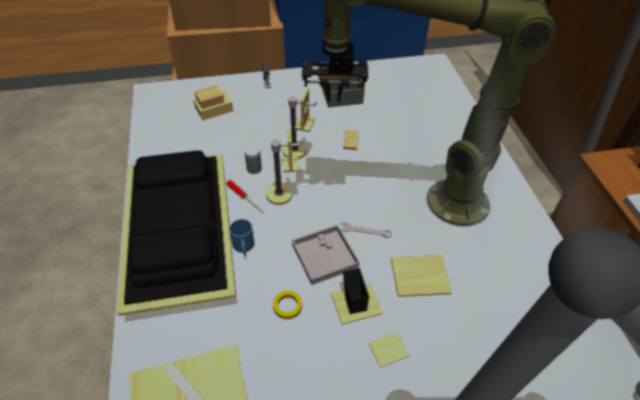

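View pics/w31.png

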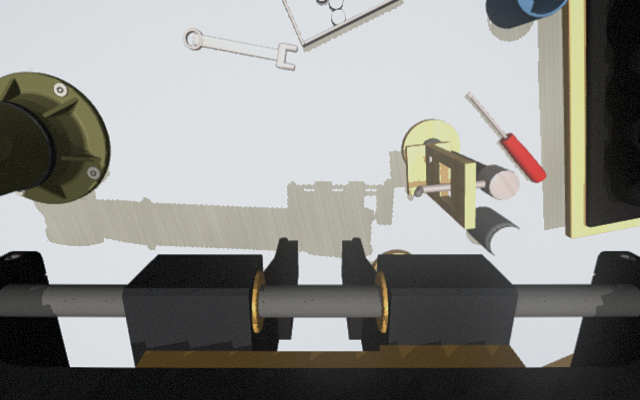

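```bash
python3 - <<'E'
from h import *
print(env.sign_off()); print(env.get_obs()['time_s'])
E
```

```text
the job is handed in; nothing more can be done
None
the job is handed in; nothing more can be done
```

The job is done in the order you asked and handed in at about 48 s.

- **Buttons and tub:** I tipped the tub to about 105° over the tray. There were three buttons, and the overhead view showed all three in the tray and the tub empty. It stands upright on the middle-sized pad with its base about centred; the spout overhangs the pad edge as it did at the start.
- **Hooks:** I turned both with the gripper before touching the templates. In the last views one peg read about 174.4° against its pointer at about 174–175°. The other read about 155.5° against about 154.5°. The pointer readings varied by a degree or two between views, up to about ±5° in the poorer early ones, so I used the nearer, steeper views.
- **Templates:** both were there, and each hangs by its window on its own hook with the plate square to the peg. The narrow template had been knocked aside during the run, so I located it again before gripping it. The highest wrist force I saw was about 11 N, while turning the second hook.
- **Last checks:** in the final scene and side pictures the other objects look to be where they started, judged by eye. The gripper was clear of everything. No check failed.

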